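Clip the torque screwdriver and the plug gauge back on the sloping tool board

TASK

The rotor inspection is over: put the chrome torque screwdriver and the double-ended plug gauge back on the sloping tool board, each snapped sideways into one of the two empty pairs of spring clips (either tool in either pair). Each must end fully home in both clips of its pair, the screwdriver with its handle towards the top of the board and the gauge with its green end towards the top. Press no harder than it takes to click a tool home, do not lean on the board or clips with the fingers, and leave the tools already clipped in and the parts lying on the bench as they are.

Things in the scene. Friction and masses are not known exactly. Their poses are not given: they have to be found in the camera images.
- station0 (a point): Empty pair of spring clips, rightmost seen from the robot. The point is where the centre of a tool's 20 mm waist lies when fully home in both clips. Axes: x up the board along the clipped tool, y left along the row, z square out of the board (tools go in along -z). The board tilts 22 degrees about y, its top edge away from the robot. Clip rail 10 mm below the point, board face 18 mm below.
- station2 (a point): The other empty pair of spring clips, third from the right, 160 mm left of station0; same form and axes. In each pair two chrome clips, 15 mm wide, sit 17 mm up and 17 mm down the board from the point. Their sprung lips stand 7 mm out from it with a 14 mm gap; nothing of a clip reaches 10 mm out, so a waist that is home stands proud. A waist laid in the mouths rests with its axis 15 mm out.
- rack: Stand of the sloping tool board, grey steel, 360 mm wide, fixed. Origin at bench level under the middle of the row of four clip pairs (80 mm apart; 2nd and 4th from the right occupied); x level, away from the robot. Board face 50 mm up there; board from 75 mm below the row to 115 mm above. Snapping a tool into both clips takes about 10 to 20 N; gripped by an end it pivots in the pads and does not go in evenly.
- rail: Black plastic clip rail on the board, 62 mm wide along the slope and 330 mm long, 8 mm thick, carrying the four clip pairs; a waist that is home lies on it. Origin on the board face in the middle of the row; axes as the stations. Its top is hard: after the snap, at about 7 mm out, the push falls to nothing, and rises steeply once the waist is home.
- driver: Chrome torque screwdriver lying level on the bench, about 0.22 kg. Origin: centre of its round waist (20 mm diameter, 64 mm long), axis 16 mm above the bench; x along the tool to the handle. From +32 to +112 mm: eight-sided handle, 32 mm across flats (flats down and at the sides), chrome with black rings. From -32 to -50 mm: head, also 32 mm. From -50 to -85 mm: 7 mm bit. It balances about 16 mm from the origin.
- driver_handle (a point): Centre of the screwdriver's handle, half-way up, 72 mm from driver's origin along x; same axes. A place to grip, 32 mm wide.
- gauge: Double-ended steel plug gauge lying level on the bench, about 0.20 kg. Origin: centre of its round aluminium waist (20 mm diameter, 64 mm long), axis 14 mm above the bench; x along the tool to the green end. From +32 to +72 mm: GO plug, 28 mm diameter, green band. From -32 to -62 mm: NO-GO plug, 28 mm diameter, red band. It balances within 10 mm of the origin.
- gauge_go (a point): Centre of the gauge's green-banded GO plug, half-way up, 52 mm from gauge's origin along x; same axes. A place to grip, 28 mm wide.
- torch_mid (a point): Centre of the black pen torch (20 mm waist) that is clipped in the second pair from the right, with the same axes as the stations; its ends reach 60 mm down and 70 mm up the board, 29 mm thick at most. To be left alone.
- mirror_mid (a point): Centre of the blue-handled inspection mirror (20 mm waist) clipped in the fourth pair from the right; its ends reach 85 mm down and 72 mm up the board, 26 mm thick at most. To be left alone.
- bucket_mid (a point): Corroded aluminium centrifuge bucket standing at the left, 98 mm diameter (116 mm over its lugs), 105 mm tall; point at its centre. To be left alone.
- trunnion_mid (a point): Cracked grey plastic trunnion ring lying at the back, 116 mm diameter, 20 mm tall; point at its centre. To be left alone.
- stopper_mid (a point): Green rubber stopper standing on the bench at the left, 34 mm diameter, 28 mm tall; point at its centre. To be left alone.
- grease_mid (a point): Tin of trunnion grease on the bench at the left, 66 mm diameter, 50 mm tall; point at its centre. To be left alone.
There are look-alikes about, which are no part of the job. What is shaped like the driver but turquoise is not meant. What is shaped like the gauge but pink is not meant.

How it is judged:
By the outcome, as a careful person would: the job done as asked, in the order asked, and still so for the second after the job is handed in, with the robot touching nothing.
It also fails if it takes over 67 s, if anything falls off the work surface, if the arm or the gripper's body presses on something with over 40 N, if the wrist force passes 120 N, or if a joint passes its speed limit or range.

ROBOT

A 7-joint arm with a two-finger parallel gripper is mounted at the origin on the work surface. World frame = base frame: x ahead of the robot, y to its left, z up, the work surface at z = 0. Lengths are in mm, angles in rad, forces in N, time in s.
With the tool pointing down it reaches from about 425 to 950 mm from the base axis. Payload 16.7 kg.
Tool frame: the origin (TCP) lies on the centre line of the jaws, within the pads' length; the fingertips stand 8 mm ahead of it and the grasp point (between the pads) lies 11 mm behind it; z points along the fingers, y is the direction in which the jaws open and shut (so a half turn about z gives the same grasp; the last joint's range is limited). The gripper opens to 94 mm and grips with 3 to 60 N. Pads are 16 mm wide; open, the fingers measure 119 mm over their backs; the gripper's body (75 mm by 177 mm) begins 78 mm behind the grasp point.
Start: joints at [1.042, 0.426, 0.074, 1.606, -0.034, 1.111, -0.067], TCP at [250.213, -626.872, 213.467] pointing down, gripper open.
Joint ranges: [-2.85, 2.85], [-0.5, 2.14], [-1.23, 1.37], [0.21, 2.46], [-1.02, 4.16], [0.16, 2.05], [-2.73, 2.73]. Speed limits (rad/s): [1.89, 1.89, 2.39, 2.39, 3.01, 3.01, 3.01].

INTERFACE

Orientations are given as a 3x3 rotation matrix whose columns are the frame's x, y, z axes.
In Python, from bench import manip, viewer gives the robot as it stands.
- The arm moves only by the tool arm_command, never from a script. Its argument "plan" is a list of rows, each an object of numbers: "dx", "dy", "dz": the shift along the tool's x, y, z in units of 25 mm (1.0 is 25 mm); "rx", "ry", "rz": the turn, a rotation vector about the tool's x, y, z in units of 6 degrees (1.0 is 6 degrees); "gripper": the gripper command: -1 is shut, 1 is fully open, values between are in proportion. A call has 1 to 20 rows; each row shifts and turns the pose as measured when the row begins, along the tool's axes as they then stand; what a row does not reach is not made up. A row lasts 1/12 s, in which the tool goes at most 41.7 mm and 7.16 degrees, less where a joint would pass 70% of its speed; a pose out of reach is approached as far as the arm can. A call is refused whole if a number of a shift passes 1 or a number of a turn 1, either way. A call with a gripper value outside its range is refused whole. The fingers move at their own pace and stop on an object; "squeeze" is the grip in N (left out, the last holds). Time passes only in rows, so rows that do not move let the fingers close. It gives the time, the measured TCP pose, the force and the opening at its end, in the units of the state.
- manip.state(): the state, without advancing time (a new reading comes with each control period).
- viewer.read_camera(name): name is "side" or "top" or "wrist"; returns a dict with "color" (400x640x3 uint8, blue, green, red), "z_map" (400x640 float32, mm along the optical axis (not along the pixel's ray), 0 where there is no reading), "vfov" (degrees; the focal length in pixels is half the picture's height over the tangent of half this angle, whatever the lens; pixels are square), "cx", "cy" (the principal point, pixels), "R" (3x3) and "t" (3): a world point X has camera coordinates R X + t. Camera axes: x right, y down, z forward; pixel columns grow to the right and rows downward; lengths in mm; the calibration is good to about 2 mm. A picture is of the moment at which its call begins.
- manip.finish_job(): hands the job in, once; it reports no verdict.
The state is a dict: "clock": time; "joints": joint angles; "qvel": joint speeds; "joint_torque": joint torques, N m; "position": TCP position; "orientation": TCP orientation; "ft_force": force on the tool from outside, world axes, zero at the start; "wrist_torque": the same for the moment, N m; "finger_gap": finger opening in mm.
Only numpy, scipy, OpenCV 4.12 (cv2) and the standard library are available. Lean on these libraries where they do the work, as an engineer would, in place of code of your own. Each camera call takes 0.05 s, during which the arm holds its last target.

## Working session

There is one attempt and no reset: what is moved stays moved. The work goes in short steps, Python scripts to look and compute and a tool call to move; the robot and the scene stay as the last step left them, time stands still between calls to the robot, and variables do not carry over. Pictures are saved under pics/ and viewed, and the job is handed in when it is done.

Besides the shell and the picture viewer there is one more tool, called after "Emit:" as name([rows], argument=value, ...), one row to a line, values as JSON. arm_command: Moves the arm, as the interface text tells. Its arguments: {"type":"object","properties":{"plan":{"type":"array"},"squeeze":{"type":"number"}},"required":["plan"]}

```bash
ls; mkdir -p pics; cat > h.py <<'E'
import sys; sys.path.insert(0,'.')
import numpy as np, cv2
from bench import manip, viewer
def cam(n):
    c=viewer.read_camera(n); np.savez('%s.npz'%n,**c); return c
def load(n): return dict(np.load('%s.npz'%n))
def ray(c,u,v):
    f=200/np.tan(np.radians(c['vfov'])/2); d=np.array([(u-c['cx'])/f,(v-c['cy'])/f,1.]); return d
def P(c,u,v,z=None):
    if z is None: z=np.median(c['z_map'][int(v)-1:int(v)+2,int(u)-1:int(u)+2])
    return c['R'].T@(ray(c,u,v)*z-c['t'])
def Pz(c,u,v,h):
    d=c['R'].T@ray(c,u,v); o=-c['R'].T@c['t']; return o+d*(h-o[2])/d[2]
def proj(c,X):
    f=200/np.tan(np.radians(c['vfov'])/2); p=c['R']@X+c['t']; return f*p[0]/p[2]+c['cx'],f*p[1]/p[2]+c['cy']
E
python3 - <<'E'
from h import *
for n in ['side','top','wrist']:
    c=cam(n); cv2.imwrite('pics/%s0.png'%n,c['color']); print(n,c['vfov'],c['cx'],c['cy'],c['R'].round(3).tolist(),c['t'])
s=manip.state(); print(s)
E
```

```text
pics
side 47.03992905193803 323.2725910864574 197.25588599433937 [[-0.998, -0.06, 0.002], [-0.042, 0.68, -0.732], [0.043, -0.731, -0.681]] [ 525.41452395   92.0676334  1335.96222499]
top 54.33102471905892 320.90027925786546 199.305998666122 [[0.022, -1.0, 0.003], [-0.978, -0.022, -0.207], [0.207, 0.001, -0.978]] [ -33.82474055  536.14222971 1284.03998091]
wrist 68.68220311246833 318.7352918911133 201.97952681622013 [[0.371, -0.929, -0.001], [-0.896, -0.358, 0.264], [-0.245, -0.097, -0.965]] [-675.66254213  -25.93078899  390.61363234]
{'clock': 0.15, 'joints': array([ 1.04148165,  0.42654632,  0.07386454,  1.60641911, -0.03412029,
        1.11078936, -0.06707109]), 'qvel': array([ 2.40587217e-04, -1.97020775e-03, -3.84802929e-04, -3.16561565e-05,
       -1.56502407e-04,  1.03026033e-03, -1.43284810e-03]), 'joint_torque': array([-1.03736209e-04, -9.36293292e+01,  3.66888911e+00, -4.54426396e+01,
       -4.85092902e-02,  1.79365306e-02,  1.29959635e-04]), 'position': array([ 250.12360372, -626.61779704,  212.98279216]), 'orientation': array([[ 9.28740191e-01,  3.70731062e-01, -3.70613000e-04],
       [ 3.70731245e-01, -9.28739827e-01,  8.23696376e-04],
       [-3.88332214e-05, -9.02397748e-04, -9.99999592e-01]]), 'ft_force': array([ 0.31543482, -0.06814963, -0.14971635]), 'wrist_torque': array([-0.00372172,  0.02893441, -0.01218304]), 'finger_gap': 94.07833546709406}
```

View pics/top0.png

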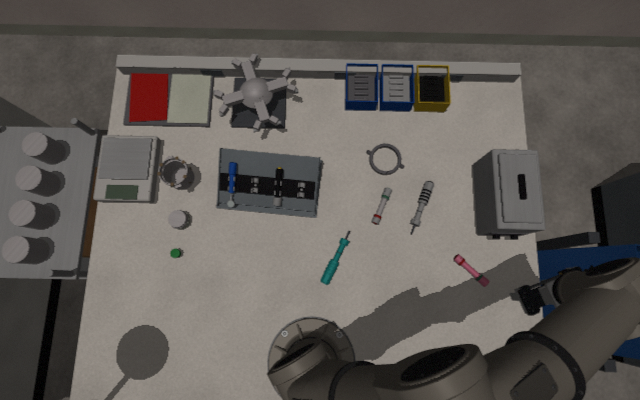

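View pics/side0.png

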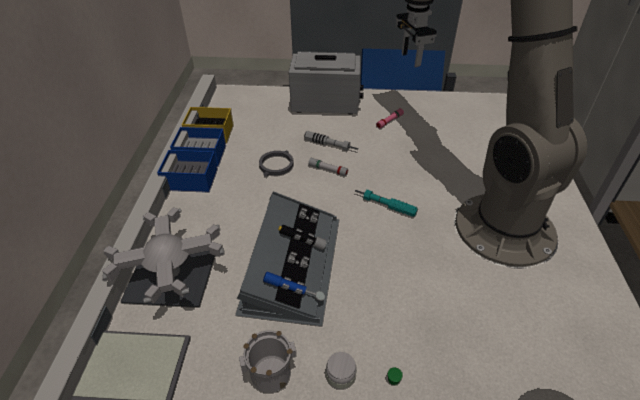

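View pics/wrist0.png

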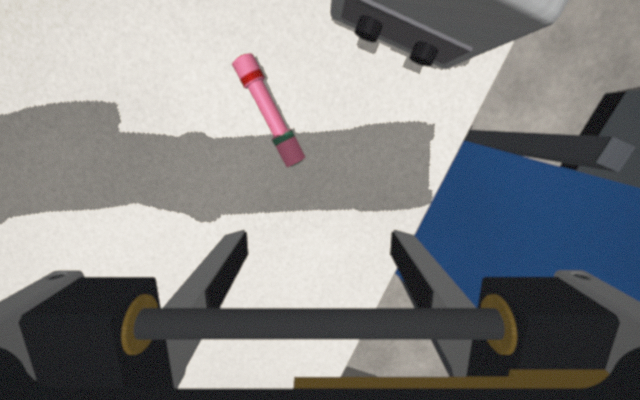

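Candidates, in top-view pixels: driver shape at (423,206) chrome, and (335,258) turquoise, which is not meant. Gauge shape at (382,206) grey, and (470,270) pink, which is not meant. I choose the chrome and grey ones and will check them in a close crop.

```bash
python3 - <<'E'
from h import *
c=load('top'); 
a=cv2.resize(c['color'][170:245,355:455],None,fx=8,fy=8,interpolation=cv2.INTER_CUBIC); cv2.imwrite('pics/ct.png',a)
a=cv2.resize(c['color'][140:225,210:330],None,fx=6.5,fy=6.5,interpolation=cv2.INTER_CUBIC); cv2.imwrite('pics/cr.png',a)
s=load('side')
a=cv2.resize(s['color'][190:325,230:350],None,fx=4.4,fy=4.4,interpolation=cv2.INTER_CUBIC); cv2.imwrite('pics/cs.png',a)
for p in [(423,206),(382,206),(279,187),(302,190)]: print(p,P(c,*p).round(1))
E
```

```text
(423, 206) [ 527.6 -380.9   24.1]
(382, 206) [ 524.7 -237.    22.6]
(279, 187) [573.  122.2  72.7]
(302, 190) [568.   44.2  56.4]
```

View pics/ct.png

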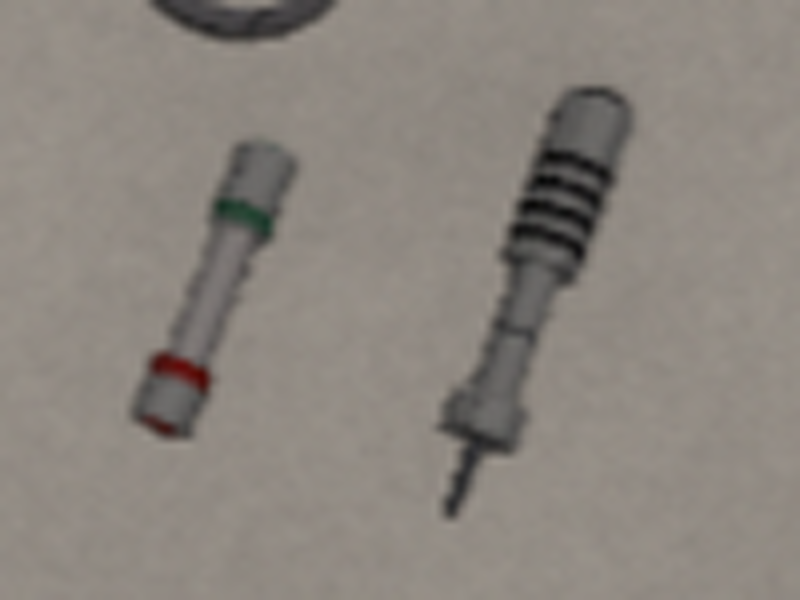

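View pics/cr.png

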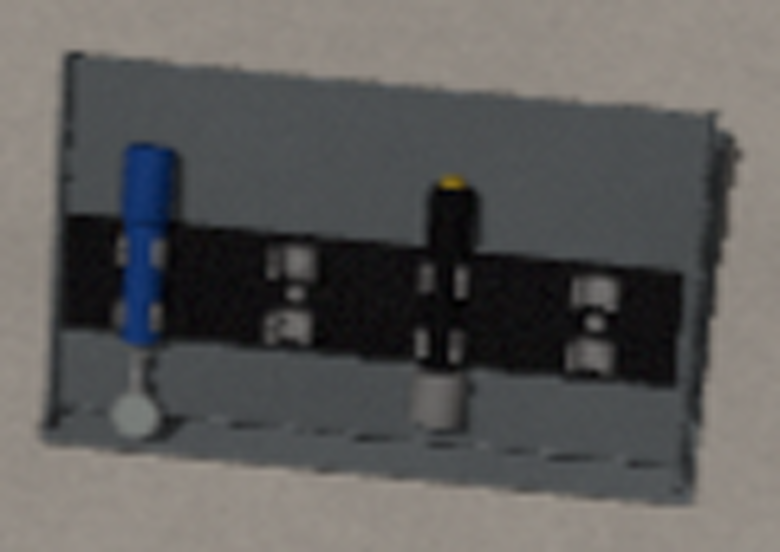

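View pics/cs.png

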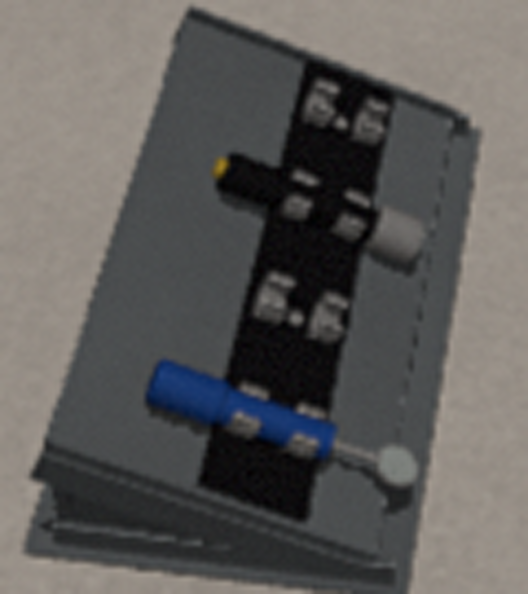

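The crop shows the chrome driver (black-ringed handle pointing up and slightly right, bit end down) and the grey gauge, green end up and red end down. Both already point away from the robot. The empty clip pairs are at top-view pixels ~(301,189) and ~(255,185). Next I get rough poses and a move planner.

```bash
cat >> h.py <<'E'
from scipy.spatial.transform import Rotation as Ro
def Rdown(yaw):
    c,s=np.cos(yaw),np.sin(yaw); return np.array([[c,s,0],[s,-c,0],[0,0,-1.]])
def go(pos,R,st=None):
    st=st or manip.state(); R0=np.array(st['orientation']); p0=np.array(st['position'])
    rv=Ro.from_matrix(R0.T@R).as_rotvec(degrees=True)/6
    print('turn first: units',rv.round(2),'then shift in NEW axes units',(R.T@(pos-p0)/25).round(3),' shift in OLD axes',(R0.T@(pos-p0)/25).round(3))
def stt():
    s=manip.state(); print('t',round(s['clock'],2),'pos',s['position'].round(1),'F',s['ft_force'].round(1),'gap',round(s['finger_gap'],1))
E
python3 - <<'E'
from h import *
c=load('top')
# driver/gauge axis pts in top cam at axis height
def cr(x,y): return 355+x/8,170+y/8
for n,a,b,h in [('drv',(520,275),(495,395),16),('drvends',(592,100),(480,430),16),('gau',(240,235),(182,358),14),('gends',(265,150),(160,425),14)]:
    A=Pz(c,*cr(*a),h);B=Pz(c,*cr(*b),h);d=A-B; print(n,A.round(1),B.round(1),np.linalg.norm(d).round(1),np.degrees(np.arctan2(d[1],d[0])).round(1))
for x,y in [(594,322),(295,293),(65,215),(65,325),(682,270),(678,385),(70,55),(712,112)]:
    u,v=210+x/6.5,140+y/6.5; print((u,v),P(c,u,v).round(1))
# plane fit
pts=[]
for v in range(158,205,2):
    for u in range(225,315,2): pts.append(P(c,u,v))
pts=np.array(pts); 
A=np.c_[pts[:,:2],np.ones(len(pts))]; w=np.ones(len(pts))
for _ in range(30):
    k=np.linalg.lstsq(A*w[:,None],pts[:,2]*w,rcond=None)[0]; r=pts[:,2]-A@k; w=1/(1+(r/3)**2)
n=np.array([-k[0],-k[1],1]);n/=np.linalg.norm(n);print(n,np.degrees(np.arccos(n[2])),np.degrees(np.arctan2(-n[1],-n[0])))
go(np.array([505,-230,200.]),Rdown(np.radians(-22)))
E
```

```text
drv [ 534.9 -372.6   16. ] [ 480.9 -360.    16. ] 55.4 -13.2
drvends [ 615.5 -407.3   16. ] [ 465.3 -353.    16. ] 159.7 -19.9
gau [ 550.6 -249.3   14. ] [ 494.6 -223.1   14. ] 61.8 -25.1
gends [ 589.6 -260.9   14. ] [ 464.6 -213.2   14. ] 133.8 -20.9
(301.38461538461536, 189.53846153846155) [569.4  46.3  57.6]
(255.3846153846154, 185.0769230769231) [581.5 205.8  58. ]
(220.0, 173.0769230769231) [620.4 330.   62.4]
(220.0, 190.0) [564.3 330.2  44.8]
(314.9230769230769, 181.53846153846155) [5.979e+02 2.000e-01 6.160e+01]
(314.3076923076923, 199.23076923076923) [539.7   1.1  41. ]
(220.76923076923077, 148.46153846153845) [699.7 325.8  92.6]
(319.53846153846155, 157.23076923076923) [705.8 -13.3   1.3]
[-0.29321356  0.02461762  0.95572997] 17.112280133883356 -4.7991823843489465
turn first: units [-0.01  0.    7.29] then shift in NEW axes units [  3.51  -18.529   0.519]  shift in OLD axes [ 15.35  -10.954   0.529]
```

Emit:
arm_command([
  {"rz": 0.92, "gripper": 1},
  {"rz": 0.92},
  {"rz": 0.92},
  {"rz": 0.92},
  {"rz": 0.92},
  {"rz": 0.92},
  {"rz": 0.92},
  {"rz": 0.92},
])

```text
$.plan[0]: bad value
```

Emit:
arm_command([
  {"dx": 0.2, "dy": -1},
  {"dx": 0.2, "dy": -1},
  {"dx": 0.2, "dy": -1},
  {"dx": 0.2, "dy": -1},
  {"dx": 0.2, "dy": -1},
  {"dx": 0.2, "dy": -1},
  {"dx": 0.2, "dy": -1},
  {"dx": 0.2, "dy": -1},
  {"dx": 0.2, "dy": -1},
  {"dx": 0.2, "dy": -1},
  {"dx": 0.2, "dy": -1},
  {"dx": 0.2, "dy": -1},
  {"dx": 0.2, "dy": -1},
  {"dx": 0.2, "dy": -1},
  {"dx": 0.2, "dy": -1},
  {"dx": 0.2, "dy": -1},
  {"dx": 0.2, "dy": -1},
  {"dx": 0.2, "dy": -1},
  {"dx": 0, "dy": 0},
])

```text
$.plan[0]: bad value
```

```bash
python3 - <<'E'
from h import *
c=cam('wrist'); cv2.imwrite('pics/w1.png',c['color']); stt(); go(np.array([525,-237,150.]),Rdown(np.radians(-22)))
E
```

```text
t 0.2 pos [ 250.1 -626.7  213.1] F [ 0.1 -0.4 -0.1] gap 94.6
turn first: units [-0.01  0.    7.29] then shift in NEW axes units [  4.356 -18.571   2.523]  shift in OLD axes [ 15.99  -10.399   2.53 ]
```

View pics/w1.png

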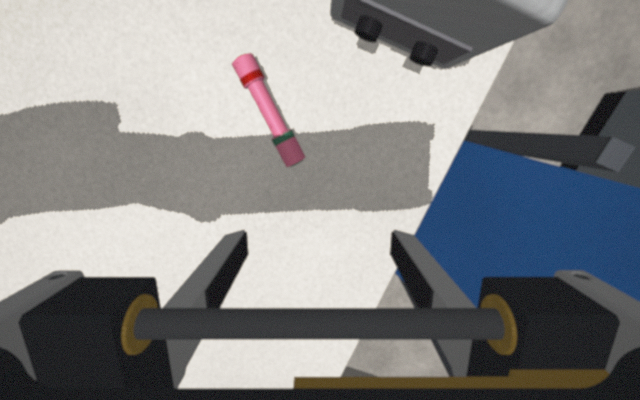

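Nothing moved: the plan was refused, probably because every row needs all seven keys. I'll retry with full rows.

Emit:
arm_command([
  {"dx": 0, "dy": 0, "dz": 0, "rx": 0, "ry": 0, "rz": 0.92, "gripper": 1},
  {"dx": 0, "dy": 0, "dz": 0, "rx": 0, "ry": 0, "rz": 0.92, "gripper": 1},
  {"dx": 0, "dy": 0, "dz": 0, "rx": 0, "ry": 0, "rz": 0.92, "gripper": 1},
  {"dx": 0, "dy": 0, "dz": 0, "rx": 0, "ry": 0, "rz": 0.92, "gripper": 1},
  {"dx": 0, "dy": 0, "dz": 0, "rx": 0, "ry": 0, "rz": 0.92, "gripper": 1},
  {"dx": 0, "dy": 0, "dz": 0, "rx": 0, "ry": 0, "rz": 0.92, "gripper": 1},
  {"dx": 0, "dy": 0, "dz": 0, "rx": 0, "ry": 0, "rz": 0.92, "gripper": 1},
  {"dx": 0, "dy": 0, "dz": 0, "rx": 0, "ry": 0, "rz": 0.92, "gripper": 1},
])

```text
clock: 0.87
position: [249.4, -625.9, 211.4]
orientation: [[0.912, -0.41, -0.001], [-0.41, -0.912, 0.003], [-0.003, -0.003, -1.0]]
ft_force: [1.0, 0.2, -0.7]
finger_gap: 93.9
```

Emit:
arm_command([
  {"dx": 0.24, "dy": -1, "dz": 0, "rx": 0, "ry": 0, "rz": 0, "gripper": 1},
  {"dx": 0.24, "dy": -1, "dz": 0, "rx": 0, "ry": 0, "rz": 0, "gripper": 1},
  {"dx": 0.24, "dy": -1, "dz": 0, "rx": 0, "ry": 0, "rz": 0, "gripper": 1},
  {"dx": 0.24, "dy": -1, "dz": 0, "rx": 0, "ry": 0, "rz": 0, "gripper": 1},
  {"dx": 0.24, "dy": -1, "dz": 0, "rx": 0, "ry": 0, "rz": 0, "gripper": 1},
  {"dx": 0.24, "dy": -1, "dz": 0, "rx": 0, "ry": 0, "rz": 0, "gripper": 1},
  {"dx": 0.24, "dy": -1, "dz": 0, "rx": 0, "ry": 0, "rz": 0, "gripper": 1},
  {"dx": 0.24, "dy": -1, "dz": 0, "rx": 0, "ry": 0, "rz": 0, "gripper": 1},
  {"dx": 0.24, "dy": -1, "dz": 0, "rx": 0, "ry": 0, "rz": 0, "gripper": 1},
  {"dx": 0.24, "dy": -1, "dz": 0, "rx": 0, "ry": 0, "rz": 0, "gripper": 1},
  {"dx": 0.24, "dy": -1, "dz": 0, "rx": 0, "ry": 0, "rz": 0, "gripper": 1},
  {"dx": 0.24, "dy": -1, "dz": 0, "rx": 0, "ry": 0, "rz": 0, "gripper": 1},
  {"dx": 0.24, "dy": -1, "dz": 0, "rx": 0, "ry": 0, "rz": 0, "gripper": 1},
  {"dx": 0.24, "dy": -1, "dz": 0, "rx": 0, "ry": 0, "rz": 0, "gripper": 1},
  {"dx": 0.24, "dy": -1, "dz": 0, "rx": 0, "ry": 0, "rz": 0, "gripper": 1},
  {"dx": 0.24, "dy": -1, "dz": 0, "rx": 0, "ry": 0, "rz": 0, "gripper": 1},
  {"dx": 0.24, "dy": -1, "dz": 0, "rx": 0, "ry": 0, "rz": 0, "gripper": 1},
])

```text
clock: 2.28
position: [526.1, -270.4, 209.2]
orientation: [[0.904, -0.427, -0.006], [-0.427, -0.904, 0.004], [-0.007, -0.001, -1.0]]
ft_force: [0.3, -0.5, -0.3]
finger_gap: 94.3
```

```bash
python3 - <<'E'
from h import *
c=cam('wrist'); cv2.imwrite('pics/w2.png',c['color']); stt(); go(np.array([525,-237,150.]),Rdown(np.radians(-22)))
E
```

```text
t 2.33 pos [ 529.7 -265.2  209.1] F [3.9 6.  0.4] gap 94.0
turn first: units [-0.03  0.06 -0.49] then shift in NEW axes units [-0.597 -0.977  2.363]  shift in OLD axes [-0.63  -0.937  2.371]
```

View pics/w2.png

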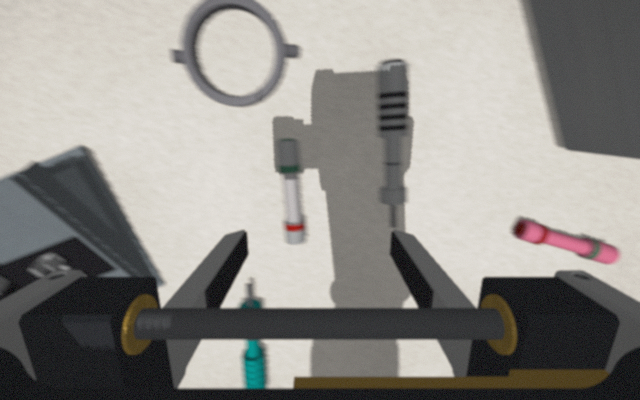

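The gauge shows at ~(291,190) and the driver at ~(393,140), slightly motion-blurred. I'll take another still frame and measure in crops.

```bash
python3 - <<'E'
from h import *
c=cam('wrist'); stt(); 
a=cv2.resize(c['color'][50:250,250:430],None,fx=3,fy=3,interpolation=cv2.INTER_CUBIC); cv2.imwrite('pics/w3.png',a)
E
```

```text
t 2.38 pos [ 528.2 -267.2  209. ] F [-0.8 -0.2  0.6] gap 93.8
```

View pics/w3.png

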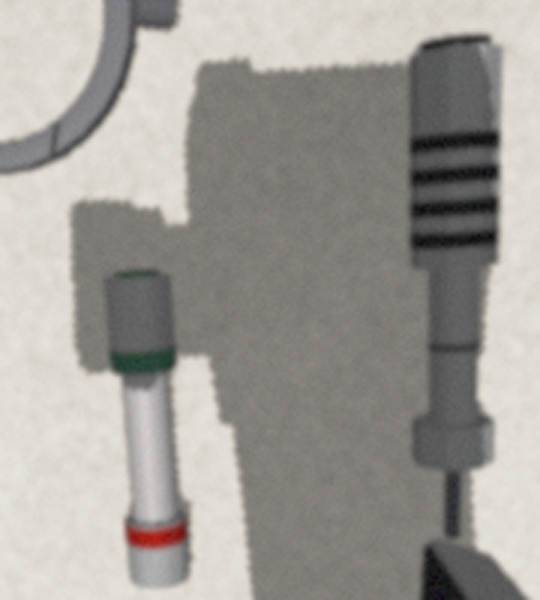

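```bash
cat > fit.py <<'E'
from h import *
def cloud(c):
    v,u=np.mgrid[0:400,0:640]; f=200/np.tan(np.radians(c['vfov'])/2)
    d=np.stack([(u-c['cx'])/f,(v-c['cy'])/f,np.ones_like(u,float)],-1)*c['z_map'][...,None]
    X=(d-c['t'])@c['R']; X[c['z_map']<=0]=np.nan; return X
def tool(c,u0,v0,u1,v1,zw):
    X=cloud(c)[v0:v1,u0:u1].reshape(-1,3); fl=np.nanmedian(cloud(c)[v0:v1,u0:u1][...,2]); print('floor',fl)
    X=X[np.isfinite(X[:,0])&(X[:,2]>zw)&(X[:,2]<60)]
    m=X[:,:2].mean(0); _,_,V=np.linalg.svd(X[:,:2]-m); d=V[0]*np.sign(V[0][0]); n=np.array([-d[1],d[0]])
    for it in range(4):
        s=(X[:,:2]-m)@d; w=(X[:,:2]-m)@n
        # centre per bin
        bs=np.arange(s.min(),s.max(),5); cs=[];
        for b in bs:
            k=(s>=b)&(s<b+5)
            if k.sum()>5: cs.append((b+2.5,(w[k].min()+w[k].max())/2,np.percentile(X[k,2],95),w[k].max()-w[k].min()))
        cs=np.array(cs); p=np.polyfit(cs[:,0],cs[:,1],1); m=m+n*p[1]; d=d+n*p[0]; d/=np.linalg.norm(d); n=np.array([-d[1],d[0]])
    print('m',m.round(1),'yaw',np.degrees(np.arctan2(d[1],d[0])).round(2)); return m,d,cs
E
python3 - <<'E'
from fit import *
c=load('wrist')
for n,b,zw in [('gauge',(278,130,320,255),10),('drv',(380,55,420,215),12)]:
    m,d,cs=tool(c,*b,zw); print(n); print(cs.round(1).tolist())
    s=-(0); 
E
```

```text
floor -0.4517289952165155
m [ 534.5 -238.6] yaw -21.76
gauge
[[-69.1, 0.0, 26.7, 25.7], [-64.1, -0.4, 27.1, 25.4], [-59.1, -0.0, 27.0, 26.7], [-54.1, -0.4, 27.5, 26.6], [-49.1, 0.0, 27.8, 27.9], [-44.1, 0.3, 27.3, 26.6], [-39.1, 0.1, 23.3, 23.4], [-34.1, 0.2, 23.2, 19.7], [-29.1, 0.1, 23.5, 19.5], [-24.1, 0.1, 23.8, 18.5], [-19.1, -0.1, 23.1, 18.3], [-14.1, 0.1, 23.4, 19.5], [-9.1, -0.1, 23.6, 19.1], [-4.1, -0.0, 23.3, 18.1], [0.9, 0.2, 23.4, 19.5], [5.9, -0.1, 23.3, 19.3], [10.9, 0.1, 23.5, 18.0], [15.9, 0.4, 23.4, 19.4], [20.9, 0.2, 26.4, 22.4], [25.9, 0.2, 27.7, 27.8], [30.9, -0.3, 27.6, 27.2], [35.9, -0.0, 27.1, 26.2], [40.9, -0.3, 26.9, 25.8], [45.9, -0.1, 27.5, 26.9], [50.9, -0.0, 27.2, 25.8], [55.9, -0.4, 27.1, 25.6], [60.9, 0.3, 26.7, 27.2], [65.9, -0.1, 22.2, 16.7]]
floor 20.959378475532617
m [ 550.6 -382.7] yaw -21.06
drv
[[-104.7, 0.3, 18.7, 5.2], [-99.7, -0.6, 18.8, 6.7], [-89.7, -0.1, 31.8, 31.9], [-84.7, -0.3, 32.0, 31.8], [-79.7, -0.3, 31.5, 31.7], [-74.7, -0.3, 31.3, 31.7], [-69.7, 0.3, 25.4, 18.3], [-64.7, 0.4, 25.5, 17.9], [-59.7, 0.3, 25.3, 17.8], [-54.7, 0.5, 25.5, 17.6], [-49.7, 0.5, 25.7, 17.2], [-44.7, -0.1, 25.4, 18.9], [-39.7, -0.2, 25.7, 19.4], [-34.7, -0.3, 25.6, 19.3], [-29.7, -0.3, 25.6, 19.3], [-24.7, -0.2, 25.4, 19.2], [-19.7, -0.3, 25.7, 18.8], [-14.7, 0.0, 25.5, 18.8], [-9.7, -0.1, 32.0, 31.7], [-4.7, 0.1, 31.8, 30.9], [0.3, 0.9, 33.0, 31.5], [5.3, -0.2, 32.1, 33.6], [10.3, -0.3, 32.4, 33.7], [15.3, 0.1, 32.4, 33.3], [20.3, 0.0, 31.8, 33.1], [25.3, 0.6, 32.9, 32.5], [30.3, -0.2, 32.0, 31.8], [35.3, 0.2, 32.6, 32.9], [40.3, 0.6, 32.9, 32.0], [45.3, -0.1, 32.1, 31.6], [50.3, 0.1, 32.2, 31.2], [55.3, 0.1, 31.7, 31.7], [60.3, -0.6, 32.0, 32.1], [65.3, -0.6, 32.0, 32.5], [70.3, -0.4, 31.3, 31.9], [75.3, 0.0, 28.4, 23.9]]
```

Gauge waist centre is about (525.7,-235.1), yaw -21.8°. Driver waist centre is about (511.9,-367.8), yaw -21.1°.

```bash
python3 - <<'E'
from h import *
stt(); go(np.array([525.7,-235.1,100.]),Rdown(np.radians(-21.8)))
E
```

```text
t 2.38 pos [ 528.2 -267.2  209. ] F [-0.8 -0.2  0.6] gap 93.8
turn first: units [-0.02  0.07 -0.52] then shift in NEW axes units [-0.57  -1.156  4.359]  shift in OLD axes [-0.602 -1.113  4.366]
```

Emit:
arm_command([
  {"dx": 0, "dy": 0, "dz": 0, "rx": 0, "ry": 0.04, "rz": -0.3, "gripper": 0.3},
  {"dx": 0, "dy": 0, "dz": 0, "rx": 0, "ry": 0.04, "rz": -0.22, "gripper": 0.3},
  {"dx": -0.14, "dy": -0.29, "dz": 0.95, "rx": 0, "ry": 0, "rz": 0, "gripper": 0.3},
  {"dx": -0.14, "dy": -0.29, "dz": 0.95, "rx": 0, "ry": 0, "rz": 0, "gripper": 0.3},
  {"dx": -0.14, "dy": -0.29, "dz": 0.95, "rx": 0, "ry": 0, "rz": 0, "gripper": 0.3},
  {"dx": -0.14, "dy": -0.29, "dz": 0.95, "rx": 0, "ry": 0, "rz": 0, "gripper": 0.3},
  {"dx": 0, "dy": 0, "dz": 0.3, "rx": 0, "ry": 0, "rz": 0, "gripper": 0.3},
  {"dx": 0, "dy": 0, "dz": 0, "rx": 0, "ry": 0, "rz": 0, "gripper": 0.3},
])

```text
clock: 3.05
position: [525.4, -237.3, 104.3]
orientation: [[0.929, -0.369, 0.006], [-0.369, -0.929, -0.001], [0.006, -0.001, -1.0]]
ft_force: [-0.5, -0.3, 0.2]
finger_gap: 61.0
```

```bash
python3 - <<'E'
from fit import *
stt();c=cam('wrist'); cv2.imwrite('pics/w4.png',c['color']);stt(); go(np.array([525.7,-235.1,15.5]),Rdown(np.radians(-21.8)))
E
```

```text
t 3.05 pos [ 525.4 -237.3  104.3] F [-0.5 -0.3  0.2] gap 61.0
t 3.1 pos [ 525.6 -237.4  104.9] F [-0.3 -0.2 -1.2] gap 60.6
turn first: units [-0.01 -0.06  0.02] then shift in NEW axes units [-0.028 -0.086  3.577]  shift in OLD axes [-0.05  -0.082  3.577]
```

View pics/w4.png

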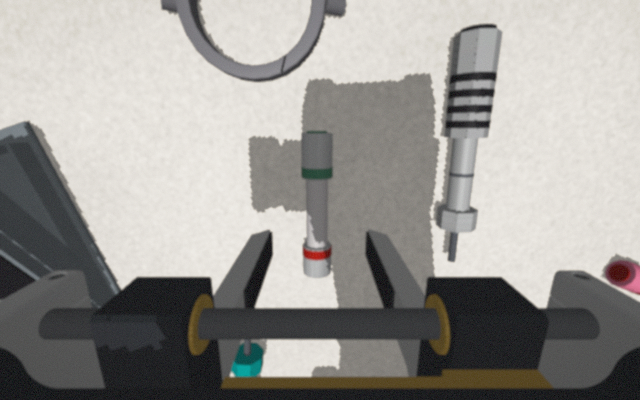

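The gauge is centred between the jaws at ~(317,205), and the driver is at ~(465,130) clear of the fingers. Refitting from this closer view.

```bash
python3 - <<'E'
from fit import *
c=load('wrist')
for n,b,zw in [('gauge',(295,120,338,280),11),('drv',(430,15,512,240),12)]:
    m,d,cs=tool(c,*b,zw); print(n)
    X=cloud(c)[b[1]:b[3],b[0]:b[2]].reshape(-1,3); X=X[np.isfinite(X[:,0])]
    s=(X[:,:2]-m)@d; w=(X[:,:2]-m)@np.array([-d[1],d[0]]); k=(abs(w)<3)&(X[:,2]>10)
    bs=np.arange(-115,85,1.); print(' '.join('%d:%.0f'%(q,np.median(X[k&(s>=q)&(s<q+1),2])) for q in bs if (k&(s>=q)&(s<q+1)).sum()>2))
E
```

```text
floor 18.272800355381367
m [ 535.  -238.5] yaw -21.8
gauge
-72:26 -71:26 -70:27 -69:27 -68:26 -67:27 -66:26 -65:26 -64:26 -63:26 -62:27 -61:27 -60:26 -59:27 -58:26 -57:27 -56:27 -55:27 -53:27 -52:27 -51:27 -50:27 -49:27 -48:27 -47:27 -46:27 -45:27 -44:26 -43:23 -42:23 -41:22 -40:23 -39:23 -38:23 -37:23 -36:23 -35:23 -34:23 -33:22 -32:23 -31:23 -30:23 -29:23 -28:23 -27:23 -26:23 -25:22 -24:22 -23:23 -22:23 -21:23 -20:23 -19:23 -18:23 -17:23 -16:23 -15:22 -14:23 -13:22 -12:23 -11:23 -10:23 -9:23 -8:23 -7:23 -6:23 -5:23 -4:23 -3:23 -2:23 -1:22 0:22 1:22 2:23 3:22 4:23 5:23 6:23 7:23 8:23 9:23 10:23 11:23 12:23 13:23 14:23 15:23 16:23 17:22 18:23 19:22 20:23 21:26 22:27 23:27 24:27 25:27 26:27 27:28 28:27 29:27 30:28 31:27 32:27 33:26 34:26 35:27 36:27 37:27 38:27 39:26 40:27 41:27 42:27 43:27 44:27 45:26 46:26 47:27 48:27 49:27 50:27 51:27 52:27 53:27 54:27 55:27 56:27 57:27 58:27 59:26 60:27 61:22 62:22
floor -0.15228750542103747
m [ 552.2 -383.2] yaw -21.04
drv
-107:17 -106:18 -105:18 -104:17 -103:18 -102:18 -101:18 -100:18 -99:18 -94:31 -93:31 -92:30 -91:31 -90:31 -89:31 -88:31 -87:3
[... 310 characters left out ...]
-42:25 -41:25 -40:25 -39:24 -38:25 -37:25 -36:25 -35:25 -34:24 -33:25 -32:25 -31:25 -30:24 -29:25 -28:24 -27:25 -26:24 -25:25 -24:24 -23:24 -22:25 -21:24 -20:25 -19:25 -18:25 -17:25 -16:25 -15:25 -14:25 -13:25 -12:31 -11:31 -10:31 -9:31 -8:31 -7:31 -6:31 -5:31 -4:32 -3:32 -2:33 -1:32 0:32 1:32 2:31 3:31 4:31 5:31 6:31 7:31 8:32 9:33 10:33 11:32 12:33 13:32 14:31 15:31 16:31 17:31 18:31 19:31 20:32 21:32 22:32 23:32 24:32 25:33 26:31 27:31 28:32 29:31 30:31 31:31 32:32 33:32 34:32 35:32 36:32 37:32 38:31 39:31 40:31 41:31 42:31 43:30 44:31 45:31 46:31 47:31 48:32 49:31 50:30 51:31 52:31 53:31 54:31 55:31 56:31 57:31 58:31 59:31 60:31 61:32 62:31 63:32 64:32 65:31 66:31 67:31 69:28 70:28 71:28
```

Emit:
arm_command([
  {"dx": -0.07, "dy": -0.1, "dz": 0.1, "rx": 0, "ry": -0.06, "rz": 0, "gripper": 0.3},
  {"dx": 0, "dy": 0, "dz": 0.9, "rx": 0, "ry": 0, "rz": 0, "gripper": 0.3},
  {"dx": 0, "dy": 0, "dz": 0.9, "rx": 0, "ry": 0, "rz": 0, "gripper": 0.3},
  {"dx": 0, "dy": 0, "dz": 0.9, "rx": 0, "ry": 0, "rz": 0, "gripper": 0.3},
  {"dx": 0, "dy": 0, "dz": 0.4, "rx": 0, "ry": 0, "rz": 0, "gripper": 0.3},
  {"dx": 0, "dy": 0, "dz": 0, "rx": 0, "ry": 0, "rz": 0, "gripper": 0.3},
])

```text
clock: 3.6
position: [530.3, -239.5, 30.6]
orientation: [[0.928, -0.373, 0.011], [-0.373, -0.928, -0.003], [0.012, -0.001, -1.0]]
ft_force: [0.0, 0.2, 0.6]
finger_gap: 61.5
```

```bash
python3 - <<'E'
from fit import *
stt(); go(np.array([524.8,-234.4,15.5]),Rdown(np.radians(-21.8)))
E
```

```text
t 3.6 pos [ 530.3 -239.5   30.6] F [0.  0.2 0.6] gap 61.5
turn first: units [-0.01 -0.11 -0.01] then shift in NEW axes units [-0.281 -0.109  0.605]  shift in OLD axes [-0.288 -0.108  0.602]
```

Emit:
arm_command([
  {"dx": -0.28, "dy": -0.11, "dz": 0.2, "rx": 0, "ry": -0.1, "rz": 0, "gripper": 0.3},
  {"dx": 0, "dy": 0, "dz": 0.2, "rx": 0, "ry": 0, "rz": 0, "gripper": 0.3},
  {"dx": 0, "dy": 0, "dz": 0, "rx": 0, "ry": 0, "rz": 0, "gripper": 0.3},
])

```text
clock: 3.85
position: [525.9, -235.1, 22.8]
orientation: [[0.928, -0.374, 0.003], [-0.374, -0.928, -0.0], [0.003, -0.001, -1.0]]
ft_force: [-0.3, -0.3, -0.1]
finger_gap: 61.0
```

```bash
python3 - <<'E'
from fit import *
stt(); go(np.array([524.8,-234.4,15.5]),Rdown(np.radians(-21.8)))
E
```

```text
t 3.85 pos [ 525.9 -235.1   22.8] F [-0.3 -0.3 -0.1] gap 61.0
turn first: units [-0.01 -0.03 -0.02] then shift in NEW axes units [-0.051 -0.009  0.293]  shift in OLD axes [-0.052 -0.008  0.292]
```

Emit:
arm_command([
  {"dx": -0.06, "dy": -0.01, "dz": 0.2, "rx": 0, "ry": -0.03, "rz": 0, "gripper": 0.3},
  {"dx": 0, "dy": 0, "dz": 0.15, "rx": 0, "ry": 0, "rz": 0, "gripper": 0.3},
  {"dx": 0, "dy": 0, "dz": 0, "rx": 0, "ry": 0, "rz": 0, "gripper": 0.3},
])

```text
clock: 4.1
position: [525.7, -234.5, 15.3]
orientation: [[0.928, -0.373, 0.003], [-0.373, -0.928, 0.0], [0.002, -0.001, -1.0]]
ft_force: [0.5, -0.1, -0.3]
finger_gap: 61.0
```

```bash
python3 - <<'E'
from fit import *
stt(); go(np.array([524.8,-234.4,15.5]),Rdown(np.radians(-21.8)))
E
```

```text
t 4.1 pos [ 525.7 -234.5   15.3] F [ 0.5 -0.1 -0.3] gap 61.0
turn first: units [-0.01 -0.02 -0.02] then shift in NEW axes units [-0.034  0.008 -0.009]  shift in OLD axes [-0.034  0.009 -0.009]
```

Good to under 1 mm. Nudging dx and closing.

Emit:
arm_command([
  {"dx": -0.04, "dy": 0, "dz": 0, "rx": 0, "ry": -0.02, "rz": 0, "gripper": 0},
  {"dx": 0, "dy": 0, "dz": 0, "rx": 0, "ry": 0, "rz": 0, "gripper": -0.5},
  {"dx": 0, "dy": 0, "dz": 0, "rx": 0, "ry": 0, "rz": 0, "gripper": -1},
  {"dx": 0, "dy": 0, "dz": 0, "rx": 0, "ry": 0, "rz": 0, "gripper": -1},
  {"dx": 0, "dy": 0, "dz": 0, "rx": 0, "ry": 0, "rz": 0, "gripper": -1},
  {"dx": 0, "dy": 0, "dz": 0, "rx": 0, "ry": 0, "rz": 0, "gripper": -1},
  {"dx": 0, "dy": 0, "dz": 0, "rx": 0, "ry": 0, "rz": 0, "gripper": -1},
  {"dx": 0, "dy": 0, "dz": 0, "rx": 0, "ry": 0, "rz": 0, "gripper": -1},
], squeeze=40)

```text
clock: 4.77
position: [525.1, -234.3, 15.9]
orientation: [[0.928, -0.373, 0.001], [-0.373, -0.928, 0.001], [0.001, -0.001, -1.0]]
ft_force: [0.3, 0.3, -1.8]
finger_gap: 18.8
```

Emit:
arm_command([
  {"dx": 0, "dy": 0, "dz": -0.3, "rx": 0, "ry": 0, "rz": 0, "gripper": -1},
  {"dx": 0, "dy": 0, "dz": -0.8, "rx": 0, "ry": 0, "rz": 0, "gripper": -1},
  {"dx": 0, "dy": 0, "dz": -1, "rx": 0, "ry": 0, "rz": 0, "gripper": -1},
  {"dx": 0, "dy": 0, "dz": -1, "rx": 0, "ry": 0, "rz": 0, "gripper": -1},
  {"dx": 0, "dy": 0, "dz": -1, "rx": 0, "ry": 0, "rz": 0, "gripper": -1},
  {"dx": 0, "dy": 0, "dz": -1, "rx": 0, "ry": 0, "rz": 0, "gripper": -1},
  {"dx": 0, "dy": 0, "dz": -1, "rx": 0, "ry": 0, "rz": 0, "gripper": -1},
  {"dx": 0, "dy": 0, "dz": -0.5, "rx": 0, "ry": 0, "rz": -0.7, "gripper": -1},
  {"dx": 0, "dy": 0, "dz": 0, "rx": 0, "ry": 0, "rz": -0.8, "gripper": -1},
  {"dx": 0, "dy": 0, "dz": 0, "rx": 0, "ry": 0, "rz": -0.8, "gripper": -1},
  {"dx": 0, "dy": 0, "dz": 0, "rx": 0, "ry": 0, "rz": -0.6, "gripper": -1},
])

```text
clock: 5.68
position: [522.6, -233.8, 193.8]
orientation: [[0.998, -0.069, -0.0], [-0.069, -0.998, 0.001], [-0.0, -0.001, -1.0]]
ft_force: [0.8, -0.2, -2.8]
finger_gap: 18.8
```

```bash
cat >> h.py <<'E'
def Rrack(yaw,tilt=22):
    y,t=np.radians(yaw),np.radians(tilt); h=np.array([np.cos(y),np.sin(y),0]); k=np.array([0,0,1.])
    x=h*np.cos(t)+k*np.sin(t); n=-h*np.sin(t)+k*np.cos(t); return np.c_[x,np.cross(-n,x),-n]
E
python3 - <<'E'
from h import *
stt(); R=Rrack(-4.4); print(R.round(3)); p=np.array([570,46,60.])+R@np.array([-70,0,-150]); print(p)
go(p,R); go(p,Rdown(np.radians(-4.4)))
E
```

```text
t 5.68 pos [ 522.6 -233.8  193.8] F [ 0.8 -0.2 -2.8] gap 18.8
[[ 0.924 -0.077  0.374]
 [-0.071 -0.997 -0.029]
 [ 0.375  0.    -0.927]]
[449.26303477  55.29020316 172.85511665]
turn first: units [-0.02  3.67  0.07] then shift in NEW axes units [ -3.849 -11.303  -0.652]  shift in OLD axes [ -3.728 -11.331   0.852]
turn first: units [-0.01  0.    0.07] then shift in NEW axes units [ -3.813 -11.303   0.838]  shift in OLD axes [ -3.728 -11.331   0.852]
```

Emit:
arm_command([
  {"dx": -0.25, "dy": -1, "dz": 0, "rx": 0, "ry": 0, "rz": 0, "gripper": -1},
  {"dx": -0.25, "dy": -1, "dz": 0, "rx": 0, "ry": 0, "rz": 0, "gripper": -1},
  {"dx": -0.25, "dy": -1, "dz": 0, "rx": 0, "ry": 0, "rz": 0, "gripper": -1},
  {"dx": -0.25, "dy": -1, "dz": 0, "rx": 0, "ry": 0, "rz": 0, "gripper": -1},
  {"dx": -0.25, "dy": -1, "dz": 0, "rx": 0, "ry": 0, "rz": 0, "gripper": -1},
  {"dx": -0.25, "dy": -1, "dz": 0, "rx": 0, "ry": 0, "rz": 0, "gripper": -1},
  {"dx": -0.25, "dy": -1, "dz": 0, "rx": 0, "ry": 0, "rz": 0, "gripper": -1},
  {"dx": -0.25, "dy": -1, "dz": 0, "rx": 0, "ry": 0, "rz": 0, "gripper": -1},
  {"dx": -0.25, "dy": -1, "dz": 0, "rx": 0, "ry": 0.4, "rz": 0, "gripper": -1},
  {"dx": -0.25, "dy": -1, "dz": 0, "rx": 0, "ry": 0.6, "rz": 0, "gripper": -1},
  {"dx": -0.25, "dy": -1, "dz": 0, "rx": 0, "ry": 0.6, "rz": 0, "gripper": -1},
  {"dx": -0.25, "dy": -1, "dz": 0, "rx": 0, "ry": 0.6, "rz": 0, "gripper": -1},
  {"dx": 0, "dy": -1, "dz": 0, "rx": 0, "ry": 0.6, "rz": 0, "gripper": -1},
  {"dx": 0, "dy": -0.7, "dz": 0, "rx": 0, "ry": 0.5, "rz": 0, "gripper": -1},
  {"dx": 0, "dy": -0.3, "dz": 0, "rx": 0, "ry": 0.3, "rz": 0, "gripper": -1},
  {"dx": 0, "dy": 0, "dz": 0, "rx": 0, "ry": 0, "rz": 0, "gripper": -1},
  {"dx": 0, "dy": 0, "dz": 0, "rx": 0, "ry": 0, "rz": 0, "gripper": -1},
])

```text
clock: 7.1
position: [464.8, 134.5, 200.6]
orientation: [[0.918, -0.065, 0.39], [-0.061, -0.998, -0.023], [0.391, -0.003, -0.92]]
ft_force: [0.6, -0.1, -1.7]
finger_gap: 19.2
```

```bash
python3 - <<'E'
from h import *
stt();c=cam('wrist'); cv2.imwrite('pics/w5.png',c['color']);stt()
E
```

```text
t 7.1 pos [464.8 134.5 200.6] F [ 0.6 -0.1 -1.7] gap 19.2
t 7.15 pos [465.  134.2 200.7] F [-1.7  0.1 -2.2] gap 18.9
```

View pics/w5.png

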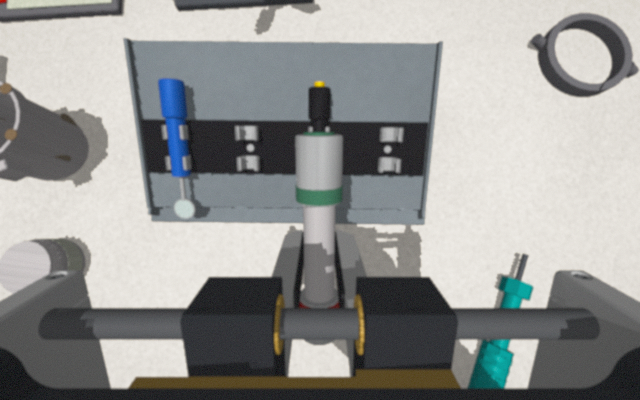

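The wrist view shows the board square on. Empty pairs are at ~(249,148) and ~(389,149), the torch at (319,110), the mirror at (175,130), and the gauge is held straight at (320,200). Zooming in for exact clip positions.

```bash
python3 - <<'E'
from fit import *
c=load('wrist')
a=cv2.resize(c['color'][110:190,140:440],None,fx=2.66,fy=2.66,interpolation=cv2.INTER_CUBIC)
b=cv2.resize(c['color'][115:185,225:275],None,fx=8,fy=8,interpolation=cv2.INTER_CUBIC)
d=cv2.resize(c['color'][115:185,365:415],None,fx=8,fy=8,interpolation=cv2.INTER_CUBIC)
cv2.imwrite('pics/c5.png',np.hstack([b,d]))
X=cloud(c)
Q=np.r_[X[50:75,200:290].reshape(-1,3),X[50:115,350:420].reshape(-1,3),X[50:110,205:290].reshape(-1,3),X[182:200,210:280].reshape(-1,3),X[182:205,350:410].reshape(-1,3)]
Q=Q[np.isfinite(Q[:,0])]
for _ in range(3):
    m=Q.mean(0);n=np.linalg.svd(Q-m,full_matrices=False)[2][2];n*=np.sign(n[2]);r=(Q-m)@n;Q=Q[abs(r)<2.5*r.std()]
print('board n',n.round(4),'tilt',np.degrees(np.arccos(n[2])),'dir',np.degrees(np.arctan2(-n[1],-n[0])),r.std(),len(Q))
np.savez('plane.npz',n=n,m=m)
for u,v in [(250,148),(388,149),(300,125),(345,160),(220,150)]:
    x=P(c,u,v); print((u,v),x.round(1),'h above board',((x-m)@n).round(2))
E
```

```text
board n [-0.3746  0.0293  0.9267] tilt 22.071191285245526 dir -4.472589461443987 0.7250142074244884 14181
(250, 148) [583.3 207.   57.7] h above board 9.52
(388, 149) [571.4  46.7  58.3] h above board 9.81
(300, 125) [603.9 146.8  66.4] h above board 8.11
(345, 160) [563.3  96.8  51.8] h above board 8.23
(220, 150) [584.  242.7  55.4] h above board 8.14
```

View pics/c5.png

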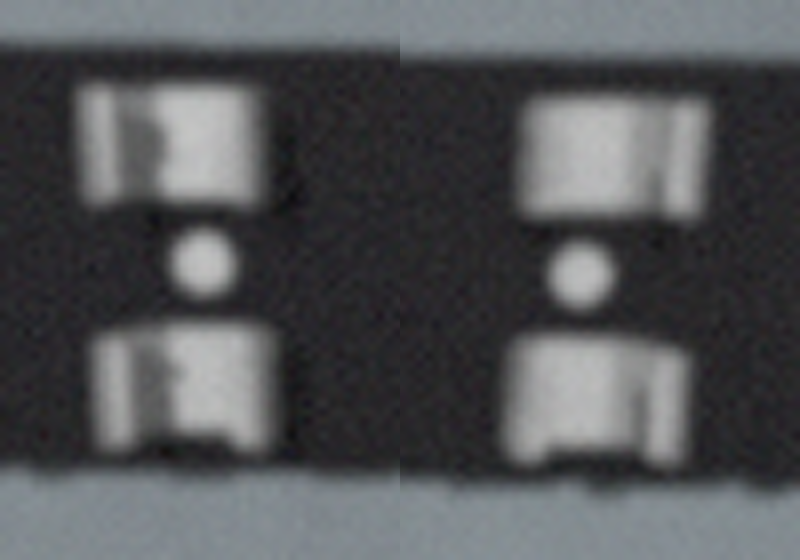

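```bash
python3 - <<'E'
from fit import *
c=load('wrist'); pl=np.load('plane.npz'); n,m=pl['n'],pl['m']
o=-c['R'].T@c['t']
S=[]
for u,v in [(387.9,149),(250.5,147.9)]:
    d=c['R'].T@ray(c,u,v); 
    X=o+d*(((m-o)@n+9)/(d@n)); st=X+9*n; S.append(st); print('station',st.round(1))
y=S[1]-S[0]; print(np.linalg.norm(y)); y-=n*(y@n); y/=np.linalg.norm(y); x=np.cross(y,n); print('x',x.round(4)); R=np.c_[x,-y,-n]
np.savez('stn.npz',S0=S[0],S2=S[1],R=R); print(R.round(4))
s=manip.state(); T=np.array(s['orientation']);p=s['position']
X=cloud(c); Y=(X-p)@T
def sec(v0,v1,u0,u1,lab):
    Q=Y[v0:v1,u0:u1].reshape(-1,3);Q=Q[np.isfinite(Q[:,0])&(abs(Q[:,1])<20)&(abs(Q[:,2])<25)]
    for a in np.arange(-10,85,5):
        k=(Q[:,0]>=a)&(Q[:,0]<a+5)
        if k.sum()>10: print(lab,a+2.5,'y',Q[k,1].min().round(1),Q[k,1].max().round(1),'ztop',np.percentile(Q[k,2],3).round(1))
sec(120,300,285,355,'g')
k=(abs(Y[...,1])<3)&(abs(Y[...,2])<25); k[:, :285]=0;k[:,355:]=0
q=Y[k]; print(' '.join('%d:%.1f'%(a,np.median(q[(q[:,0]>=a)&(q[:,0]<a+1),2])) for a in range(20,85) if ((q[:,0]>=a)&(q[:,0]<a+1)).sum()>2))
E
```

```text
station [568.2  46.8  65.9]
station [580.2 206.7  65.6]
160.3416156491187
x [ 0.9242 -0.0684  0.3758]
[[ 0.9242 -0.0744  0.3746]
 [-0.0684 -0.9972 -0.0293]
 [ 0.3758  0.0015 -0.9267]]
g -7.5 y -9.4 9.7 ztop -8.0
g -2.5 y -9.4 9.7 ztop -17.7
g 2.5 y -9.4 9.7 ztop -16.5
g 7.5 y -18.0 17.2 ztop -24.4
g 12.5 y -19.9 20.0 ztop -23.6
g 17.5 y -9.4 9.8 ztop -7.4
g 22.5 y -9.3 9.7 ztop -7.6
g 27.5 y -9.3 9.6 ztop -7.4
g 32.5 y -13.3 13.6 ztop -11.3
g 37.5 y -14.0 13.5 ztop -11.4
g 42.5 y -14.0 13.6 ztop -11.4
g 47.5 y -13.0 13.5 ztop -11.1
g 52.5 y -13.0 13.3 ztop -11.2
g 57.5 y -12.8 13.2 ztop -11.1
g 62.5 y -13.8 14.0 ztop -11.1
g 67.5 y -13.4 13.9 ztop -11.1
g 72.5 y -12.5 12.9 ztop -10.6
20:-6.3 21:-7.0 22:-6.6 23:-6.6 24:-6.5 25:-6.5 26:-6.4 27:-6.8 28:-6.5 29:-6.3 30:-7.0 31:-10.2 32:-10.4 33:-10.6 34:-10.6 35:-10.6 36:-11.3 37:-10.7 38:-10.8 39:-10.6 40:-11.2 41:-10.5 42:-10.5 43:-10.0 44:-10.0 45:-10.6 46:-10.4 47:-10.2 48:-10.2 49:-10.0 50:-10.7 51:-10.3 52:-10.3 53:-10.5 54:-9.8 55:-10.4 56:-10.6 57:-10.4 58:-10.2 59:-10.3 60:-10.0 61:-10.4 62:-10.5 63:-10.3 64:-9.9 65:-10.1 66:-10.2 67:-10.4 68:-10.4 69:-10.1 70:-9.8 71:-5.4 72:-5.2
```

```bash
cat >> h.py <<'E'
Z=lambda: np.load('stn.npz')
# target: TCP so that tool origin (off in tool frame) sits at station with 'out' mm out
def stn(name,off,out,dzw=0.9,up=0.,left=0.):
    z=Z(); R=z['R']; S=z[name]+np.array([0,0,dzw]); go(S+R@(np.array([up,-left,-out])-np.array(off)),R)
def rel(name,dzw=0.9):
    z=Z(); s=manip.state(); R=z['R']; d=R.T@(s['position']-z[name]-np.array([0,0,dzw])); F=R.T@s['ft_force']
    print('t',round(s['clock'],2),'TCP up %.1f left %.1f out %.1f'%(d[0],-d[1],-d[2]),'F up %.1f left %.1f out %.1f'%(F[0],-F[1],-F[2]),'gap %.1f'%s['finger_gap'],'rot err deg',Ro.from_matrix(np.array(s['orientation']).T@R).as_rotvec(degrees=True).round(2))
E
python3 - <<'E'
from h import *
rel('S2'); stn('S2',(-0.5,0,2),45)
E
```

```text
t 7.15 TCP up -51.1 left -81.1 out 165.3 F up -2.4 left -0.0 out -1.4 gap 18.9 rot err deg [-0.42 -0.92  0.38]
turn first: units [-0.07 -0.15  0.06] then shift in NEW axes units [ 2.064 -3.243  4.733]  shift in OLD axes [ 2.009 -3.194  4.79 ]
```

Emit:
arm_command([
  {"dx": 0.41, "dy": -0.64, "dz": 0, "rx": -0.07, "ry": -0.15, "rz": 0.06, "gripper": -1},
  {"dx": 0.41, "dy": -0.64, "dz": 0, "rx": 0, "ry": 0, "rz": 0, "gripper": -1},
  {"dx": 0.41, "dy": -0.64, "dz": 0.4, "rx": 0, "ry": 0, "rz": 0, "gripper": -1},
  {"dx": 0.41, "dy": -0.64, "dz": 0.7, "rx": 0, "ry": 0, "rz": 0, "gripper": -1},
  {"dx": 0.41, "dy": -0.64, "dz": 0.7, "rx": 0, "ry": 0, "rz": 0, "gripper": -1},
  {"dx": 0, "dy": 0, "dz": 0.7, "rx": 0, "ry": 0, "rz": 0, "gripper": -1},
  {"dx": 0, "dy": 0, "dz": 0.7, "rx": 0, "ry": 0, "rz": 0, "gripper": -1},
  {"dx": 0, "dy": 0, "dz": 0.7, "rx": 0, "ry": 0, "rz": 0, "gripper": -1},
  {"dx": 0, "dy": 0, "dz": 0.4, "rx": 0, "ry": 0, "rz": 0, "gripper": -1},
  {"dx": 0, "dy": 0, "dz": 0, "rx": 0, "ry": 0, "rz": 0, "gripper": -1},
  {"dx": 0, "dy": 0, "dz": 0, "rx": 0, "ry": 0, "rz": 0, "gripper": -1},
], squeeze=50)

```text
clock: 8.07
position: [570.2, 193.6, 117.6]
orientation: [[0.925, -0.099, 0.366], [-0.088, -0.995, -0.047], [0.369, 0.012, -0.929]]
ft_force: [0.9, 0.2, -2.0]
finger_gap: 18.6
```

```bash
python3 - <<'E'
from h import *
c=cam('wrist'); cv2.imwrite('pics/w6.png',c['color'])
rel('S2'); stn('S2',(-0.5,0,2),20)
E
```

```text
t 8.12 TCP up 10.9 left -14.0 out 50.8 F up -1.6 left -0.3 out -1.7 gap 18.8 rot err deg [ 1.07  0.41 -1.13]
turn first: units [ 0.18  0.07 -0.19] then shift in NEW axes units [-0.416 -0.559  1.153]  shift in OLD axes [-0.419 -0.572  1.146]
```

View pics/w6.png

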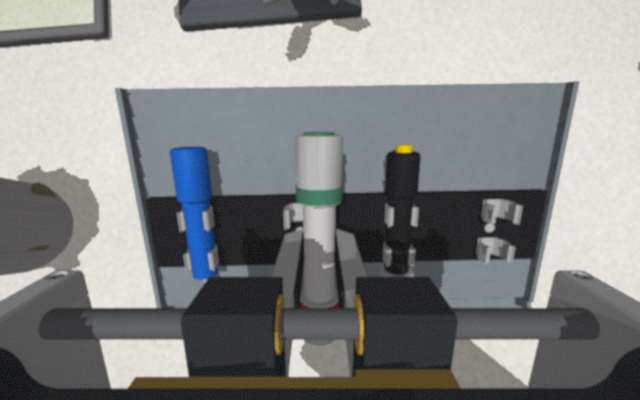

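The gauge hovers a bit right of and above station2, whose clip peeks out at ~(295,215). I'll correct in small steps.

Emit:
arm_command([
  {"dx": -0.2, "dy": -0.28, "dz": 0, "rx": 0.18, "ry": 0.07, "rz": -0.19, "gripper": -1},
  {"dx": -0.2, "dy": -0.28, "dz": 0.15, "rx": 0, "ry": 0, "rz": 0, "gripper": -1},
  {"dx": 0, "dy": 0, "dz": 0.15, "rx": 0, "ry": 0, "rz": 0, "gripper": -1},
  {"dx": 0, "dy": 0, "dz": 0.15, "rx": 0, "ry": 0, "rz": 0, "gripper": -1},
  {"dx": 0, "dy": 0, "dz": 0, "rx": 0, "ry": 0, "rz": 0, "gripper": -1},
  {"dx": 0, "dy": 0, "dz": 0, "rx": 0, "ry": 0, "rz": 0, "gripper": -1},
])

```text
clock: 8.62
position: [567.2, 208.0, 106.5]
orientation: [[0.923, -0.071, 0.379], [-0.068, -0.997, -0.023], [0.38, -0.004, -0.925]]
ft_force: [-1.5, 0.4, -2.6]
finger_gap: 18.7
```

```bash
python3 - <<'E'
from h import *
rel('S2'); stn('S2',(-0.5,0,2),20)
E
```

```text
t 8.62 TCP up 2.9 left 0.2 out 41.9 F up -2.4 left 0.2 out -1.8 gap 18.7 rot err deg [-0.35 -0.25  0.04]
turn first: units [-0.06 -0.04  0.01] then shift in NEW axes units [-0.097  0.01   0.798]  shift in OLD axes [-0.101  0.015  0.797]
```

Emit:
arm_command([
  {"dx": -0.1, "dy": 0.01, "dz": 0.2, "rx": -0.06, "ry": -0.04, "rz": 0, "gripper": -1},
  {"dx": 0, "dy": 0, "dz": 0.2, "rx": 0, "ry": 0, "rz": 0, "gripper": -1},
  {"dx": 0, "dy": 0, "dz": 0.2, "rx": 0, "ry": 0, "rz": 0, "gripper": -1},
  {"dx": 0, "dy": 0, "dz": 0.1, "rx": 0, "ry": 0, "rz": 0, "gripper": -1},
  {"dx": 0, "dy": 0, "dz": 0, "rx": 0, "ry": 0, "rz": 0, "gripper": -1},
  {"dx": 0, "dy": 0, "dz": 0, "rx": 0, "ry": 0, "rz": 0, "gripper": -1},
])

```text
clock: 9.12
position: [572.5, 206.2, 87.8]
orientation: [[0.924, -0.076, 0.375], [-0.069, -0.997, -0.03], [0.376, 0.002, -0.927]]
ft_force: [-0.0, -0.4, -1.7]
finger_gap: 18.7
```

```bash
python3 - <<'E'
from fit import *
c=cam('side'); cv2.imwrite('pics/s6.png',cv2.resize(c['color'][170:350,200:380],None,fx=3.3,fy=3.3,interpolation=cv2.INTER_CUBIC))
rel('S2'); stn('S2',(-0.5,0,2),15)
E
```

```text
t 9.17 TCP up 0.9 left -1.1 out 22.6 F up -1.0 left 0.4 out -1.1 gap 18.7 rot err deg [ 0.06 -0.   -0.04]
turn first: units [ 0.01 -0.   -0.01] then shift in NEW axes units [-0.016 -0.044  0.226]  shift in OLD axes [-0.016 -0.044  0.226]
```

View pics/s6.png

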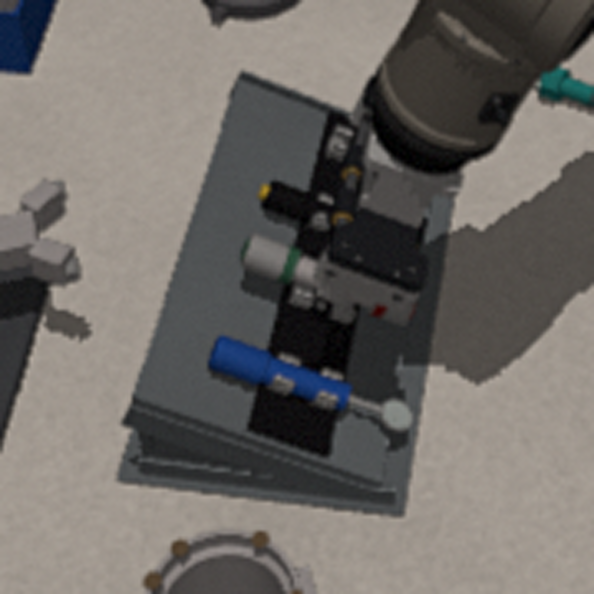

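The side view shows the gauge aligned over station2, clear of its neighbours. Advancing to the clip mouths.

Emit:
arm_command([
  {"dx": -0.02, "dy": -0.045, "dz": 0.06, "rx": 0, "ry": 0, "rz": 0, "gripper": -1},
  {"dx": 0, "dy": 0, "dz": 0.06, "rx": 0, "ry": 0, "rz": 0, "gripper": -1},
  {"dx": 0, "dy": 0, "dz": 0.06, "rx": 0, "ry": 0, "rz": 0, "gripper": -1},
  {"dx": 0, "dy": 0, "dz": 0, "rx": 0, "ry": 0, "rz": 0, "gripper": -1},
])

```text
clock: 9.5
position: [574.0, 207.7, 83.5]
orientation: [[0.924, -0.075, 0.375], [-0.069, -0.997, -0.03], [0.376, 0.002, -0.927]]
ft_force: [-0.7, -1.3, -2.3]
finger_gap: 18.9
```

```bash
python3 - <<'E'
from h import *
rel('S2'); stn('S2',(-0.5,0,2),15)
E
```

```text
t 9.5 TCP up 0.6 left 0.5 out 18.0 F up -1.5 left -1.4 out -1.9 gap 18.9 rot err deg [ 0.03 -0.03 -0.04]
turn first: units [ 0.   -0.   -0.01] then shift in NEW axes units [-0.004  0.019  0.042]  shift in OLD axes [-0.004  0.019  0.042]
```

Emit:
arm_command([
  {"dx": 0, "dy": 0.015, "dz": 0.06, "rx": 0, "ry": 0, "rz": 0, "gripper": -1},
  {"dx": 0, "dy": 0, "dz": 0.06, "rx": 0, "ry": 0, "rz": 0, "gripper": -1},
])

```text
clock: 9.67
position: [575.4, 208.4, 81.6]
orientation: [[0.923, -0.074, 0.376], [-0.069, -0.997, -0.028], [0.377, -0.0, -0.926]]
ft_force: [-13.4, -1.1, 19.4]
finger_gap: 18.8
```

```bash
python3 - <<'E'
from h import *
rel('S2')
E
```

```text
t 9.67 TCP up 1.1 left 1.3 out 15.8 F up -5.1 left -2.1 out 23.0 gap 18.8 rot err deg [-0.09 -0.1  -0.02]
```

Emit:
arm_command([
  {"dx": -0.02, "dy": 0.04, "dz": 0.05, "rx": 0, "ry": 0, "rz": 0, "gripper": -1},
])

```text
clock: 9.75
position: [575.6, 208.2, 81.0]
orientation: [[0.923, -0.074, 0.377], [-0.069, -0.997, -0.027], [0.378, -0.001, -0.926]]
ft_force: [-12.8, 0.9, 21.1]
finger_gap: 18.7
```

```bash
python3 - <<'E'
from h import *
rel('S2')
E
```

```text
t 9.75 TCP up 1.1 left 1.1 out 15.2 F up -4.0 left -0.1 out 24.4 gap 18.7 rot err deg [-0.16 -0.16 -0.01]
```

Emit:
arm_command([
  {"dx": -0.02, "dy": 0.02, "dz": 0.06, "rx": 0, "ry": 0, "rz": 0, "gripper": -1},
])

```text
clock: 9.83
position: [575.9, 208.3, 80.4]
orientation: [[0.923, -0.073, 0.379], [-0.069, -0.997, -0.026], [0.379, -0.002, -0.925]]
ft_force: [-15.3, -0.3, 24.4]
finger_gap: 18.6
```

```bash
python3 - <<'E'
from h import *
rel('S2')
E
```

```text
t 9.83 TCP up 1.2 left 1.3 out 14.5 F up -4.9 left -1.4 out 28.3 gap 18.6 rot err deg [-0.23 -0.22 -0.01]
```

```bash
python3 - <<'E'
from fit import *
c=cam('wrist'); rel('S2'); s=manip.state(); T=np.array(s['orientation'])
print('F tool',(T.T@s['ft_force']).round(2),'M tool',(T.T@s['wrist_torque']).round(3))
a=cv2.resize(c['color'][150:330,230:410],None,fx=3.3,fy=3.3,interpolation=cv2.INTER_CUBIC); cv2.imwrite('pics/w7.png',a)
E
```

```text
t 9.88 TCP up 1.1 left 1.3 out 14.4 F up -2.6 left -1.2 out 15.6 gap 18.9 rot err deg [-0.23 -0.22 -0.01]
F tool [ -2.57   1.13 -15.6 ] M tool [-0.115 -0.896  0.044]
```

View pics/w7.png

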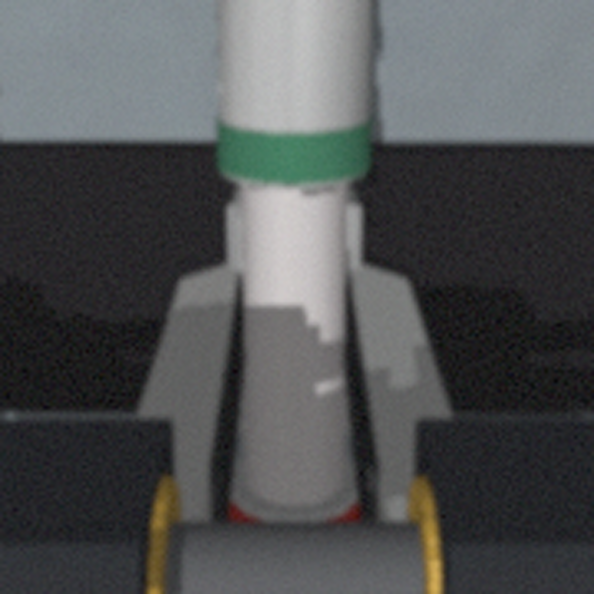

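Static load is about 16 N with the waist just inside the mouths and the clips visible evenly on both sides. I'll keep easing in with hold rows.

Emit:
arm_command([
  {"dx": -0.02, "dy": 0.02, "dz": 0.07, "rx": 0, "ry": 0, "rz": 0, "gripper": -1},
])

```text
clock: 9.97
position: [576.3, 208.5, 79.6]
orientation: [[0.922, -0.073, 0.38], [-0.068, -0.997, -0.024], [0.38, -0.003, -0.925]]
ft_force: [-18.6, -1.5, 28.4]
finger_gap: 18.6
```

```bash
python3 - <<'E'
from h import *
rel('S2'); s=manip.state(); T=np.array(s['orientation'])
print('F tool',(T.T@s['ft_force']).round(2),'M tool',(T.T@s['wrist_torque']).round(3))
E
```

```text
t 9.97 TCP up 1.2 left 1.4 out 13.6 F up -6.4 left -3.0 out 33.2 gap 18.6 rot err deg [-0.3  -0.29 -0.01]
F tool [ -6.21   2.79 -33.28] M tool [-0.643 -1.697  0.05 ]
```

```bash
python3 - <<'E'
from fit import *
c=cam('top'); rel('S2'); s=manip.state(); T=np.array(s['orientation'])
print('F tool',(T.T@s['ft_force']).round(2),'M tool',(T.T@s['wrist_torque']).round(3))
c=cam('wrist'); rel('S2'); s=manip.state(); T=np.array(s['orientation'])
print('F tool',(T.T@s['ft_force']).round(2),'M tool',(T.T@s['wrist_torque']).round(3))
p=s['position']; X=cloud(c); Y=(X-p)@T
k=(abs(Y[...,1])<3)&(abs(Y[...,2])<25); k[:, :285]=0;k[:,355:]=0
q=Y[k]; print(' '.join('%d:%.1f'%(a,np.median(q[(q[:,0]>=a)&(q[:,0]<a+1),2])) for a in range(10,85) if ((q[:,0]>=a)&(q[:,0]<a+1)).sum()>2))
a=cv2.resize(c['color'][180:300,260:380],None,fx=5,fy=5,interpolation=cv2.INTER_CUBIC); cv2.imwrite('pics/w8.png',a)
E
```

```text
t 10.02 TCP up 1.1 left 1.4 out 13.4 F up -3.7 left -0.7 out 18.1 gap 18.7 rot err deg [-0.31 -0.29 -0.01]
F tool [ -3.64   0.64 -18.08] M tool [-0.168 -1.005  0.022]
t 10.07 TCP up 1.1 left 1.4 out 13.4 F up -3.5 left 0.3 out 18.4 gap 18.6 rot err deg [-0.3  -0.29 -0.01]
F tool [ -3.43  -0.44 -18.43] M tool [-0.169 -1.089  0.037]
10:-6.4 11:-6.6 12:-6.4 13:-6.6 14:-6.7 15:-6.8 16:-6.5 17:-6.5 18:-6.8 19:-6.5 20:-6.3 21:-6.6 22:-6.3 23:-6.3 24:-6.6 25:-6.5 26:-6.7 27:-6.3 28:-6.4 29:-6.7 30:-6.7 31:-9.7 32:-10.7 33:-10.6 34:-10.5 35:-10.9 36:-10.7 37:-10.6 38:-11.0 39:-11.0 40:-10.8 41:-10.5 42:-10.3 43:-10.7 44:-10.3 45:-10.1 46:-10.5 47:-10.7 48:-10.5 49:-10.2 50:-10.5 51:-10.1 52:-10.3 53:-10.4 54:-10.4 55:-10.2 56:-10.3 57:-10.1 58:-10.7 59:-10.4 60:-10.2 61:-10.3 62:-10.3 63:-10.4 64:-10.4 65:-10.5 66:-10.4 67:-10.6 68:-10.3 69:-10.7 70:-10.1 71:-6.6 72:-4.9
```

View pics/w8.png

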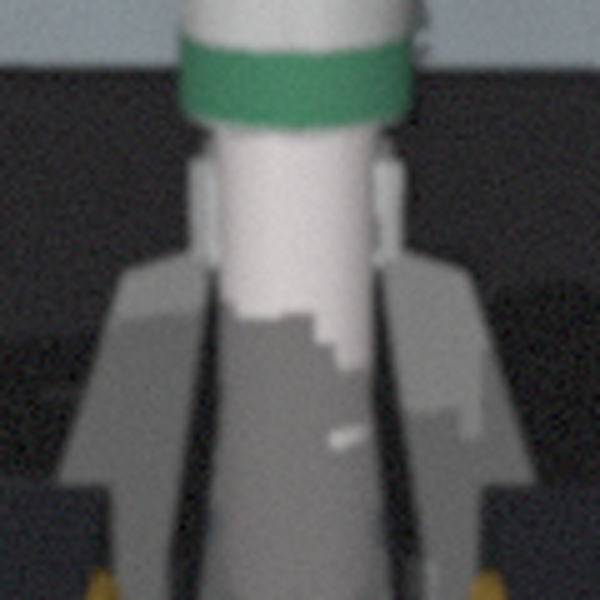

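Emit:
arm_command([
  {"dx": -0.05, "dy": 0.03, "dz": 0.05, "rx": -0.04, "ry": -0.05, "rz": 0, "gripper": -1},
  {"dx": 0, "dy": 0, "dz": 0, "rx": 0, "ry": 0, "rz": 0, "gripper": -1},
])

```text
clock: 10.23
position: [576.2, 208.3, 79.5]
orientation: [[0.923, -0.074, 0.377], [-0.069, -0.997, -0.027], [0.378, -0.001, -0.926]]
ft_force: [0.4, -1.9, -9.1]
finger_gap: 18.9
```

```bash
cat >> h.py <<'E'
def ff():
    s=manip.state(); T=np.array(s['orientation']); print('F tool',(T.T@s['ft_force']).round(2),'M tool',(T.T@s['wrist_torque']).round(3))
E
python3 -c "
from h import *
rel('S2');ff()"
```

```text
t 10.23 TCP up 1.1 left 1.3 out 13.6 F up -2.9 left -1.8 out -8.7 gap 18.9 rot err deg [-0.14 -0.11 -0.03]
F tool [-2.93  1.87  8.66] M tool [-0.464 -1.292  0.022]
```

Emit:
arm_command([
  {"dx": -0.03, "dy": 0.03, "dz": 0.06, "rx": 0, "ry": 0, "rz": 0, "gripper": -1},
  {"dx": -0.03, "dy": 0.02, "dz": 0.07, "rx": 0, "ry": 0, "rz": 0, "gripper": -1},
])

```text
clock: 10.4
position: [576.6, 208.4, 78.3]
orientation: [[0.922, -0.073, 0.379], [-0.069, -0.997, -0.024], [0.38, -0.004, -0.925]]
ft_force: [-18.3, -1.5, 31.2]
finger_gap: 18.7
```

```bash
python3 -c "
from h import *
rel('S2');ff()"
```

```text
t 10.4 TCP up 1.0 left 1.4 out 12.3 F up -5.1 left -2.9 out 35.7 gap 18.7 rot err deg [-0.29 -0.26 -0.05]
F tool [ -4.97   2.76 -35.76] M tool [-0.769 -1.444  0.035]
```

Emit:
arm_command([
  {"dx": -0.04, "dy": 0.07, "dz": 0.06, "rx": -0.05, "ry": -0.05, "rz": 0, "gripper": -1},
])

```text
clock: 10.48
position: [576.7, 208.1, 77.9]
orientation: [[0.924, -0.074, 0.376], [-0.069, -0.997, -0.027], [0.377, -0.001, -0.926]]
ft_force: [-14.1, 2.9, 27.0]
finger_gap: 18.9
```

```bash
python3 -c "
from h import *
rel('S2');ff()"
```

```text
t 10.48 TCP up 1.0 left 1.1 out 11.9 F up -3.0 left 1.8 out 30.4 gap 18.9 rot err deg [-0.15 -0.09 -0.04]
F tool [ -3.    -1.86 -30.4 ] M tool [ 0.723 -0.974  0.003]
```

Emit:
arm_command([
  {"dx": -0.02, "dy": 0.03, "dz": 0.07, "rx": -0.03, "ry": -0.03, "rz": 0, "gripper": -1},
  {"dx": -0.02, "dy": 0.02, "dz": 0.07, "rx": -0.03, "ry": -0.03, "rz": 0, "gripper": -1},
])

```text
clock: 10.65
position: [577.3, 208.5, 77.0]
orientation: [[0.925, -0.075, 0.373], [-0.069, -0.997, -0.03], [0.374, 0.002, -0.928]]
ft_force: [-23.1, -3.1, 35.4]
finger_gap: 19.1
```

```bash
python3 -c "
from h import *
rel('S2');ff()"
```

```text
t 10.65 TCP up 1.1 left 1.6 out 10.8 F up -7.8 left -4.9 out 41.4 gap 19.1 rot err deg [ 0.04  0.12 -0.03]
F tool [ -7.88   4.93 -41.38] M tool [-1.124 -1.968 -0.019]
```

```bash
python3 - <<'E'
from fit import *
c=cam('wrist'); rel('S2'); ff(); s=manip.state(); T=np.array(s['orientation'])
p=s['position']; X=cloud(c); Y=(X-p)@T
k=(abs(Y[...,1])<3)&(abs(Y[...,2])<25); k[:, :285]=0;k[:,355:]=0
q=Y[k]; print(' '.join('%d:%.1f'%(a,np.median(q[(q[:,0]>=a)&(q[:,0]<a+1),2])) for a in range(10,85,2) if ((q[:,0]>=a)&(q[:,0]<a+1)).sum()>2))
z=Z(); W=(X-z['S2']-[0,0,0.9])@z['R']   # station frame
k=(abs(W[...,1])<3)&(W[...,2]<5)&(W[...,2]>-40); q=W[k]
print('out of top surface:',' '.join('%d:%.1f'%(a,-np.median(q[(q[:,0]>=a)&(q[:,0]<a+2),2])) for a in range(8,80,4)))
a=cv2.resize(c['color'][180:300,260:380],None,fx=5,fy=5,interpolation=cv2.INTER_CUBIC); cv2.imwrite('pics/w9.png',a)
E
```

```text
t 10.7 TCP up 1.1 left 1.6 out 10.8 F up -5.2 left -2.9 out 30.2 gap 18.9 rot err deg [ 0.05  0.13 -0.03]
F tool [ -5.26   2.89 -30.17] M tool [-0.701 -1.452 -0.026]
10:-6.7 12:-7.0 14:-6.8 16:-6.7 18:-6.8 20:-6.9 22:-6.9 24:-6.7 26:-7.1 28:-7.0 30:-8.6 32:-11.0 34:-11.5 36:-11.3 38:-11.4 40:-11.1 42:-11.3 44:-10.8 46:-10.9 48:-10.8 50:-10.9 52:-11.2 54:-10.8 56:-10.6 58:-11.0 60:-10.8 62:-11.0 64:-11.3 66:-10.9 68:-11.1 70:-10.8 72:-4.3
out of top surface: 8:17.5 12:17.4 16:17.4 20:17.4 24:17.3 28:17.6 32:21.1 36:21.8 40:22.1 44:21.5 48:21.6 52:21.4 56:21.6 60:21.7 64:21.9 68:21.7 72:16.6 76:nan
  return _methods._mean(a, axis=axis, dtype=dtype,
  ret = ret.dtype.type(ret / rcount)
```

View pics/w9.png

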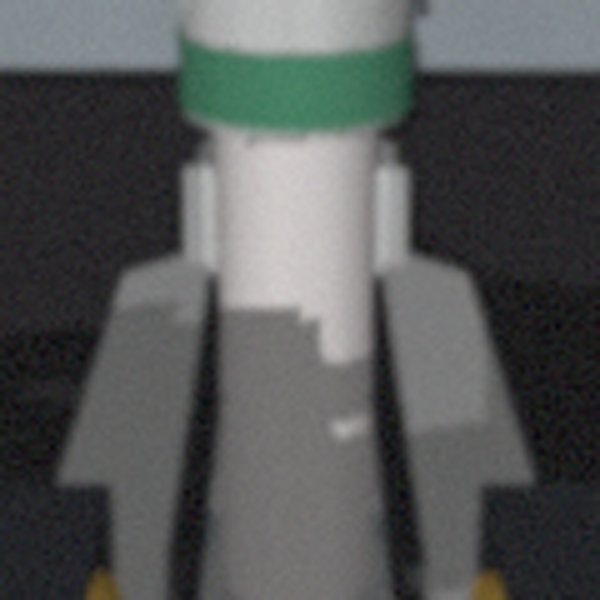

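The gauge isn't slipping, and both clips are spread evenly with the axis about 8 mm out, just before the snap point. One more small step.

Emit:
arm_command([
  {"dx": -0.03, "dy": 0.06, "dz": 0.06, "rx": 0, "ry": 0, "rz": 0, "gripper": -1},
])

```text
clock: 10.78
position: [577.4, 208.3, 76.7]
orientation: [[0.924, -0.074, 0.374], [-0.069, -0.997, -0.028], [0.375, 0.0, -0.927]]
ft_force: [-21.8, 1.5, 36.5]
finger_gap: 18.8
```

```bash
python3 -c "
from h import *
rel('S2');ff()"
```

```text
t 10.78 TCP up 1.1 left 1.3 out 10.6 F up -6.5 left -0.2 out 42.0 gap 18.8 rot err deg [-0.06  0.04 -0.02]
F tool [ -6.54   0.17 -42.02] M tool [-0.036 -1.69   0.108]
```

Readings now exceed the stated snap force, so before pushing harder I'll back off and check the finger-to-clip clearance along the board.

Emit:
arm_command([
  {"dx": 0, "dy": 0, "dz": -0.2, "rx": 0, "ry": 0, "rz": 0, "gripper": -1},
  {"dx": 0, "dy": 0, "dz": -0.5, "rx": 0, "ry": 0, "rz": 0, "gripper": -1},
  {"dx": 0, "dy": 0, "dz": -0.8, "rx": 0, "ry": 0, "rz": 0, "gripper": -1},
  {"dx": 0, "dy": 0, "dz": -0.8, "rx": 0, "ry": 0, "rz": 0, "gripper": -1},
  {"dx": -0.5, "dy": 0, "dz": -0.6, "rx": 0, "ry": 0, "rz": 0, "gripper": -1},
  {"dx": -0.5, "dy": 0.5, "dz": -0.3, "rx": 0, "ry": 0, "rz": 0, "gripper": -1},
  {"dx": -0.5, "dy": 0.6, "dz": 0, "rx": 0, "ry": 0, "rz": 0, "gripper": -1},
  {"dx": -0.5, "dy": 0.6, "dz": 0, "rx": 0, "ry": 0, "rz": 0, "gripper": -1},
  {"dx": -0.2, "dy": 0.3, "dz": 0, "rx": 0, "ry": 0, "rz": 0, "gripper": -1},
  {"dx": 0, "dy": 0, "dz": 0, "rx": 0, "ry": 0, "rz": 0, "gripper": -1},
  {"dx": 0, "dy": 0, "dz": 0, "rx": 0, "ry": 0, "rz": 0, "gripper": -1},
])

```text
clock: 11.7
position: [490.0, 163.5, 134.0]
orientation: [[0.924, -0.074, 0.376], [-0.069, -0.997, -0.026], [0.377, -0.002, -0.926]]
ft_force: [0.6, -0.3, -1.2]
finger_gap: 18.8
```

```bash
python3 - <<'E'
from fit import *
c=cam('wrist'); rel('S2'); ff(); cv2.imwrite('pics/w10.png',c['color'])
E
```

```text
t 11.75 TCP up -54.9 left -49.8 out 95.0 F up -0.6 left 1.1 out -2.1 gap 18.9 rot err deg [-0.2  -0.05 -0.05]
F tool [-0.64 -1.13  2.05] M tool [ 0.006 -0.518  0.027]
```

View pics/w10.png

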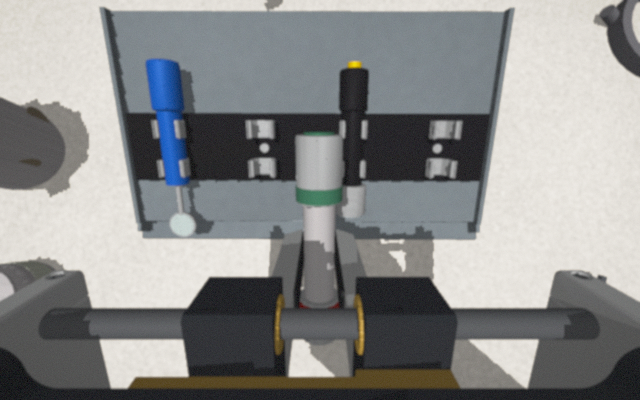

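Both empty pairs are clearly visible, at (264,148) and (438,148), with the gauge still straight in the hand. Now I'll map the clips in station coordinates from depth.

```bash
python3 - <<'E'
from fit import *
c=load('wrist'); z=Z(); R=z['R']; X=cloud(c)
Q=np.r_[X[20:55,200:320].reshape(-1,3),X[20:105,390:470].reshape(-1,3),X[65:105,200:290].reshape(-1,3)]
m=Q.mean(0);n=np.linalg.svd(Q-m,full_matrices=False)[2][2];n*=np.sign(n[2]);print('n',n.round(4), 'vs',(-R[:,2]).round(4))
for nm,(u0,u1,v0,v1) in {'S2':(240,290,112,184),'S0':(415,470,112,184)}.items():
    W=(X-z[nm])@R*[1,-1,-1]; W=W[v0:v1,u0:u1].reshape(-1,3); 
    bd=((m-z[nm])@R*[1,-1,-1])[2]
    print(nm,'rail h',np.median(W[:,2]).round(2))
    for lo,hi in [(-8,-4),(-4,0),(0,4),(4,12)]:
        k=(W[:,2]>lo)&(W[:,2]<=hi); q=W[k]
        if len(q)<5: continue
        for s in (1,-1):
            t=q[q[:,0]*s>3]; t=t[abs(t[:,0])<30]
            if len(t)>5: print('  h',lo,hi,'side',s,'x',np.percentile(t[:,0],[1,99]).round(1),'y',np.percentile(t[:,1],[1,99]).round(1),len(t))
    a=[]
    img=np.zeros((520,520,3),np.uint8)
# rectified colour image at rail height and lip height
    for h in (-9,6):
        xs=np.linspace(35,-35,560);ys=np.linspace(25,-25,400); gx,gy=np.meshgrid(xs,ys,indexing='ij')
        Pw=z[nm]+gx[...,None]*R[:,0]-gy[...,None]*R[:,1]-h*R[:,2]
        pc=Pw@c['R'].T+c['t']; f=200/np.tan(np.radians(c['vfov'])/2)
        im=cv2.remap(c['color'],(f*pc[...,0]/pc[...,2]+c['cx']).astype(np.float32),(f*pc[...,1]/pc[...,2]+c['cy']).astype(np.float32),cv2.INTER_CUBIC)
        for g in range(-30,31,10): cv2.line(im,(0,int((35-g)*8)),(8 if g else 20,int((35-g)*8)),(0,255,255),1)
        cv2.line(im,(200,0),(200,10),(0,255,255),1)
        a.append(im)
    cv2.imwrite('pics/r_%s.png'%nm,np.hstack(a))
E
```

```text
Traceback (most recent call last):
numpy.linalg.LinAlgError: SVD did not converge
```

```bash
cat > clip.py <<'E'
from fit import *
c=load('wrist'); z=Z(); R=z['R']; X=cloud(c)
Q=np.r_[X[20:55,200:320].reshape(-1,3),X[20:105,390:470].reshape(-1,3),X[65:105,200:290].reshape(-1,3)]
Q=Q[np.isfinite(Q[:,0])]
m=Q.mean(0);n=np.linalg.svd(Q-m,full_matrices=False)[2][2];n*=np.sign(n[2]);print('n',n.round(4), 'vs',(-R[:,2]).round(4))
for nm,(u0,u1,v0,v1) in {'S2':(240,290,112,184),'S0':(415,470,112,184)}.items():
    W=(X-z[nm])@R*[1,-1,-1]; W=W[v0:v1,u0:u1].reshape(-1,3); W=W[np.isfinite(W[:,0])]
    print(nm,'rail h',np.median(W[:,2]).round(2))
    for lo,hi in [(-8,-4),(-4,0),(0,4),(4,12)]:
        k=(W[:,2]>lo)&(W[:,2]<=hi); q=W[k]
        if len(q)<5: continue
        for s in (1,-1):
            t=q[q[:,0]*s>3]; t=t[abs(t[:,0])<30]
            if len(t)>5: print('  h',lo,hi,'side',s,'x',np.percentile(t[:,0],[1,99]).round(1),'y',np.percentile(t[:,1],[1,99]).round(1),len(t))
    a=[]
    for h in (-9,6):
        xs=np.linspace(35,-35,560);ys=np.linspace(25,-25,400); gx,gy=np.meshgrid(xs,ys,indexing='ij')
        Pw=z[nm]+gx[...,None]*R[:,0]-gy[...,None]*R[:,1]-h*R[:,2]
        pc=Pw@c['R'].T+c['t']; f=200/np.tan(np.radians(c['vfov'])/2)
        im=cv2.remap(c['color'],(f*pc[...,0]/pc[...,2]+c['cx']).astype(np.float32),(f*pc[...,1]/pc[...,2]+c['cy']).astype(np.float32),cv2.INTER_CUBIC)
        for g in range(-30,31,10): cv2.line(im,(0,int((35-g)*8)),(8 if g else 20,int((35-g)*8)),(0,255,255),1)
        cv2.line(im,(200,0),(200,10),(0,255,255),1)
        a.append(im)
    cv2.imwrite('pics/r_%s.png'%nm,np.hstack(a))
E
python3 clip.py
```

```text
n [-0.3743  0.0291  0.9268] vs [-0.3746  0.0293  0.9267]
S2 rail h -9.77
  h -8 -4 side 1 x [ 3.8 28.6] y [-15.9  11.5] 83
  h -8 -4 side -1 x [-23.   -8.6] y [-7.6 10.7] 69
  h -4 0 side 1 x [14.9 24.9] y [-10.7  10.1] 11
  h -4 0 side -1 x [-23.   -8.5] y [-6.9 10.6] 9
  h 0 4 side 1 x [10.6 25. ] y [-10.9  -9.8] 29
  h 0 4 side -1 x [-22.9  -8.6] y [-10.7   5.2] 30
  h 4 12 side 1 x [10.9 25. ] y [-10.6  11.7] 182
  h 4 12 side -1 x [-23.2  -8.5] y [-10.2  11.8] 163
S0 rail h -9.73
  h -8 -4 side 1 x [ 5.4 24.1] y [-15.3  11.5] 94
  h -8 -4 side -1 x [-24.   -9.1] y [-18.9   9.7] 87
  h -4 0 side 1 x [10.2 24.1] y [-9.7 12.3] 62
  h -4 0 side -1 x [-23.9  -9.1] y [-9.8 12.4] 63
  h 0 4 side 1 x [10.5 24.5] y [-8.9 12.7] 47
  h 0 4 side -1 x [-23.9  -9.7] y [-8.9 12.6] 43
  h 4 12 side 1 x [ 9.9 24.9] y [-10.3  12.3] 210
  h 4 12 side -1 x [-23.9  -9.2] y [-10.   12.3] 193
```

View pics/r_S2.png

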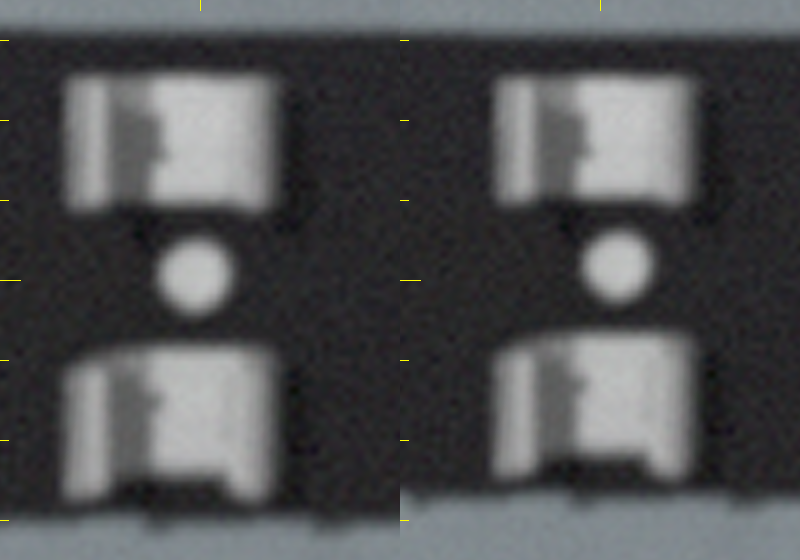

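View pics/r_S0.png

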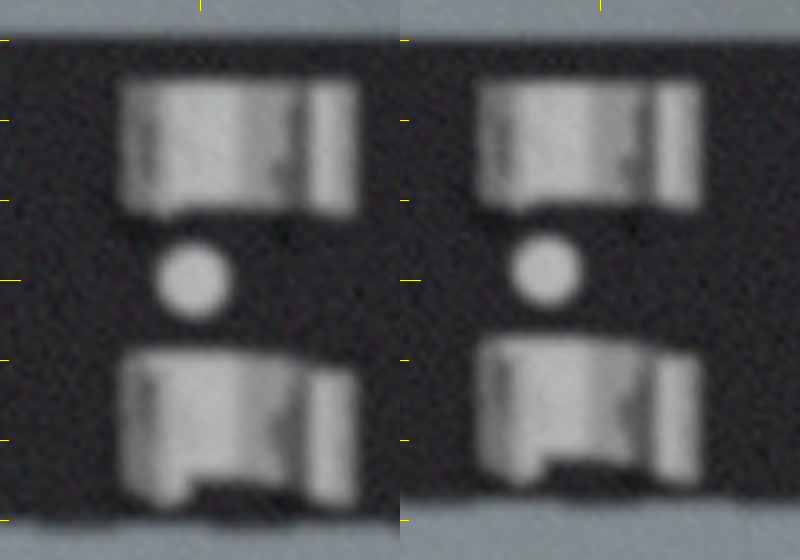

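Clip edges in depth put station2's true centre about 0.8 mm up and 0.6 mm left of my estimate (station0 about 0.4 up, 1.0 left). The fingers were therefore between the clips, not on them. The gauge centre needs to be about 0.7 mm higher so its plugs clear the 62 mm rail. I'll go back aligned to that and press more slowly.

```bash
python3 - <<'E'
from h import *
z=dict(Z()); R=z['R']
z['S2']=z['S2']+R@np.array([.8,-.6,0]); z['S0']=z['S0']+R@np.array([.4,-.9,0]); np.savez('stn.npz',**z)
rel('S2'); stn('S2',(-1,0.1,2),35)
E
```

```text
t 11.75 TCP up -55.7 left -50.4 out 95.0 F up -0.6 left 1.1 out -2.1 gap 18.9 rot err deg [-0.2  -0.05 -0.05]
turn first: units [-0.03 -0.01 -0.01] then shift in NEW axes units [ 2.268 -2.021  2.321]  shift in OLD axes [ 2.264 -2.015  2.33 ]
```

Emit:
arm_command([
  {"dx": 0.45, "dy": -0.4, "dz": 0, "rx": -0.03, "ry": 0, "rz": 0, "gripper": -1},
  {"dx": 0.45, "dy": -0.4, "dz": 0, "rx": 0, "ry": 0, "rz": 0, "gripper": -1},
  {"dx": 0.45, "dy": -0.4, "dz": 0.3, "rx": 0, "ry": 0, "rz": 0, "gripper": -1},
  {"dx": 0.45, "dy": -0.4, "dz": 0.4, "rx": 0, "ry": 0, "rz": 0, "gripper": -1},
  {"dx": 0.3, "dy": -0.3, "dz": 0.4, "rx": 0, "ry": 0, "rz": 0, "gripper": -1},
  {"dx": 0, "dy": 0, "dz": 0.4, "rx": 0, "ry": 0, "rz": 0, "gripper": -1},
  {"dx": 0, "dy": 0, "dz": 0.3, "rx": 0, "ry": 0, "rz": 0, "gripper": -1},
  {"dx": 0, "dy": 0, "dz": 0, "rx": 0, "ry": 0, "rz": 0, "gripper": -1},
  {"dx": 0, "dy": 0, "dz": 0, "rx": 0, "ry": 0, "rz": 0, "gripper": -1},
])

```text
clock: 12.5
position: [566.7, 212.9, 110.5]
orientation: [[0.924, -0.073, 0.376], [-0.068, -0.997, -0.027], [0.377, -0.0, -0.926]]
ft_force: [0.6, -0.4, -2.4]
finger_gap: 18.8
```

```bash
python3 -c "
from h import *
rel('S2'); stn('S2',(-1,0.1,2),18)"
```

```text
t 12.5 TCP up 2.9 left 4.5 out 45.9 F up -0.3 left -0.4 out -2.4 gap 18.8 rot err deg [-0.12 -0.11  0.03]
turn first: units [-0.02 -0.02  0.  ] then shift in NEW axes units [-0.076  0.175  1.038]  shift in OLD axes [-0.078  0.177  1.037]
```

Emit:
arm_command([
  {"dx": -0.08, "dy": 0.18, "dz": 0.1, "rx": -0.02, "ry": -0.02, "rz": 0, "gripper": -1},
  {"dx": 0, "dy": 0, "dz": 0.2, "rx": 0, "ry": 0, "rz": 0, "gripper": -1},
  {"dx": 0, "dy": 0, "dz": 0.2, "rx": 0, "ry": 0, "rz": 0, "gripper": -1},
  {"dx": 0, "dy": 0, "dz": 0.2, "rx": 0, "ry": 0, "rz": 0, "gripper": -1},
  {"dx": 0, "dy": 0, "dz": 0.1, "rx": 0, "ry": 0, "rz": 0, "gripper": -1},
  {"dx": 0, "dy": 0, "dz": 0, "rx": 0, "ry": 0, "rz": 0, "gripper": -1},
])

```text
clock: 13.0
position: [571.3, 206.3, 90.1]
orientation: [[0.924, -0.075, 0.374], [-0.069, -0.997, -0.029], [0.375, 0.001, -0.927]]
ft_force: [-0.7, 0.2, -1.2]
finger_gap: 19.0
```

```bash
python3 -c "
from h import *
rel('S2'); stn('S2',(-1,0.1,2),17)"
```

```text
t 13.0 TCP up -0.1 left -1.7 out 25.2 F up -1.1 left 0.1 out -0.8 gap 19.0 rot err deg [ 0.    0.02 -0.01]
turn first: units [ 0.  0. -0.] then shift in NEW axes units [ 0.045 -0.073  0.247]  shift in OLD axes [ 0.045 -0.073  0.247]
```

Emit:
arm_command([
  {"dx": 0.045, "dy": -0.07, "dz": 0.05, "rx": 0, "ry": 0, "rz": 0, "gripper": -1},
  {"dx": 0, "dy": 0, "dz": 0.06, "rx": 0, "ry": 0, "rz": 0, "gripper": -1},
  {"dx": 0, "dy": 0, "dz": 0.06, "rx": 0, "ry": 0, "rz": 0, "gripper": -1},
  {"dx": 0, "dy": 0, "dz": 0, "rx": 0, "ry": 0, "rz": 0, "gripper": -1},
])

```text
clock: 13.33
position: [574.5, 208.3, 86.4]
orientation: [[0.924, -0.074, 0.375], [-0.068, -0.997, -0.029], [0.376, 0.001, -0.927]]
ft_force: [-1.4, -0.6, -2.8]
finger_gap: 18.7
```

```bash
python3 -c "
from h import *
rel('S2'); stn('S2',(-1,0.1,2),15)"
```

```text
t 13.33 TCP up 1.3 left 0.5 out 20.6 F up -2.3 left -0.7 out -2.1 gap 18.7 rot err deg [-0.01  0.   -0.  ]
turn first: units [-0.  0. -0.] then shift in NEW axes units [-0.011  0.015  0.144]  shift in OLD axes [-0.011  0.015  0.144]
```

Emit:
arm_command([
  {"dx": -0.01, "dy": 0.015, "dz": 0.05, "rx": 0, "ry": 0, "rz": 0, "gripper": -1},
  {"dx": 0, "dy": 0, "dz": 0.05, "rx": 0, "ry": 0, "rz": 0, "gripper": -1},
  {"dx": 0, "dy": 0, "dz": 0.04, "rx": 0, "ry": 0, "rz": 0, "gripper": -1},
  {"dx": 0, "dy": 0, "dz": 0.04, "rx": 0, "ry": 0, "rz": 0, "gripper": -1},
])

```text
clock: 13.67
position: [576.2, 208.3, 82.6]
orientation: [[0.924, -0.074, 0.375], [-0.068, -0.997, -0.028], [0.376, 0.0, -0.926]]
ft_force: [-10.5, -0.5, 16.2]
finger_gap: 18.8
```

```bash
python3 -c "
from h import *
rel('S2'); ff()"
```

```text
t 13.67 TCP up 1.4 left 0.6 out 16.4 F up -3.6 left -1.3 out 18.9 gap 18.8 rot err deg [-0.07 -0.04 -0.  ]
F tool [ -3.6    1.31 -18.9 ] M tool [-0.296 -1.252  0.045]
```

Emit:
arm_command([
  {"dx": -0.02, "dy": 0.03, "dz": 0.04, "rx": 0, "ry": 0, "rz": 0, "gripper": -1},
  {"dx": -0.02, "dy": 0.03, "dz": 0.04, "rx": 0, "ry": 0, "rz": 0, "gripper": -1},
  {"dx": -0.02, "dy": 0.03, "dz": 0.04, "rx": 0, "ry": 0, "rz": 0, "gripper": -1},
  {"dx": -0.02, "dy": 0.03, "dz": 0.04, "rx": 0, "ry": 0, "rz": 0, "gripper": -1},
])

```text
clock: 14.0
position: [576.6, 208.3, 81.9]
orientation: [[0.922, -0.072, 0.38], [-0.068, -0.997, -0.023], [0.38, -0.005, -0.925]]
ft_force: [-13.6, -0.7, 23.0]
finger_gap: 18.6
```

```bash
python3 -c "
from h import *
rel('S2'); ff()"
```

```text
t 14.0 TCP up 1.5 left 0.6 out 15.6 F up -3.8 left -1.7 out 26.4 gap 18.6 rot err deg [-0.37 -0.29 -0.  ]
F tool [ -3.71   1.55 -26.44] M tool [-0.403 -1.457 -0.006]
```

```bash
python3 - <<'E'
from fit import *
c=cam('wrist'); rel('S2'); ff(); s=manip.state(); T=np.array(s['orientation']); Y=(cloud(c)-s['position'])@T
for z0 in range(-30,12,3):
    for sg in (1,-1):
        k=(Y[...,2]>=z0)&(Y[...,2]<z0+3)&(Y[...,1]*sg>10)&(Y[...,1]*sg<26)&(abs(Y[...,0])<30)
        if k.sum()>5: q=Y[k]; print(z0,sg,k.sum(),'x',q[:,0].min().round(1),q[:,0].max().round(1),'y',q[:,1].min().round(1),q[:,1].max().round(1))
a=cv2.resize(c['color'][160:300,250:390],None,fx=4.2,fy=4.2,interpolation=cv2.INTER_CUBIC); cv2.imwrite('pics/w11.png',a)
E
```

```text
t 14.05 TCP up 1.5 left 0.6 out 15.6 F up -3.5 left -1.2 out 24.5 gap 18.7 rot err deg [-0.38 -0.3   0.  ]
F tool [ -3.34   0.99 -24.55] M tool [-0.277 -1.319 -0.011]
-30 1 54 x 8.9 11.4 y 10.1 21.8
-30 -1 53 x 8.9 11.5 y -21.1 -10.0
-27 1 57 x 9.2 11.4 y 10.2 21.7
-27 -1 54 x 9.1 11.4 y -20.8 -10.1
-24 1 47 x 9.0 11.3 y 10.0 21.4
-24 -1 47 x 9.2 11.4 y -21.0 -10.3
-21 1 54 x 8.9 11.4 y 10.0 21.6
-21 -1 50 x 9.2 11.3 y -21.1 -10.4
-18 1 47 x 9.3 11.6 y 10.2 22.0
-18 -1 41 x 9.5 11.7 y -20.9 -10.0
-15 1 38 x 9.4 11.3 y 10.4 21.4
-15 -1 35 x 9.2 11.7 y -21.1 -10.3
-12 1 42 x 9.1 11.6 y 10.0 21.8
-12 -1 42 x 9.3 11.5 y -20.9 -10.4
-9 1 40 x 8.8 11.5 y 10.3 21.5
-9 -1 37 x 9.3 11.6 y -20.9 -10.0
-6 1 36 x 9.1 11.6 y 10.3 21.7
-6 -1 36 x 9.1 11.2 y -20.6 -10.3
-3 1 39 x 9.6 11.5 y 10.5 21.7
-3 -1 31 x 9.6 11.4 y -21.0 -10.4
0 1 30 x 9.5 11.4 y 10.0 21.2
0 -1 28 x 9.5 11.3 y -19.4 -10.5
3 1 21 x 9.6 14.8 y 10.8 18.3
3 -1 22 x 9.5 19.4 y -17.1 -10.1
6 1 79 x -26.3 22.5 y 10.7 14.9
6 -1 78 x -26.8 22.6 y -14.1 -10.0
```

View pics/w11.png

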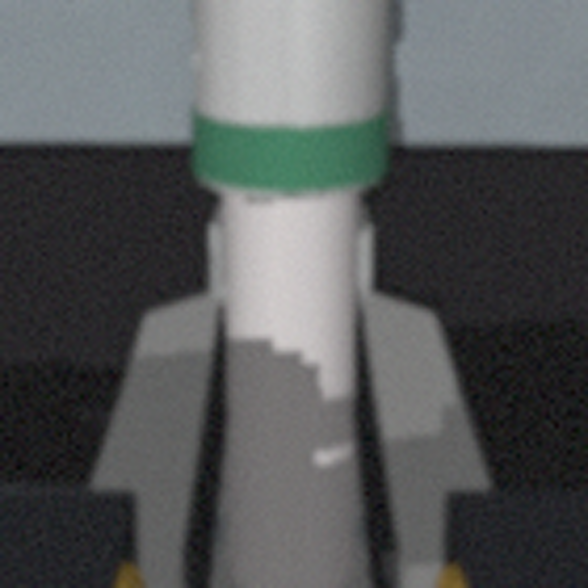

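Key finding: the finger bodies reach about ±11 mm along the board, not ±8, while the clips start at ±9.5. So the extra force was the fingertips bearing on the clip lips, and I must not go deeper gripped this way. New plan: lay the waist in the mouths with tips above 10 mm out, release, then press on top of the waist with shut fingers. Backing off now.

Emit:
arm_command([
  {"dx": 0, "dy": 0, "dz": -0.1, "rx": 0, "ry": 0, "rz": 0, "gripper": -1},
  {"dx": 0, "dy": 0, "dz": -0.12, "rx": -0.06, "ry": -0.05, "rz": 0, "gripper": -1},
  {"dx": 0, "dy": 0, "dz": 0, "rx": 0, "ry": 0, "rz": 0, "gripper": -1},
])

```text
clock: 14.3
position: [574.4, 208.5, 87.8]
orientation: [[0.924, -0.074, 0.375], [-0.068, -0.997, -0.029], [0.376, 0.001, -0.927]]
ft_force: [0.2, 0.4, -1.9]
finger_gap: 18.7
```

```bash
python3 - <<'E'
from fit import *
c=cam('wrist'); rel('S2'); ff(); s=manip.state(); T=np.array(s['orientation'])
z=Z(); X=cloud(c)
for nm,p,R in [('tool',s['position'],T),('stn',z['S2'],z['R'])]:
    W=(X-p)@R; k=(abs(W[...,1])<3)&(W[...,2]<5)&(W[...,2]>-60); k[:, :285]=0;k[:,355:]=0; q=W[k]
    f=lambda a: np.median(q[(q[:,0]>=a)&(q[:,0]<a+1),2]) if ((q[:,0]>=a)&(q[:,0]<a+1)).sum()>1 else np.nan
    print(nm,' '.join('%d:%.1f'%(a,f(a)) for a in list(range(12,27,3))+list(range(27,36))+list(range(36,66,6))+list(range(66,77))))
E
```

```text
t 14.35 TCP up 1.6 left 0.6 out 21.7 F up -0.5 left -0.2 out -2.0 gap 18.9 rot err deg [-0.02 -0.01 -0.  ]
F tool [-0.47  0.17  2.  ] M tool [ 0.005 -0.508  0.041]
tool 12:-6.7 15:-6.7 18:-6.8 21:-6.6 24:-6.7 27:-6.7 28:-6.7 29:-6.8 30:-6.5 31:-9.5 32:-10.8 33:-10.9 34:-10.6 35:-10.9 36:-11.0 42:-10.7 48:-10.4 54:-10.6 60:-10.4 66:-10.4 67:-10.4 68:-10.4 69:-10.6 70:-9.8 71:-6.2 72:-4.9 73:nan 74:nan 75:nan 76:nan
stn 12:-29.2 15:-29.2 18:-29.5 21:-29.2 24:-29.2 27:-29.2 28:-29.5 29:-29.2 30:-29.2 31:-29.4 32:-29.1 33:-32.1 34:-33.3 35:-33.6 36:-33.0 42:-33.3 48:-32.6 54:-33.3 60:-33.3 66:-33.1 67:-33.1 68:-33.0 69:-32.9 70:-33.0 71:-33.1 72:-32.3 73:-28.7 74:-27.6 75:nan 76:nan
```

Emit:
arm_command([
  {"dx": -0.04, "dy": 0.02, "dz": 0.05, "rx": 0, "ry": 0, "rz": 0, "gripper": -1},
  {"dx": 0, "dy": 0, "dz": 0.04, "rx": 0, "ry": 0, "rz": 0, "gripper": -1},
  {"dx": 0, "dy": 0, "dz": 0, "rx": 0, "ry": 0, "rz": 0, "gripper": -1},
])

```text
clock: 14.6
position: [574.3, 207.7, 84.5]
orientation: [[0.924, -0.075, 0.375], [-0.069, -0.997, -0.029], [0.376, 0.001, -0.927]]
ft_force: [-0.8, -0.1, -3.0]
finger_gap: 18.9
```

```bash
python3 -c "
from h import *
rel('S2'); ff()"
```

```text
t 14.6 TCP up 0.4 left -0.1 out 18.9 F up -1.8 left -0.2 out -2.5 gap 18.9 rot err deg [-0.01  0.01 -0.01]
F tool [-1.83  0.17  2.5 ] M tool [ 0.045 -0.521  0.012]
```

Emit:
arm_command([
  {"dx": 0, "dy": 0, "dz": 0.01, "rx": 0, "ry": 0, "rz": 0, "gripper": -0.5},
  {"dx": 0, "dy": 0, "dz": 0, "rx": 0, "ry": 0, "rz": 0, "gripper": -0.3},
  {"dx": 0, "dy": 0, "dz": 0, "rx": 0, "ry": 0, "rz": 0, "gripper": -0.2},
  {"dx": 0, "dy": 0, "dz": 0, "rx": 0, "ry": 0, "rz": 0, "gripper": -0.2},
])

```text
clock: 14.93
position: [574.7, 207.7, 84.0]
orientation: [[0.924, -0.075, 0.375], [-0.069, -0.997, -0.029], [0.376, 0.001, -0.927]]
ft_force: [-0.5, -0.3, 0.0]
finger_gap: 37.0
```

```bash
cat > prof.py <<'E'
from fit import *
import sys
def prof(nm,c):
    z=Z(); X=cloud(c); W=(X-z[nm])@z['R']*[1,-1,-1]
    u0,v0=proj(c,z[nm]); 
    k=(abs(W[...,1])<3)&(W[...,2]>-8)&(W[...,2]<40)&(abs(W[...,0])<130); q=W[k]
    f=lambda a: np.median(q[(q[:,0]>=a)&(q[:,0]<a+1),2]) if ((q[:,0]>=a)&(q[:,0]<a+1)).sum()>1 else np.nan
    print(nm,' '.join('%d:%.1f'%(a,f(a)) for a in range(-110,125) if not np.isnan(f(a)) and (a%4==0 or 26<abs(a)<38 or 58<abs(a)<78)))
    for a in (-28,28,-45,50,65,100):
        kk=(W[...,2]>-1)&(W[...,2]<45)&(W[...,0]>=a-2)&(W[...,0]<a+2)&(abs(W[...,1])<20); w=W[kk]
        if len(w)>4: print(a,'y',w[:,1].min().round(1),w[:,1].max().round(1))
if __name__=='__main__':
    c=cam(sys.argv[1] if len(sys.argv)>1 else 'wrist'); nm=sys.argv[2] if len(sys.argv)>2 else 'S2'; rel(nm); ff(); prof(nm,c); cv2.imwrite('pics/p_%.2f.png'%manip.state()['clock'],c['color'])
    print('pics/p_%.2f.png'%manip.state()['clock'])
E
python3 prof.py wrist S2
```

```text
t 14.98 TCP up 0.6 left -0.1 out 18.3 F up 0.4 left 0.9 out -0.5 gap 37.2 rot err deg [-0.01 -0.01 -0.01]
F tool [ 0.41 -0.92  0.46] M tool [ 0.044 -0.362  0.037]
S2 -63:27.4 -62:28.6 -61:28.4 -60:28.5 -59:28.1 -34:26.5 -33:25.4 -32:24.6 -31:24.6 -30:24.5 -29:24.3 -28:24.4 -27:24.6 -24:24.7 -20:24.6 -16:24.8 -12:24.8 -8:24.5 -4:24.6 0:24.5 4:24.5 8:24.5 12:24.5 16:24.6 20:24.4 24:24.7 27:24.3 28:24.3 29:24.6 30:24.6 31:27.9 32:28.6 33:28.6 34:28.5 35:28.7 36:28.3 37:28.6 40:28.8 44:28.3 48:28.1 52:28.2 56:28.1 59:28.3 60:28.4 61:28.3 62:28.5 63:28.4 64:28.1 65:28.4 66:28.1 67:28.3 68:28.1 69:28.4 70:27.6 71:23.4 72:22.0
-28 y -9.4 9.8
28 y -9.4 9.7
50 y -14.2 12.7
65 y -13.6 13.0
pics/p_14.98.png
```

The gauge lies level in the mouths (waist top 24.5 mm out, level along its length) but about 1 mm low along the board. I'll regrip, shift it ~1.2 mm up, and release again.

Emit:
arm_command([
  {"dx": 0, "dy": 0, "dz": 0, "rx": 0, "ry": 0, "rz": 0, "gripper": -1},
  {"dx": 0, "dy": 0, "dz": 0, "rx": 0, "ry": 0, "rz": 0, "gripper": -1},
  {"dx": 0, "dy": 0, "dz": 0, "rx": 0, "ry": 0, "rz": 0, "gripper": -1},
  {"dx": 0, "dy": 0, "dz": 0, "rx": 0, "ry": 0, "rz": 0, "gripper": -1},
  {"dx": 0.06, "dy": 0, "dz": -0.05, "rx": 0, "ry": 0, "rz": 0, "gripper": -1},
  {"dx": 0, "dy": 0, "dz": 0, "rx": 0, "ry": 0, "rz": 0, "gripper": -1},
], squeeze=20)

```text
clock: 15.48
position: [575.5, 208.0, 85.8]
orientation: [[0.924, -0.074, 0.375], [-0.068, -0.997, -0.029], [0.376, 0.001, -0.927]]
ft_force: [0.1, -0.3, -2.3]
finger_gap: 19.3
```

```bash
python3 prof.py wrist S2
```

```text
t 15.53 TCP up 1.9 left 0.2 out 19.6 F up -0.0 left 0.9 out -2.5 gap 19.4 rot err deg [-0.02  0.01  0.01]
F tool [-0.04 -0.9   2.54] M tool [ 0.03  -0.54   0.012]
S2 -62:29.0 -61:29.7 -60:29.9 -59:29.4 -33:28.4 -32:27.0 -31:26.0 -30:25.9 -29:26.1 -28:26.1 -27:26.0 -24:26.0 -20:25.8 -16:25.8 -12:26.0 -8:26.0 -4:25.7 0:25.7 4:25.9 8:25.4 12:25.7 16:25.9 20:25.6 24:25.6 27:25.9 28:26.0 29:25.7 30:25.7 31:26.0 32:29.2 33:29.2 34:30.2 35:30.1 36:30.0 37:29.8 40:30.0 44:29.3 48:29.8 52:29.1 56:29.4 59:29.7 60:29.3 61:29.4 62:29.2 63:29.5 64:29.4 65:29.2 66:29.3 67:29.3 68:29.6 69:29.2 70:29.4 71:29.4 72:24.9 73:23.5
-28 y -9.8 9.5
28 y -9.6 9.4
50 y -13.5 12.5
65 y -13.9 12.9
pics/p_15.53.png
```

Emit:
arm_command([
  {"dx": 0.02, "dy": 0, "dz": 0.04, "rx": 0, "ry": 0, "rz": 0, "gripper": -1},
  {"dx": 0, "dy": 0, "dz": 0.01, "rx": 0, "ry": 0, "rz": 0, "gripper": -1},
  {"dx": 0, "dy": 0, "dz": 0, "rx": 0, "ry": 0, "rz": 0, "gripper": -0.55},
  {"dx": 0, "dy": 0, "dz": 0, "rx": 0, "ry": 0, "rz": 0, "gripper": -0.4},
  {"dx": 0, "dy": 0, "dz": 0, "rx": 0, "ry": 0, "rz": 0, "gripper": -0.2},
  {"dx": 0, "dy": 0, "dz": 0, "rx": 0, "ry": 0, "rz": 0, "gripper": -0.2},
])

```text
clock: 16.03
position: [576.7, 207.8, 84.8]
orientation: [[0.924, -0.074, 0.375], [-0.068, -0.997, -0.029], [0.376, 0.001, -0.927]]
ft_force: [0.2, 0.8, 0.4]
finger_gap: 36.3
```

```bash
python3 prof.py wrist S2
```

```text
t 16.08 TCP up 2.7 left 0.1 out 18.3 F up -0.7 left 0.1 out 0.1 gap 37.1 rot err deg [-0.02 -0.01 -0.01]
F tool [-0.68 -0.1  -0.08] M tool [ 0.003 -0.308  0.026]
S2 -61:28.2 -60:28.3 -59:28.7 -56:28.7 -33:26.5 -32:25.7 -31:25.2 -30:24.6 -29:24.7 -28:24.4 -27:24.7 -24:24.8 -20:24.5 -16:24.9 -12:24.8 -8:24.4 -4:24.2 0:24.5 4:24.4 8:24.4 12:24.4 16:24.5 20:24.8 24:24.4 27:24.4 28:24.5 29:24.6 30:24.5 31:24.6 33:28.3 34:28.7 35:28.6 36:28.9 37:28.7 40:28.7 44:28.5 48:28.4 52:28.4 56:28.5 59:28.0 60:28.1 61:28.2 62:28.3 63:28.1 64:28.3 65:28.6 66:28.2 67:28.3 68:28.0 69:28.1 70:28.3 71:28.4 72:23.9 73:23.1 74:21.1
-28 y -9.2 9.3
28 y -9.8 9.2
50 y -13.8 13.0
65 y -14.2 12.7
pics/p_16.08.png
```

The gauge now lies centred (within ~0.2 mm). I'll withdraw, shut the fingers, and centre above the waist.

Emit:
arm_command([
  {"dx": 0, "dy": 0, "dz": -0.4, "rx": 0, "ry": 0, "rz": 0, "gripper": -0.2},
  {"dx": 0, "dy": 0, "dz": -0.5, "rx": 0, "ry": 0, "rz": 0, "gripper": -0.2},
  {"dx": -0.1, "dy": 0, "dz": -0.4, "rx": 0, "ry": 0, "rz": 0, "gripper": -0.2},
  {"dx": 0, "dy": 0, "dz": 0, "rx": 0, "ry": 0, "rz": 0, "gripper": -1},
  {"dx": 0, "dy": 0, "dz": 0, "rx": 0, "ry": 0, "rz": 0, "gripper": -1},
  {"dx": 0, "dy": 0, "dz": 0, "rx": 0, "ry": 0, "rz": 0, "gripper": -1},
  {"dx": 0, "dy": 0, "dz": 0, "rx": 0, "ry": 0, "rz": 0, "gripper": -1},
  {"dx": 0, "dy": 0, "dz": 0, "rx": 0, "ry": 0, "rz": 0, "gripper": -1},
])

```text
clock: 16.75
position: [560.7, 208.7, 116.8]
orientation: [[0.924, -0.074, 0.375], [-0.069, -0.997, -0.029], [0.376, 0.001, -0.927]]
ft_force: [0.3, 0.6, -0.6]
finger_gap: 7.9
```

```bash
python3 prof.py wrist S2; python3 -c "
from h import *
stn('S2',(0,0,0),36)"
```

```text
t 16.8 TCP up -0.0 left -0.2 out 53.8 F up 0.4 left 0.6 out 0.4 gap 4.1 rot err deg [-0.03 -0.02 -0.02]
F tool [ 0.44 -0.56 -0.43] M tool [ 0.002 -0.357  0.007]
S2 -59:28.3 -56:28.3 -52:28.4 -48:28.1 -44:28.5 -40:28.7 -37:28.5 -36:28.8 -35:29.1 -34:28.3 -33:28.0 -32:26.3 -31:24.6 -30:24.7 -29:24.6 -28:24.8 -27:24.4 -24:24.6 -20:24.4 -16:24.2 -12:24.3 -8:24.3 -4:24.2 0:24.5 4:24.4 8:24.8 12:24.2 16:24.5 20:24.4 24:24.3 27:24.3 28:24.9 29:24.2 30:24.4 31:24.7 32:27.2 33:28.1 34:28.9 35:28.8 36:28.8 37:28.9 40:28.4 44:28.2 48:27.8 52:28.0 56:28.2 59:28.4 60:28.4 61:28.4 62:27.9 63:28.4 64:28.0 65:28.3 66:28.1 67:27.7 68:28.3 69:28.2 70:28.2 71:27.9 72:26.7 73:23.4
-28 y -4.6 3.7
28 y -9.6 9.4
-45 y -5.4 4.5
50 y -13.7 12.5
65 y -13.3 13.0
pics/p_16.80.png
turn first: units [-0. -0. -0.] then shift in NEW axes units [ 0.002 -0.007  0.714]  shift in OLD axes [ 0.001 -0.006  0.714]
```

Emit:
arm_command([
  {"dx": 0, "dy": 0, "dz": 0.2, "rx": 0, "ry": 0, "rz": 0, "gripper": -1},
  {"dx": 0, "dy": 0, "dz": 0.2, "rx": 0, "ry": 0, "rz": 0, "gripper": -1},
  {"dx": 0, "dy": 0, "dz": 0.2, "rx": 0, "ry": 0, "rz": 0, "gripper": -1},
  {"dx": 0, "dy": 0, "dz": 0.06, "rx": 0, "ry": 0, "rz": 0, "gripper": -1},
  {"dx": 0, "dy": 0, "dz": 0, "rx": 0, "ry": 0, "rz": 0, "gripper": -1},
])

```text
clock: 17.22
position: [567.4, 207.7, 98.3]
orientation: [[0.925, -0.075, 0.374], [-0.068, -0.997, -0.03], [0.375, 0.002, -0.927]]
ft_force: [0.3, -0.4, -0.3]
finger_gap: 0.5
```

```bash
python3 -c "
from h import *
rel('S2');ff()"
```

```text
t 17.22 TCP up -0.7 left -0.6 out 34.3 F up 0.2 left -0.4 out -0.4 gap 0.5 rot err deg [0.06 0.06 0.  ]
F tool [0.2  0.42 0.4 ] M tool [ 0.053 -0.371 -0.048]
```

Emit:
arm_command([
  {"dx": 0.03, "dy": -0.02, "dz": 0.04, "rx": 0, "ry": 0, "rz": 0, "gripper": -1},
  {"dx": 0, "dy": 0, "dz": 0.04, "rx": 0, "ry": 0, "rz": 0, "gripper": -1},
  {"dx": 0, "dy": 0, "dz": 0.04, "rx": 0, "ry": 0, "rz": 0, "gripper": -1},
])

```text
clock: 17.47
position: [569.3, 208.3, 96.1]
orientation: [[0.925, -0.075, 0.373], [-0.068, -0.997, -0.03], [0.375, 0.003, -0.927]]
ft_force: [-10.3, -1.6, 18.2]
finger_gap: 0.2
```

```bash
python3 -c "
from h import *
rel('S2');ff()"
```

```text
t 17.47 TCP up 0.2 left 0.1 out 31.5 F up -2.5 left -2.3 out 20.7 gap 0.2 rot err deg [0.07 0.07 0.01]
F tool [ -2.55   2.36 -20.67] M tool [-6.170e-01 -1.139e+00  1.000e-03]
```

Emit:
arm_command([
  {"dx": 0, "dy": 0.01, "dz": 0.05, "rx": 0, "ry": 0, "rz": 0, "gripper": -1},
  {"dx": 0, "dy": 0.01, "dz": 0.05, "rx": 0, "ry": 0, "rz": 0, "gripper": -1},
])

```text
clock: 17.63
position: [570.3, 208.3, 95.1]
orientation: [[0.924, -0.075, 0.374], [-0.068, -0.997, -0.03], [0.375, 0.002, -0.927]]
ft_force: [-11.2, -0.9, 17.5]
finger_gap: 0.4
```

```bash
python3 -c "
from h import *
rel('S2');ff()"
```

```text
t 17.63 TCP up 0.6 left 0.2 out 30.2 F up -3.7 left -1.8 out 20.4 gap 0.4 rot err deg [ 0.03  0.02 -0.  ]
F tool [ -3.74   1.78 -20.44] M tool [-0.493 -1.391 -0.011]
```

Emit:
arm_command([
  {"dx": -0.02, "dy": 0.01, "dz": 0.05, "rx": 0, "ry": 0, "rz": 0, "gripper": -1},
  {"dx": -0.02, "dy": 0.01, "dz": 0.05, "rx": 0, "ry": 0, "rz": 0, "gripper": -1},
  {"dx": -0.02, "dy": 0.01, "dz": 0.05, "rx": 0, "ry": 0, "rz": 0, "gripper": -1},
])

```text
clock: 17.88
position: [571.0, 208.5, 93.5]
orientation: [[0.923, -0.074, 0.377], [-0.069, -0.997, -0.028], [0.378, -0.0, -0.926]]
ft_force: [-10.9, -1.3, 17.2]
finger_gap: 0.5
```

```bash
python3 prof.py wrist S2
```

```text
t 17.93 TCP up 0.8 left 0.4 out 28.4 F up -1.0 left -2.8 out 15.3 gap 0.4 rot err deg [-0.09 -0.14 -0.05]
F tool [ -0.97   2.75 -15.29] M tool [-0.461 -0.548  0.047]
S2 12:21.4 16:18.9 20:18.8 24:18.9 27:19.0 28:18.6 29:18.8 30:18.3 31:19.0 32:18.4 34:21.6 35:22.3 36:22.7 37:22.6 40:22.3 44:22.4 48:21.7 52:21.8 56:21.4 59:21.4 60:21.1 61:21.3 62:21.7 63:20.9 64:21.5 65:21.2 66:21.2 67:21.3 68:21.3 69:21.0 70:20.9 71:21.2 72:20.7 73:20.0 74:16.2
28 y -9.0 9.6
50 y -13.4 13.8
65 y -13.1 13.6
pics/p_17.93.png
```

The push stays at ~15–20 N as the waist goes in, but the gauge has crept ~1.3 mm up-board and its green end leads slightly. I'll pull it back down-board while pressing.

Emit:
arm_command([
  {"dx": -0.1, "dy": 0.03, "dz": 0.03, "rx": 0, "ry": -0.03, "rz": 0, "gripper": -1},
  {"dx": -0.1, "dy": 0.02, "dz": 0.03, "rx": 0, "ry": 0, "rz": 0, "gripper": -1},
])

```text
clock: 18.1
position: [569.9, 208.5, 93.1]
orientation: [[0.922, -0.075, 0.379], [-0.07, -0.997, -0.025], [0.38, -0.004, -0.925]]
ft_force: [3.0, -2.3, 11.5]
finger_gap: 0.1
```

```bash
python3 prof.py wrist S2
```

```text
t 18.15 TCP up -0.6 left 0.4 out 28.5 F up 7.1 left -2.0 out 9.9 gap 0.5 rot err deg [-0.28 -0.26 -0.13]
F tool [ 7.15  1.94 -9.85] M tool [-0.34   1.319  0.049]
S2 8:36.1 12:19.1 16:18.7 20:18.3 24:18.5 27:18.6 28:18.7 29:18.8 30:18.3 31:18.8 32:18.0 33:19.1 34:22.3 35:22.5 36:22.6 37:22.9 40:22.6 44:22.4 48:21.8 52:21.9 56:21.8 59:21.9 60:21.5 61:21.9 62:21.3 63:21.1 64:21.6 65:21.7 66:21.4 67:21.5 68:21.2 69:21.5 70:21.4 71:21.3 72:20.9 73:18.4 74:16.3
28 y -9.7 9.7
50 y -13.4 13.2
65 y -13.9 13.5
pics/p_18.15.png
```

The finger slid but the gauge stayed put. Its centre is ~1.2 mm high, which would bring the red plug onto the rail edge. I'll grip the green plug lightly and draw the gauge down ~1.3 mm.

Emit:
arm_command([
  {"dx": 0, "dy": 0, "dz": -0.3, "rx": -0.04, "ry": -0.04, "rz": -0.02, "gripper": -1},
  {"dx": 0, "dy": 0, "dz": -0.5, "rx": 0, "ry": 0, "rz": 0, "gripper": -0.1},
  {"dx": 0.4, "dy": 0, "dz": -0.3, "rx": 0, "ry": 0, "rz": 0, "gripper": -0.05},
  {"dx": 0.5, "dy": 0, "dz": 0, "rx": 0, "ry": 0, "rz": 0, "gripper": -0.05},
  {"dx": 0.5, "dy": 0, "dz": 0, "rx": 0, "ry": 0, "rz": 0, "gripper": -0.05},
  {"dx": 0.4, "dy": 0, "dz": 0, "rx": 0, "ry": 0, "rz": 0, "gripper": -0.05},
  {"dx": 0.2, "dy": 0, "dz": 0, "rx": 0, "ry": 0, "rz": 0, "gripper": -0.05},
  {"dx": 0, "dy": 0, "dz": 0, "rx": 0, "ry": 0, "rz": 0, "gripper": -0.05},
  {"dx": 0, "dy": 0, "dz": 0, "rx": 0, "ry": 0, "rz": 0, "gripper": -0.05},
])

```text
clock: 18.9
position: [605.7, 207.0, 142.3]
orientation: [[0.925, -0.072, 0.374], [-0.067, -0.997, -0.028], [0.375, 0.001, -0.927]]
ft_force: [0.6, 1.0, 0.3]
finger_gap: 44.5
```

```bash
python3 prof.py wrist S2
```

```text
t 18.95 TCP up 51.1 left 1.4 out 60.6 F up 0.5 left 0.8 out 0.4 gap 44.4 rot err deg [-0.07  0.06  0.11]
F tool [ 0.5  -0.81 -0.4 ] M tool [ 0.026 -0.357 -0.019]
S2 -60:24.9 -59:25.1 -56:24.8 -52:25.1 -48:25.1 -16:20.3 -12:20.0 -8:19.7 -4:19.8 0:19.3 4:19.1 8:18.9 12:19.0 16:19.0 20:19.0 24:18.5 27:18.9 28:18.1 29:18.5 30:18.9 31:18.7 32:18.9 34:21.3 35:22.6 36:22.3 37:22.6 40:22.8 44:22.0 48:22.1 52:22.4 56:21.8 59:21.4 60:21.5 61:21.2 62:21.7 63:21.2 64:21.3 65:21.2 66:21.6 67:20.5 68:21.1 69:21.5 70:20.5 71:20.9 72:21.0 73:19.5 74:7.7 75:12.3
28 y -10.0 9.7
-45 y -4.5 7.3
50 y -13.7 12.6
65 y -13.5 13.3
pics/p_18.95.png
```

Emit:
arm_command([
  {"dx": 0.02, "dy": 0.055, "dz": 0.3, "rx": 0, "ry": 0.01, "rz": 0.02, "gripper": -0.05},
  {"dx": 0, "dy": 0, "dz": 0.5, "rx": 0, "ry": 0, "rz": 0, "gripper": -0.05},
  {"dx": 0, "dy": 0, "dz": 0.5, "rx": 0, "ry": 0, "rz": 0, "gripper": -0.05},
  {"dx": 0, "dy": 0, "dz": 0.3, "rx": 0, "ry": 0, "rz": 0, "gripper": -0.05},
  {"dx": 0, "dy": 0, "dz": 0.15, "rx": 0, "ry": 0, "rz": 0, "gripper": -0.05},
  {"dx": 0, "dy": 0, "dz": 0, "rx": 0, "ry": 0, "rz": 0, "gripper": -0.05},
])

```text
clock: 19.45
position: [621.4, 204.1, 95.1]
orientation: [[0.925, -0.073, 0.372], [-0.067, -0.997, -0.029], [0.373, 0.002, -0.928]]
ft_force: [-0.9, -0.7, -0.3]
finger_gap: 44.4
```

```bash
python3 -c "
from h import *
rel('S2');ff()"
```

```text
t 19.45 TCP up 48.3 left -0.2 out 11.0 F up -0.9 left -0.8 out 0.0 gap 44.4 rot err deg [0.01 0.18 0.1 ]
F tool [-0.89  0.79 -0.04] M tool [ 0.032 -0.344  0.022]
```

Emit:
arm_command([
  {"dx": 0.04, "dy": 0, "dz": 0.06, "rx": 0, "ry": 0.02, "rz": 0.01, "gripper": -0.3},
  {"dx": 0, "dy": 0, "dz": 0, "rx": 0, "ry": 0, "rz": 0, "gripper": -1},
  {"dx": 0, "dy": 0, "dz": 0, "rx": 0, "ry": 0, "rz": 0, "gripper": -1},
  {"dx": 0, "dy": 0, "dz": 0, "rx": 0, "ry": 0, "rz": 0, "gripper": -1},
], squeeze=15)

```text
clock: 19.78
position: [622.8, 204.1, 93.3]
orientation: [[0.925, -0.074, 0.373], [-0.067, -0.997, -0.03], [0.374, 0.003, -0.927]]
ft_force: [1.3, 0.6, -2.0]
finger_gap: 27.5
```

```bash
python3 -c "
from h import *
rel('S2');ff()"
```

```text
t 19.78 TCP up 48.8 left -0.1 out 8.7 F up 0.4 left 0.7 out -2.3 gap 27.5 rot err deg [0.04 0.1  0.06]
F tool [ 0.36 -0.7   2.33] M tool [ 0.213 -0.466  0.045]
```

Gripped with no side load. Now draw it down ~1.2 mm.

Emit:
arm_command([
  {"dx": -0.05, "dy": 0, "dz": 0, "rx": 0, "ry": 0, "rz": 0, "gripper": -1},
  {"dx": -0.03, "dy": 0, "dz": 0, "rx": 0, "ry": 0, "rz": 0, "gripper": -1},
])

```text
clock: 19.95
position: [622.2, 204.4, 93.9]
orientation: [[0.924, -0.074, 0.375], [-0.068, -0.997, -0.029], [0.377, 0.001, -0.926]]
ft_force: [3.0, -1.2, -1.4]
finger_gap: 27.5
```

```bash
python3 prof.py wrist S2
```

```text
t 20.0 TCP up 48.5 left 0.2 out 9.6 F up 4.5 left -0.0 out -1.4 gap 27.4 rot err deg [-0.04 -0.06  0.02]
F tool [4.48 0.01 1.45] M tool [-0.086  0.664  0.024]
S2 -34:24.8 -33:24.5 -32:23.9 -31:22.5 -30:21.3 -29:20.4 -28:20.3 -27:20.1 -24:20.5 -20:20.4 -16:20.1 -12:20.0 16:19.4 20:19.5 24:19.4 27:19.4 28:19.4 29:19.4 30:19.1 31:19.0 32:20.0 34:22.8 35:23.3 36:23.4 37:23.3 40:23.6 44:22.6 48:22.9 52:22.6 56:22.8 59:22.6 60:22.7 61:22.8 62:22.5 63:22.4 64:22.3 65:22.5 66:22.3 67:22.3 68:22.3 69:22.3 70:22.4 71:22.3 72:21.5 73:19.8 74:10.7 75:8.2
-28 y -10.2 12.1
28 y -9.5 9.1
50 y -14.1 13.7
65 y -14.2 12.9
pics/p_20.00.png
```

Emit:
arm_command([
  {"dx": -0.07, "dy": 0, "dz": 0.02, "rx": 0, "ry": 0, "rz": 0, "gripper": -1},
  {"dx": -0.07, "dy": 0, "dz": 0.02, "rx": 0, "ry": 0, "rz": 0, "gripper": -1},
])

```text
clock: 20.17
position: [621.9, 204.6, 93.9]
orientation: [[0.922, -0.074, 0.38], [-0.069, -0.997, -0.027], [0.381, -0.001, -0.925]]
ft_force: [10.0, -2.2, 2.6]
finger_gap: 27.3
```

```bash
python3 prof.py wrist S2
```

```text
t 20.22 TCP up 48.2 left 0.4 out 9.7 F up 8.3 left -0.8 out -1.8 gap 27.7 rot err deg [-0.15 -0.34 -0.06]
F tool [8.33 0.82 1.84] M tool [-0.304  1.712 -0.078]
S2 -34:24.7 -33:24.3 -32:22.9 -31:22.4 -30:20.5 -29:20.6 -28:20.6 -27:20.1 -24:20.5 -20:20.5 -16:20.2 -12:20.0 16:19.8 20:19.5 24:19.3 27:19.4 28:19.3 29:19.2 30:19.4 31:19.7 33:22.5 34:23.1 35:23.5 36:23.5 37:23.4 40:23.1 44:23.0 48:22.9 52:22.8 56:22.8 59:22.9 60:22.4 61:22.8 62:22.5 63:22.9 64:22.7 65:22.4 66:22.7 67:22.5 68:22.2 69:22.7 70:22.6 71:22.2 72:22.2 73:18.7 74:10.8
-28 y -9.2 12.1
28 y -9.3 9.3
50 y -13.9 13.8
65 y -14.0 13.0
pics/p_20.22.png
```

Emit:
arm_command([
  {"dx": -0.1, "dy": 0.01, "dz": 0.02, "rx": 0, "ry": -0.03, "rz": 0, "gripper": -1},
  {"dx": -0.1, "dy": 0.01, "dz": 0.02, "rx": 0, "ry": -0.03, "rz": 0, "gripper": -1},
])

```text
clock: 20.38
position: [620.7, 204.6, 93.7]
orientation: [[0.922, -0.075, 0.38], [-0.071, -0.997, -0.025], [0.38, -0.004, -0.925]]
ft_force: [5.8, -1.0, 3.7]
finger_gap: 27.5
```

```bash
python3 prof.py wrist S2
```

```text
t 20.43 TCP up 46.7 left 0.2 out 10.0 F up 6.3 left -0.5 out 2.3 gap 27.1 rot err deg [-0.27 -0.27 -0.16]
F tool [ 6.29  0.47 -2.28] M tool [-0.124  1.16   0.004]
S2 -35:25.8 -34:26.0 -33:24.8 -32:23.7 -31:22.4 -30:21.8 -29:21.7 -28:21.5 -27:21.7 -24:21.7 -20:21.3 -16:21.2 -12:21.0 16:20.0 20:20.4 24:20.0 27:19.7 28:20.0 29:19.4 30:19.7 32:23.0 33:23.8 34:24.2 35:23.8 36:24.1 37:24.0 40:23.9 44:23.2 48:23.3 52:22.7 56:23.2 59:22.7 60:22.7 61:22.9 62:22.4 63:22.8 64:22.7 65:22.7 66:22.7 67:22.5 68:22.6 69:22.6 70:22.7 71:21.7 72:17.9 73:11.6
-28 y -9.2 10.0
28 y -9.4 9.2
50 y -14.2 13.7
65 y -14.2 12.8
pics/p_20.43.png
```

Centre is now −0.4 mm, which is fine because pressing drifts it up a little. Release, return above the waist, shut the fingers, and press slightly towards the red end, which stands higher.

Emit:
arm_command([
  {"dx": 0, "dy": 0, "dz": 0, "rx": 0, "ry": 0, "rz": 0, "gripper": -0.1},
  {"dx": 0, "dy": 0, "dz": 0, "rx": 0, "ry": 0, "rz": 0, "gripper": -0.05},
  {"dx": 0, "dy": 0, "dz": -0.4, "rx": -0.04, "ry": -0.04, "rz": -0.02, "gripper": -0.05},
  {"dx": 0, "dy": 0, "dz": -0.6, "rx": 0, "ry": 0, "rz": 0, "gripper": -0.05},
  {"dx": 0, "dy": 0, "dz": -0.5, "rx": 0, "ry": 0, "rz": 0, "gripper": -0.5},
  {"dx": -0.4, "dy": 0, "dz": 0, "rx": 0, "ry": 0, "rz": 0, "gripper": -1},
  {"dx": -0.5, "dy": 0, "dz": 0, "rx": 0, "ry": 0, "rz": 0, "gripper": -1},
  {"dx": -0.5, "dy": 0, "dz": 0, "rx": 0, "ry": 0, "rz": 0, "gripper": -1},
  {"dx": -0.4, "dy": 0, "dz": 0, "rx": 0, "ry": 0, "rz": 0, "gripper": -1},
  {"dx": -0.1, "dy": 0, "dz": 0, "rx": 0, "ry": 0, "rz": 0, "gripper": -1},
  {"dx": 0, "dy": 0, "dz": 0, "rx": 0, "ry": 0, "rz": 0, "gripper": -1},
], squeeze=20)

```text
clock: 21.35
position: [555.6, 208.5, 108.8]
orientation: [[0.926, -0.075, 0.371], [-0.068, -0.997, -0.03], [0.372, 0.002, -0.928]]
ft_force: [-0.6, -0.2, 0.2]
finger_gap: 2.2
```

```bash
python3 prof.py wrist S2;python3 -c "
from h import *
stn('S2',(0,0,0),31,up=-1.5)"
```

```text
t 21.4 TCP up -7.5 left -0.7 out 48.4 F up -0.7 left 0.0 out -0.9 gap 0.5 rot err deg [0.04 0.21 0.  ]
F tool [-0.7  -0.02  0.86] M tool [ 0.026 -0.317 -0.004]
S2 -62:26.4 -61:27.8 -60:27.5 -59:27.4 -56:27.1 -52:26.4 -48:27.2 -44:27.0 -40:26.9 -37:26.2 -36:26.6 -35:27.2 -34:26.1 -33:25.0 -32:22.5 -31:22.3 -30:22.4 -29:22.4 -28:22.5 -27:22.4 -24:22.3 -20:21.2 -16:21.6 -12:22.1 -8:21.1 -4:21.4 0:21.3 4:20.9 8:21.0 12:20.7 16:20.5 20:19.7 24:20.4 27:20.1 28:20.1 29:20.3 30:19.7 31:20.3 32:22.7 33:24.0 34:24.4 35:24.5 36:24.5 37:23.7 40:24.4 44:23.6 48:23.8 52:23.3 56:23.1 59:23.4 60:22.9 61:23.1 62:23.4 63:22.7 64:22.7 65:22.7 66:22.8 67:22.5 68:22.3 69:22.7 70:22.9 71:22.4 72:17.4
-28 y -2.2 -0.0
28 y -9.4 9.3
-45 y -2.2 -0.0
50 y -14.3 13.2
65 y -14.1 12.9
pics/p_21.40.png
turn first: units [0.01 0.04 0.  ] then shift in NEW axes units [ 0.241 -0.03   0.697]  shift in OLD axes [ 0.244 -0.03   0.696]
```

Emit:
arm_command([
  {"dx": 0.02, "dy": -0.03, "dz": 0.2, "rx": 0, "ry": 0.04, "rz": 0, "gripper": -1},
  {"dx": 0, "dy": 0, "dz": 0.2, "rx": 0, "ry": 0, "rz": 0, "gripper": -1},
  {"dx": 0, "dy": 0, "dz": 0.2, "rx": 0, "ry": 0, "rz": 0, "gripper": -1},
  {"dx": 0, "dy": 0, "dz": 0.05, "rx": 0, "ry": 0, "rz": 0, "gripper": -1},
  {"dx": 0, "dy": 0, "dz": 0, "rx": 0, "ry": 0, "rz": 0, "gripper": -1},
])

```text
clock: 21.82
position: [564.8, 208.9, 92.6]
orientation: [[0.923, -0.075, 0.376], [-0.069, -0.997, -0.03], [0.377, 0.002, -0.926]]
ft_force: [-9.6, 0.8, 13.9]
finger_gap: 0.5
```

```bash
python3 -c "
from h import *
rel('S2');ff()"
```

```text
t 21.82 TCP up -5.4 left 0.3 out 30.0 F up -3.7 left 0.0 out 16.5 gap 0.5 rot err deg [ 0.03 -0.1  -0.05]
F tool [ -3.68  -0.02 -16.53] M tool [ 0.036 -1.351  0.021]
```

Emit:
arm_command([
  {"dx": -0.04, "dy": 0.01, "dz": 0.05, "rx": 0, "ry": 0, "rz": 0, "gripper": -1},
  {"dx": -0.04, "dy": 0.01, "dz": 0.05, "rx": 0, "ry": 0, "rz": 0, "gripper": -1},
  {"dx": -0.04, "dy": 0.01, "dz": 0.05, "rx": 0, "ry": 0, "rz": 0, "gripper": -1},
])

```text
clock: 22.07
position: [565.1, 209.3, 89.5]
orientation: [[0.922, -0.075, 0.379], [-0.07, -0.997, -0.028], [0.38, -0.001, -0.925]]
ft_force: [-7.5, -2.1, 16.2]
finger_gap: 0.9
```

```bash
python3 prof.py wrist S2
```

```text
t 22.12 TCP up -6.4 left 0.7 out 26.9 F up -0.2 left -0.1 out 10.1 gap 0.3 rot err deg [-0.08 -0.24 -0.1 ]
F tool [ -0.19   0.08 -10.06] M tool [-0.186 -0.128 -0.001]
S2 4:26.7 8:18.6 12:18.5 16:19.2 20:19.2 24:18.8 27:19.2 28:19.3 29:19.6 30:19.9 31:22.9 32:23.8 33:23.6 34:23.6 35:24.0 36:23.9 37:23.9 40:24.3 44:23.4 48:23.4 52:24.4 56:24.1 59:24.4 60:24.3 61:24.6 62:24.3 63:24.6 64:24.2 65:24.9 66:24.3 67:24.4 68:24.7 69:24.7 70:23.7 71:19.9 72:18.6
28 y -9.8 10.0
50 y -13.2 13.2
65 y -13.6 13.6
pics/p_22.12.png
```

The green end is now the higher one and the centre is −1.4 mm. I'll press nearer the upper clip with a small up-board component, since the gauge follows along-board motion while it is sinking.

Emit:
arm_command([
  {"dx": 0, "dy": 0, "dz": -0.2, "rx": 0, "ry": -0.04, "rz": -0.02, "gripper": -1},
  {"dx": 0.25, "dy": 0.02, "dz": -0.03, "rx": 0, "ry": 0, "rz": 0, "gripper": -1},
  {"dx": 0.25, "dy": 0, "dz": 0, "rx": 0, "ry": 0, "rz": 0, "gripper": -1},
  {"dx": 0, "dy": 0, "dz": 0, "rx": 0, "ry": 0, "rz": 0, "gripper": -1},
])

```text
clock: 22.45
position: [575.9, 208.0, 100.3]
orientation: [[0.924, -0.073, 0.375], [-0.068, -0.997, -0.028], [0.376, 0.0, -0.927]]
ft_force: [-0.2, -0.7, 1.2]
finger_gap: 0.4
```

```bash
python3 prof.py wrist S2
```

```text
t 22.5 TCP up 7.4 left 0.1 out 32.8 F up -0.4 left -0.3 out 0.3 gap 0.4 rot err deg [-0.06  0.02  0.02]
F tool [-0.44  0.26 -0.28] M tool [ 0.062 -0.364  0.036]
S2 16:18.7 20:19.3 24:19.4 27:19.2 28:19.1 29:19.5 31:23.0 32:23.4 33:23.6 34:23.4 35:23.8 36:23.8 37:24.1 40:23.9 44:23.7 48:24.0 52:24.4 56:23.9 59:24.4 60:24.6 61:24.5 62:24.6 63:24.6 64:24.3 65:25.1 66:24.8 67:24.7 68:24.8 69:24.8 70:23.3 71:20.0 72:14.2 73:2.6
28 y -9.3 9.9
50 y -13.7 13.4
65 y -14.2 13.2
pics/p_22.50.png
```

Emit:
arm_command([
  {"dx": 0, "dy": 0, "dz": 0.1, "rx": 0, "ry": 0, "rz": 0, "gripper": -1},
  {"dx": 0, "dy": 0, "dz": 0.1, "rx": 0, "ry": 0, "rz": 0, "gripper": -1},
  {"dx": 0.05, "dy": 0, "dz": 0.05, "rx": 0, "ry": 0, "rz": 0, "gripper": -1},
  {"dx": 0.05, "dy": 0, "dz": 0.05, "rx": 0, "ry": 0, "rz": 0, "gripper": -1},
])

```text
clock: 22.83
position: [580.5, 207.2, 93.0]
orientation: [[0.925, -0.074, 0.374], [-0.069, -0.997, -0.028], [0.375, 0.001, -0.927]]
ft_force: [-3.8, 0.3, 5.2]
finger_gap: 0.5
```

```bash
python3 prof.py wrist S2
```

```text
t 22.88 TCP up 9.6 left -0.1 out 24.2 F up -0.4 left -1.4 out 1.6 gap 0.4 rot err deg [-0.05  0.06 -0.01]
F tool [-0.41  1.45 -1.65] M tool [ 0.052 -0.356  0.027]
S2 -61:22.7 -60:23.6 -59:23.6 20:26.9 24:14.6 27:14.4 28:14.3 29:13.9 30:14.0 31:14.0 32:16.5 33:17.3 34:17.7 35:17.7 36:18.1 37:17.7 40:16.8 44:16.9 48:16.7 52:16.0 56:16.7 59:16.0 60:15.7 61:15.9 62:15.6 63:15.3 64:15.5 65:15.4 66:15.3 67:15.5 68:15.2 69:15.0 70:15.0 71:15.0 72:10.4 73:10.2
28 y -9.6 9.2
50 y -13.4 12.9
65 y -14.1 13.4
pics/p_22.88.png
```

The upper clip has snapped (waist top 14 mm out there and the push fell to ~0) and the centre is −0.3 mm. Now press over the lower clip.

Emit:
arm_command([
  {"dx": 0, "dy": 0, "dz": -0.35, "rx": 0, "ry": 0, "rz": 0, "gripper": -1},
  {"dx": -0.3, "dy": 0, "dz": -0.05, "rx": 0, "ry": 0, "rz": 0, "gripper": -1},
  {"dx": -0.35, "dy": 0, "dz": 0, "rx": 0, "ry": 0, "rz": 0, "gripper": -1},
  {"dx": -0.05, "dy": 0, "dz": 0, "rx": 0, "ry": 0, "rz": 0, "gripper": -1},
  {"dx": 0, "dy": 0, "dz": 0, "rx": 0, "ry": 0, "rz": 0, "gripper": -1},
])

```text
clock: 23.3
position: [557.9, 208.4, 94.9]
orientation: [[0.925, -0.074, 0.373], [-0.068, -0.997, -0.029], [0.374, 0.002, -0.928]]
ft_force: [-0.3, -0.3, -0.1]
finger_gap: 0.8
```

```bash
python3 prof.py wrist S2
```

```text
t 23.35 TCP up -10.8 left -0.7 out 34.6 F up 0.4 left -0.9 out -0.1 gap 0.3 rot err deg [0.01 0.14 0.01]
F tool [0.41 0.94 0.09] M tool [ 0.03  -0.381  0.038]
S2 -4:15.5 0:31.1 4:15.3 8:14.4 12:14.2 16:13.9 20:13.8 24:13.5 27:12.8 28:13.6 29:12.8 30:12.9 31:12.9 32:13.0 33:16.1 34:16.8 35:16.3 36:16.8 37:16.9 40:16.7 44:15.2 48:14.8 52:15.4 56:14.6 59:14.5 60:14.0 61:13.6 62:14.4 63:13.9 64:13.9 65:13.7 66:13.4 67:13.4 68:13.9 69:13.4 70:13.3 71:13.2 72:11.9 73:8.2
28 y -9.8 9.7
50 y -13.7 12.8
65 y -13.5 13.3
pics/p_23.35.png
```

Emit:
arm_command([
  {"dx": 0.04, "dy": -0.02, "dz": 0.1, "rx": 0, "ry": 0.02, "rz": 0, "gripper": -1},
  {"dx": 0, "dy": 0, "dz": 0.1, "rx": 0, "ry": 0, "rz": 0, "gripper": -1},
  {"dx": 0, "dy": 0, "dz": 0.08, "rx": 0, "ry": 0, "rz": 0, "gripper": -1},
  {"dx": -0.01, "dy": 0, "dz": 0.05, "rx": 0, "ry": 0, "rz": 0, "gripper": -1},
])

```text
clock: 23.68
position: [562.5, 209.0, 87.1]
orientation: [[0.924, -0.074, 0.375], [-0.068, -0.997, -0.029], [0.376, 0.001, -0.926]]
ft_force: [-0.7, -0.1, 2.0]
finger_gap: 0.6
```

```bash
python3 prof.py wrist S2
```

```text
t 23.73 TCP up -9.7 left 0.3 out 25.6 F up 0.3 left 1.8 out 2.2 gap 0.4 rot err deg [-0.02 -0.03  0.03]
F tool [ 0.25 -1.77 -2.21] M tool [ 0.045 -0.229  0.01 ]
S2 0:27.9 4:15.2 8:14.5 12:14.2 16:14.2 20:14.1 24:13.9 27:13.2 28:12.9 29:13.0 30:12.6 31:13.0 32:12.9 33:16.0 34:16.4 35:16.9 36:16.4 37:16.8 40:16.6 44:15.2 48:15.0 52:14.9 56:14.4 59:14.3 60:13.9 61:14.0 62:14.0 63:13.6 64:13.5 65:13.5 66:13.4 67:13.6 68:13.3 69:13.2 70:13.2 71:13.2 72:10.3 73:8.0
28 y -9.6 9.7
50 y -13.3 13.3
65 y -14.0 13.1
pics/p_23.73.png
```

Just touching. Press on in small rows.

Emit:
arm_command([
  {"dx": -0.02, "dy": 0.01, "dz": 0.05, "rx": 0, "ry": 0, "rz": 0, "gripper": -1},
  {"dx": -0.02, "dy": 0.01, "dz": 0.05, "rx": 0, "ry": 0, "rz": 0, "gripper": -1},
])

```text
clock: 23.9
position: [562.8, 208.8, 84.3]
orientation: [[0.924, -0.074, 0.376], [-0.068, -0.997, -0.028], [0.377, 0.001, -0.926]]
ft_force: [-2.8, -0.1, 3.9]
finger_gap: 0.3
```

```bash
python3 prof.py wrist S2
```

```text
t 23.95 TCP up -10.5 left 0.1 out 22.9 F up -0.3 left 1.0 out 0.7 gap 0.3 rot err deg [-0.05 -0.04  0.03]
F tool [-0.28 -0.96 -0.71] M tool [ 0.053 -0.298 -0.003]
S2 0:26.5 4:14.0 8:13.8 12:13.5 16:13.6 20:13.8 24:13.3 27:13.0 28:13.1 29:13.4 30:12.8 31:13.4 32:16.2 33:17.4 34:17.1 35:17.1 36:17.2 37:17.0 40:17.1 44:16.7 48:16.8 52:16.2 56:15.9 59:15.9 60:16.3 61:16.1 62:16.2 63:15.9 64:16.2 65:16.2 66:16.2 67:16.0 68:16.0 69:16.0 70:15.9 71:15.2 72:10.6 73:11.6
28 y -9.6 9.4
50 y -14.0 12.9
65 y -13.7 13.3
pics/p_23.95.png
```

The lower clip has snapped too (push ~0, waist top ~13.5 mm out, centre −0.2 mm). Now seat it home with a centred press until the force rises.

Emit:
arm_command([
  {"dx": 0, "dy": 0, "dz": -0.15, "rx": 0, "ry": 0, "rz": 0, "gripper": -1},
  {"dx": 0.2, "dy": 0, "dz": 0, "rx": 0, "ry": 0, "rz": 0, "gripper": -1},
  {"dx": 0.2, "dy": 0, "dz": 0, "rx": 0, "ry": 0, "rz": 0, "gripper": -1},
  {"dx": 0, "dy": 0, "dz": 0, "rx": 0, "ry": 0, "rz": 0, "gripper": -1},
  {"dx": 0, "dy": 0, "dz": 0.1, "rx": 0, "ry": 0, "rz": 0, "gripper": -1},
  {"dx": 0, "dy": 0, "dz": 0.1, "rx": 0, "ry": 0, "rz": 0, "gripper": -1},
  {"dx": 0, "dy": 0, "dz": 0.05, "rx": 0, "ry": 0, "rz": 0, "gripper": -1},
])

```text
clock: 24.53
position: [574.5, 207.4, 86.2]
orientation: [[0.924, -0.075, 0.376], [-0.069, -0.997, -0.029], [0.377, 0.001, -0.926]]
ft_force: [0.4, 0.6, -0.1]
finger_gap: 0.5
```

```bash
python3 prof.py wrist S2
```

```text
t 24.58 TCP up 1.1 left -0.5 out 20.2 F up 0.5 left 0.1 out -0.7 gap 0.5 rot err deg [-0.02 -0.05 -0.03]
F tool [ 0.5  -0.09  0.68] M tool [ 0.012 -0.407  0.005]
S2 12:26.8 16:9.8 20:9.0 24:9.8 27:9.6 28:10.2 29:9.5 30:10.3 31:13.3 32:13.0 33:14.2 34:14.2 35:14.0 36:13.9 37:14.2 40:13.9 44:13.6 48:13.6 52:13.4 56:13.6 59:13.7 60:13.8 61:13.5 62:13.3 63:13.7 64:13.7 65:13.5 66:13.9 67:14.3 68:13.9 69:13.4 70:13.2 71:9.2 72:8.3
28 y -9.9 9.6
50 y -13.5 13.1
65 y -14.0 12.8
pics/p_24.58.png
```

The clips drew it in by themselves: waist top 9.8 mm out and level. A gentle final press will confirm it is home.

Emit:
arm_command([
  {"dx": 0, "dy": 0, "dz": 0.05, "rx": 0, "ry": 0, "rz": 0, "gripper": -1},
  {"dx": 0, "dy": 0, "dz": 0.04, "rx": 0, "ry": 0, "rz": 0, "gripper": -1},
])

```text
clock: 24.75
position: [575.3, 207.4, 84.1]
orientation: [[0.924, -0.075, 0.376], [-0.069, -0.997, -0.029], [0.377, 0.001, -0.926]]
ft_force: [-24.1, -3.1, 42.5]
finger_gap: 0.3
```

```bash
python3 prof.py wrist S2
```

```text
t 24.8 TCP up 1.2 left -0.3 out 18.3 F up -4.7 left -2.4 out 28.5 gap 0.3 rot err deg [-0.03 -0.07 -0.03]
F tool [ -4.65   2.42 -28.46] M tool [-0.715 -1.324  0.063]
S2 12:23.9 16:9.5 20:10.1 24:9.5 27:9.5 28:9.4 29:9.3 30:9.8 31:12.4 32:13.6 33:14.1 34:13.5 35:13.5 36:13.8 37:13.3 40:14.0 44:13.5 48:12.7 52:13.4 56:13.1 59:12.8 60:13.3 61:13.3 62:13.3 63:13.4 64:13.7 65:13.5 66:13.0 67:13.4 68:13.1 69:13.5 70:12.4 71:8.5 72:8.4
28 y -9.7 9.6
50 y -14.0 13.0
65 y -13.7 13.5
pics/p_24.80.png
```

Hard stop reached at tip ≈10 mm out, so the gauge is home. Backing off and going for the driver.

Emit:
arm_command([
  {"dx": 0, "dy": 0, "dz": -0.3, "rx": 0, "ry": 0, "rz": 0, "gripper": -1},
  {"dx": 0, "dy": 0, "dz": -0.8, "rx": 0, "ry": 0, "rz": 0, "gripper": -1},
  {"dx": 0, "dy": 0, "dz": -1, "rx": 0, "ry": 0, "rz": 0, "gripper": -1},
  {"dx": 0, "dy": 0, "dz": -1, "rx": 0, "ry": 0, "rz": 0, "gripper": -1},
  {"dx": -0.5, "dy": 0.5, "dz": -1, "rx": 0, "ry": 0, "rz": 0, "gripper": -1},
  {"dx": -0.5, "dy": 0.5, "dz": -0.5, "rx": 0, "ry": 0, "rz": 0, "gripper": -1},
  {"dx": 0, "dy": 0, "dz": 0, "rx": 0, "ry": 0, "rz": 0, "gripper": -1},
])

```text
clock: 25.38
position: [503.4, 187.0, 184.0]
orientation: [[0.925, -0.073, 0.373], [-0.067, -0.997, -0.031], [0.374, 0.003, -0.927]]
ft_force: [0.5, 0.5, -0.0]
finger_gap: 0.6
```

```bash
python3 prof.py wrist S2; python3 -c "
from h import *
go(np.array([511.1,-367.4,110]),Rdown(np.radians(-21.05)))"; ls -t pics | head -1
```

```text
t 25.43 TCP up -25.3 left -25.0 out 136.6 F up 0.4 left 0.8 out 0.3 gap 0.6 rot err deg [0.04 0.04 0.11]
F tool [ 0.44 -0.78 -0.32] M tool [ 0.08  -0.32  -0.028]
S2 -65:7.6 -64:9.0 -62:12.5 -61:13.7 -60:13.8 -59:13.3 -56:13.7 -52:13.5 -48:13.3 -44:13.7 -40:13.7 -37:13.6 -36:13.6 -35:13.3 -34:12.6 -33:11.7 -32:10.0 -31:9.5 -30:10.2 -29:9.6 -28:9.4 -27:9.5 -24:9.4 -20:9.6 -16:9.3 -12:9.6 -8:9.8 -4:10.1 0:9.1 4:9.9 8:9.6 12:10.0 16:9.4 20:9.0 24:9.7 27:9.9 28:9.9 29:10.0 30:10.0 31:12.8 32:13.6 33:14.1 34:14.2 35:13.8 36:14.2 37:14.3 40:13.3 44:13.8 48:13.3 52:13.5 56:13.6 59:12.9 60:13.9 61:13.9 62:13.4 63:13.9 64:13.3 65:13.6 66:13.2 67:13.8 68:13.1 69:13.6 70:13.5 71:12.8 72:9.0
-28 y -8.9 9.3
28 y -9.6 8.7
-45 y -13.0 13.0
50 y -13.9 13.2
65 y -14.0 12.4
pics/p_25.43.png
turn first: units [-0.51 -3.65  2.78] then shift in NEW axes units [ 8.224 20.642  2.958]  shift in OLD axes [ 0.611 22.131  3.505]
p_25.43.png
```

The gauge is level and home over its whole length (waist top 9.4–10.0 mm out everywhere). Now to the driver.

Emit:
arm_command([
  {"dx": 0, "dy": 0.6, "dz": 0, "rx": 0, "ry": 0, "rz": 0, "gripper": 0.2},
  {"dx": 0, "dy": 1, "dz": 0, "rx": 0, "ry": 0, "rz": 0, "gripper": 0.2},
  {"dx": 0, "dy": 1, "dz": 0, "rx": 0, "ry": 0, "rz": 0, "gripper": 0.2},
  {"dx": 0, "dy": 1, "dz": 0, "rx": 0, "ry": 0, "rz": 0, "gripper": 0.2},
  {"dx": 0, "dy": 1, "dz": 0, "rx": 0, "ry": 0, "rz": 0, "gripper": 0.2},
  {"dx": 0, "dy": 1, "dz": 0, "rx": 0, "ry": 0, "rz": 0, "gripper": 0.2},
  {"dx": 0, "dy": 1, "dz": 0, "rx": 0, "ry": 0, "rz": 0, "gripper": 0.2},
  {"dx": 0, "dy": 1, "dz": 0, "rx": 0, "ry": 0, "rz": 0, "gripper": 0.2},
  {"dx": 0, "dy": 1, "dz": 0, "rx": 0, "ry": 0, "rz": 0, "gripper": 0.2},
  {"dx": 0, "dy": 1, "dz": 0, "rx": 0, "ry": 0, "rz": 0, "gripper": 0.2},
  {"dx": 0, "dy": 1, "dz": 0, "rx": 0, "ry": 0, "rz": 0, "gripper": 0.2},
  {"dx": 0, "dy": 1, "dz": 0, "rx": 0, "ry": 0, "rz": 0, "gripper": 0.2},
  {"dx": 0, "dy": 1, "dz": 0, "rx": 0, "ry": 0, "rz": 0, "gripper": 0.2},
  {"dx": 0, "dy": 1, "dz": 0, "rx": -0.1, "ry": -0.73, "rz": 0.55, "gripper": 0.2},
  {"dx": 0, "dy": 1, "dz": 0, "rx": -0.1, "ry": -0.73, "rz": 0.55, "gripper": 0.2},
  {"dx": 0, "dy": 1, "dz": 0, "rx": -0.1, "ry": -0.73, "rz": 0.55, "gripper": 0.2},
  {"dx": 0, "dy": 1, "dz": 0, "rx": -0.1, "ry": -0.73, "rz": 0.55, "gripper": 0.2},
  {"dx": 0, "dy": 1, "dz": 0, "rx": -0.1, "ry": -0.73, "rz": 0.55, "gripper": 0.2},
  {"dx": 0, "dy": 1, "dz": 0, "rx": 0, "ry": 0, "rz": 0, "gripper": 0.2},
  {"dx": 0, "dy": 0.4, "dz": 0, "rx": 0, "ry": 0, "rz": 0, "gripper": 0.2},
])

```text
clock: 27.1
position: [454.6, -299.1, 180.5]
orientation: [[0.934, -0.357, -0.014], [-0.357, -0.934, -0.003], [-0.012, 0.008, -1.0]]
ft_force: [-0.7, -0.2, -0.2]
finger_gap: 56.4
```

```bash
python3 -c "
from h import *
stt(); go(np.array([511.1,-367.4,110]),Rdown(np.radians(-21.05)))"
```

```text
t 27.1 pos [ 454.6 -299.1  180.5] F [-0.7 -0.2 -0.2] gap 56.4
turn first: units [0.07 0.11 0.03] then shift in NEW axes units [3.09  1.736 2.822]  shift in OLD axes [3.118 1.723 2.799]
```

Emit:
arm_command([
  {"dx": 0.6, "dy": 0.34, "dz": 0, "rx": 0.07, "ry": 0.11, "rz": 0.03, "gripper": 0.2},
  {"dx": 0.6, "dy": 0.34, "dz": 0.5, "rx": 0, "ry": 0, "rz": 0, "gripper": 0.2},
  {"dx": 0.6, "dy": 0.34, "dz": 0.6, "rx": 0, "ry": 0, "rz": 0, "gripper": 0.2},
  {"dx": 0.6, "dy": 0.34, "dz": 0.6, "rx": 0, "ry": 0, "rz": 0, "gripper": 0.2},
  {"dx": 0.5, "dy": 0.3, "dz": 0.6, "rx": 0, "ry": 0, "rz": 0, "gripper": 0.2},
  {"dx": 0.1, "dy": 0, "dz": 0.3, "rx": 0, "ry": 0, "rz": 0, "gripper": 0.2},
  {"dx": 0, "dy": 0, "dz": 0, "rx": 0, "ry": 0, "rz": 0, "gripper": 0.2},
  {"dx": 0, "dy": 0, "dz": 0, "rx": 0, "ry": 0, "rz": 0, "gripper": 0.2},
])

```text
clock: 27.77
position: [512.2, -370.7, 108.1]
orientation: [[0.933, -0.36, -0.004], [-0.36, -0.933, -0.005], [-0.002, 0.006, -1.0]]
ft_force: [-0.2, 0.3, 0.3]
finger_gap: 56.6
```

```bash
python3 - <<'E'
from h import *
c=cam('wrist'); cv2.imwrite('pics/w20.png',c['color'])
stt(); go(np.array([511.1,-367.4,19]),Rdown(np.radians(-21.05)))
E
```

```text
t 27.82 pos [ 512.2 -370.3  108.2] F [1.2 0.1 0.6] gap 56.5
turn first: units [ 0.06  0.02 -0.01] then shift in NEW axes units [-0.083 -0.093  3.57 ]  shift in OLD axes [-0.077 -0.114  3.57 ]
```

View pics/w20.png

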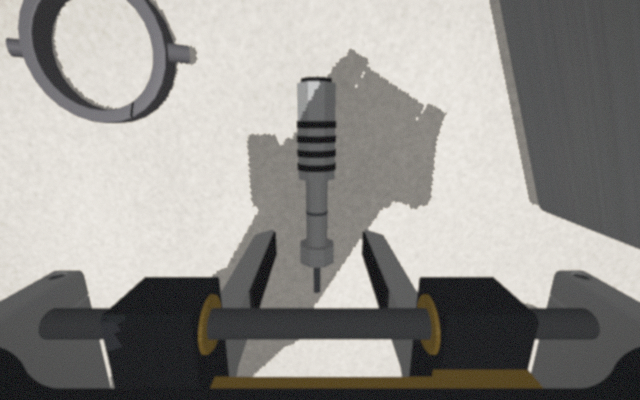

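The driver is lined up between the jaws: waist ~(316,210), handle up. Refit from here.

```bash
python3 - <<'E'
from fit import *
c=load('wrist')
b=(290,72,345,270); m,d,cs=tool(c,*b,12)
X=cloud(c)[b[1]:b[3],b[0]:b[2]].reshape(-1,3); X=X[np.isfinite(X[:,0])]
s=(X[:,:2]-m)@d; w=(X[:,:2]-m)@np.array([-d[1],d[0]]); k=(abs(w)<3)&(X[:,2]>10)
print(' '.join('%d:%.0f'%(q,np.median(X[k&(s>=q)&(s<q+1),2])) for q in range(-110,85) if (k&(s>=q)&(s<q+1)).sum()>1 and (-99<q<-70 or -18<q<-5 or q>60)))
for o in (-44,-43,-45): print(o,m+d*o)
E
```

```text
floor 21.896294898705982
m [ 551.8 -383.9] yaw -21.13
-94:31 -93:31 -92:31 -91:31 -90:31 -89:31 -88:32 -87:31 -86:31 -85:31 -84:31 -83:31 -82:31 -81:31 -80:31 -79:31 -78:31 -77:30 -76:28 -75:25 -74:24 -73:25 -72:24 -71:25 -17:26 -16:25 -15:25 -14:25 -12:31 -11:32 -10:31 -9:31 -8:31 -7:31 -6:31 61:31 62:31 63:31 64:31 65:31 66:31 67:31 68:28 69:28 70:28 71:28
-44 [ 510.80460576 -368.05892869]
-43 [ 511.73737991 -368.41939003]
-45 [ 509.8718316  -367.69846735]
```

Emit:
arm_command([
  {"dx": -0.08, "dy": -0.06, "dz": 0.2, "rx": 0.06, "ry": 0.02, "rz": 0, "gripper": 0.2},
  {"dx": 0, "dy": 0, "dz": 0.6, "rx": 0, "ry": 0, "rz": 0, "gripper": 0.2},
  {"dx": 0, "dy": 0, "dz": 0.7, "rx": 0, "ry": 0, "rz": 0, "gripper": 0.2},
  {"dx": 0, "dy": 0, "dz": 0.6, "rx": 0, "ry": 0, "rz": 0, "gripper": 0.2},
  {"dx": 0, "dy": 0, "dz": 0.4, "rx": 0, "ry": 0, "rz": 0, "gripper": 0.2},
  {"dx": 0, "dy": 0, "dz": 0.2, "rx": 0, "ry": 0, "rz": 0, "gripper": 0.2},
  {"dx": 0, "dy": 0, "dz": 0, "rx": 0, "ry": 0, "rz": 0, "gripper": 0.2},
])

```text
clock: 28.4
position: [512.6, -364.3, 43.5]
orientation: [[0.934, -0.357, 0.01], [-0.357, -0.934, 0.0], [0.01, -0.004, -1.0]]
ft_force: [-0.2, 0.0, 0.2]
finger_gap: 56.1
```

```bash
python3 -c "
from h import *
stt(); go(np.array([510.7,-368.0,19]),Rdown(np.radians(-21.1)))"
```

```text
t 28.4 pos [ 512.6 -364.3   43.5] F [-0.2  0.   0.2] gap 56.1
turn first: units [-0.04 -0.09  0.03] then shift in NEW axes units [-0.016  0.164  0.979]  shift in OLD axes [-0.026  0.168  0.978]
```

Emit:
arm_command([
  {"dx": -0.02, "dy": 0.16, "dz": 0.2, "rx": -0.04, "ry": -0.09, "rz": 0.03, "gripper": 0.2},
  {"dx": 0, "dy": 0, "dz": 0.3, "rx": 0, "ry": 0, "rz": 0, "gripper": 0.2},
  {"dx": 0, "dy": 0, "dz": 0.25, "rx": 0, "ry": 0, "rz": 0, "gripper": 0.2},
  {"dx": 0, "dy": 0, "dz": 0.1, "rx": 0, "ry": 0, "rz": 0, "gripper": 0.2},
  {"dx": 0, "dy": 0, "dz": 0, "rx": 0, "ry": 0, "rz": 0, "gripper": 0.2},
])

```text
clock: 28.82
position: [511.6, -368.6, 22.5]
orientation: [[0.933, -0.36, 0.002], [-0.36, -0.933, -0.001], [0.002, 0.001, -1.0]]
ft_force: [0.3, 0.3, -0.7]
finger_gap: 56.5
```

```bash
python3 -c "
from h import *
stt(); go(np.array([510.7,-368.0,19]),Rdown(np.radians(-21.1)))"
```

```text
t 28.82 pos [ 511.6 -368.6   22.5] F [ 0.3  0.3 -0.7] gap 56.5
turn first: units [ 0.01 -0.02  0.  ] then shift in NEW axes units [-0.043 -0.011  0.14 ]  shift in OLD axes [-0.044 -0.011  0.14 ]
```

Emit:
arm_command([
  {"dx": -0.05, "dy": -0.01, "dz": 0.1, "rx": 0, "ry": -0.02, "rz": 0, "gripper": 0.2},
  {"dx": 0, "dy": 0, "dz": 0.06, "rx": 0, "ry": 0, "rz": 0, "gripper": 0.2},
  {"dx": 0, "dy": 0, "dz": 0, "rx": 0, "ry": 0, "rz": 0, "gripper": -0.2},
  {"dx": 0, "dy": 0, "dz": 0, "rx": 0, "ry": 0, "rz": 0, "gripper": -1},
  {"dx": 0, "dy": 0, "dz": 0, "rx": 0, "ry": 0, "rz": 0, "gripper": -1},
  {"dx": 0, "dy": 0, "dz": 0, "rx": 0, "ry": 0, "rz": 0, "gripper": -1},
  {"dx": 0, "dy": 0, "dz": 0, "rx": 0, "ry": 0, "rz": 0, "gripper": -1},
  {"dx": 0, "dy": 0, "dz": 0, "rx": 0, "ry": 0, "rz": 0, "gripper": -1},
], squeeze=60)

```text
clock: 29.48
position: [510.7, -368.3, 18.7]
orientation: [[0.933, -0.36, 0.001], [-0.36, -0.933, -0.001], [0.001, 0.001, -1.0]]
ft_force: [-0.5, -1.7, -0.5]
finger_gap: 19.6
```

```bash
python3 -c "
from h import *
stt(); go(np.array([510.7,-368.0,19]),Rdown(np.radians(-21.1)))"
```

```text
t 29.48 pos [ 510.7 -368.3   18.7] F [-0.5 -1.7 -0.5] gap 19.6
turn first: units [ 0.01 -0.01  0.  ] then shift in NEW axes units [-0.003 -0.011 -0.011]  shift in OLD axes [-0.003 -0.011 -0.011]
```

Emit:
arm_command([
  {"dx": 0, "dy": 0, "dz": -0.3, "rx": 0, "ry": 0, "rz": 0, "gripper": -1},
  {"dx": 0, "dy": 0, "dz": -0.7, "rx": 0, "ry": 0, "rz": 0, "gripper": -1},
  {"dx": 0, "dy": 0, "dz": -1, "rx": 0, "ry": 0, "rz": 0, "gripper": -1},
  {"dx": 0, "dy": 0, "dz": -1, "rx": 0, "ry": 0, "rz": 0, "gripper": -1},
  {"dx": 0, "dy": 0, "dz": -1, "rx": 0, "ry": 0, "rz": 0, "gripper": -1},
  {"dx": 0, "dy": 0, "dz": -1, "rx": 0, "ry": 0, "rz": 0, "gripper": -1},
  {"dx": 0, "dy": 0, "dz": -1, "rx": 0, "ry": 0, "rz": -0.5, "gripper": -1},
  {"dx": 0, "dy": 0, "dz": -0.6, "rx": 0, "ry": 0, "rz": -0.6, "gripper": -1},
  {"dx": 0, "dy": 0, "dz": 0, "rx": 0, "ry": 0, "rz": -0.6, "gripper": -1},
  {"dx": 0, "dy": 0, "dz": 0, "rx": 0, "ry": 0, "rz": -0.6, "gripper": -1},
  {"dx": 0, "dy": 0, "dz": 0, "rx": 0, "ry": 0, "rz": -0.4, "gripper": -1},
  {"dx": 0, "dy": 0, "dz": 0, "rx": 0, "ry": 0, "rz": 0, "gripper": -1},
])

```text
clock: 30.48
position: [508.0, -368.0, 197.0]
orientation: [[0.997, -0.075, -0.001], [-0.075, -0.997, -0.001], [-0.001, 0.001, -1.0]]
ft_force: [0.7, -1.1, -1.7]
finger_gap: 18.9
```

```bash
python3 - <<'E'
from h import *
c=cam('wrist'); cv2.imwrite('pics/w21.png',c['color'])
stt(); rel('S0'); stn('S0',(0,0,3),60)
E
```

```text
t 30.53 pos [ 508.  -368.1  197. ] F [-0.1 -1.2 -1. ] gap 18.7
t 30.53 TCP up 21.2 left -419.3 out 131.1 F up -0.3 left -1.2 out -0.9 gap 18.7 rot err deg [-1.000e-02  2.212e+01 -2.100e-01]
turn first: units [-0.    3.69 -0.03] then shift in NEW axes units [ -0.848 -16.773   2.724]  shift in OLD axes [  0.182 -16.771   2.857]
```

View pics/w21.png

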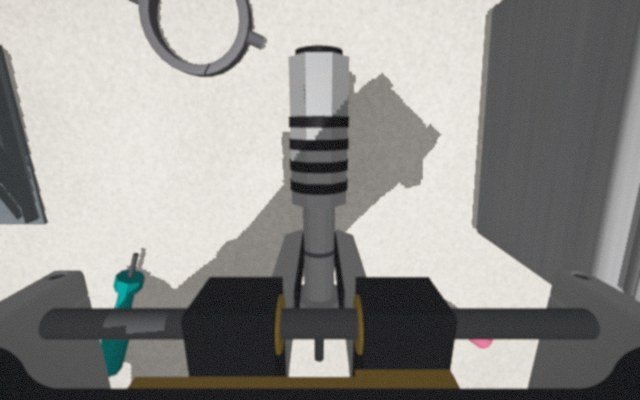

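Driver held straight in the jaws. Carry it to station0, tilting on the way.

Emit:
arm_command([
  {"dx": 0, "dy": -0.6, "dz": 0, "rx": 0, "ry": 0, "rz": 0, "gripper": -1},
  {"dx": 0, "dy": -1, "dz": 0, "rx": 0, "ry": 0, "rz": 0, "gripper": -1},
  {"dx": 0, "dy": -1, "dz": 0, "rx": 0, "ry": 0, "rz": 0, "gripper": -1},
  {"dx": 0, "dy": -1, "dz": 0, "rx": 0, "ry": 0, "rz": 0, "gripper": -1},
  {"dx": 0, "dy": -1, "dz": 0, "rx": 0, "ry": 0.3, "rz": 0, "gripper": -1},
  {"dx": 0, "dy": -1, "dz": 0, "rx": 0, "ry": 0.5, "rz": 0, "gripper": -1},
  {"dx": 0, "dy": -1, "dz": 0, "rx": 0, "ry": 0.5, "rz": 0, "gripper": -1},
  {"dx": 0, "dy": -1, "dz": 0, "rx": 0, "ry": 0.5, "rz": 0, "gripper": -1},
  {"dx": 0, "dy": -1, "dz": 0, "rx": 0, "ry": 0.5, "rz": 0, "gripper": -1},
  {"dx": 0, "dy": -1, "dz": 0, "rx": 0, "ry": 0.5, "rz": 0, "gripper": -1},
  {"dx": 0, "dy": -1, "dz": 0, "rx": 0, "ry": 0.5, "rz": 0, "gripper": -1},
  {"dx": 0, "dy": -1, "dz": 0, "rx": 0, "ry": 0.3, "rz": 0, "gripper": -1},
  {"dx": 0, "dy": -1, "dz": 0, "rx": 0, "ry": 0, "rz": 0, "gripper": -1},
  {"dx": 0, "dy": -1, "dz": 0, "rx": 0, "ry": 0, "rz": 0, "gripper": -1},
  {"dx": 0, "dy": -1, "dz": 0, "rx": 0, "ry": 0, "rz": 0, "gripper": -1},
  {"dx": 0, "dy": -0.6, "dz": 0, "rx": 0, "ry": 0, "rz": 0, "gripper": -1},
  {"dx": 0, "dy": 0, "dz": 0, "rx": 0, "ry": 0, "rz": 0, "gripper": -1},
])

```text
clock: 31.95
position: [539.4, 25.3, 196.5]
orientation: [[0.918, -0.117, 0.378], [-0.114, -0.993, -0.032], [0.379, -0.014, -0.925]]
ft_force: [0.3, -0.1, -2.5]
finger_gap: 19.1
```

```bash
python3 - <<'E'
from fit import *
c=cam('wrist'); cv2.imwrite('pics/w22.png',c['color'])
rel('S0');ff(); stn('S0',(0,0,3),40)
s=manip.state(); T=np.array(s['orientation']); Y=(cloud(c)-s['position'])@T
k=(abs(Y[...,1])<3)&(abs(Y[...,2])<25); k[:, :285]=0;k[:,355:]=0
q=Y[k]; print(' '.join('%d:%.1f'%(a,np.median(q[(q[:,0]>=a)&(q[:,0]<a+1),2])) for a in range(10,120) if ((q[:,0]>=a)&(q[:,0]<a+1)).sum()>1 and (a%4==0 or 28<a<36 or a>106)))
for a in (22,50,100):
    k=(abs(Y[...,2])<25)&(Y[...,2]<4)&(abs(Y[...,0]-a)<2)&(abs(Y[...,1])<20); w=Y[k]; print(a,w[:,1].min(),w[:,1].max())
E
```

```text
t 32.0 TCP up 22.9 left -26.0 out 130.3 F up -0.2 left 0.5 out -2.1 gap 18.6 rot err deg [ 0.15 -0.18 -2.65]
F tool [-0.24 -0.5   2.1 ] M tool [ 0.004 -0.56   0.059]
turn first: units [ 0.02 -0.03 -0.44] then shift in NEW axes units [-0.918 -1.039  3.492]  shift in OLD axes [-0.976 -1.004  3.486]
12:-5.9 16:-5.4 20:-5.7 24:-5.7 28:-5.7 29:-6.0 31:-11.8 32:-12.1 33:-11.8 34:-11.8 35:-11.7 36:-12.0 40:-13.1 44:-13.2 48:-11.7 52:-13.3 56:-13.0 60:-11.6 64:-13.0 68:-13.2 72:-11.7 76:-13.1 80:-13.0 84:-11.8 88:-11.9 92:-11.7 96:-11.7 100:-11.6 104:-11.4 107:-11.7 108:-11.4 109:-11.7 110:-11.6 111:-11.6 112:-8.8 113:-8.4 114:-8.6 115:-8.0
22 -10.60682829283949 8.549756127187592
50 -17.535310733484494 15.631708769293699
100 -16.803433085468267 14.789361067259978
```

View pics/w22.png

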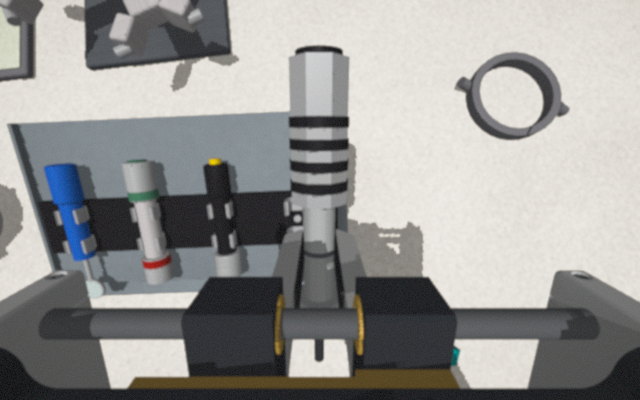

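Emit:
arm_command([
  {"dx": -0.3, "dy": -0.3, "dz": 0, "rx": 0.02, "ry": -0.03, "rz": -0.44, "gripper": -1},
  {"dx": -0.3, "dy": -0.3, "dz": 0.3, "rx": 0, "ry": 0, "rz": 0, "gripper": -1},
  {"dx": -0.3, "dy": -0.3, "dz": 0.6, "rx": 0, "ry": 0, "rz": 0, "gripper": -1},
  {"dx": 0, "dy": -0.1, "dz": 0.7, "rx": 0, "ry": 0, "rz": 0, "gripper": -1},
  {"dx": 0, "dy": 0, "dz": 0.7, "rx": 0, "ry": 0, "rz": 0, "gripper": -1},
  {"dx": 0, "dy": 0, "dz": 0.5, "rx": 0, "ry": 0, "rz": 0, "gripper": -1},
  {"dx": 0, "dy": 0, "dz": 0.2, "rx": 0, "ry": 0, "rz": 0, "gripper": -1},
  {"dx": 0, "dy": 0, "dz": 0, "rx": 0, "ry": 0, "rz": 0, "gripper": -1},
  {"dx": 0, "dy": 0, "dz": 0, "rx": 0, "ry": 0, "rz": 0, "gripper": -1},
])

```text
clock: 32.75
position: [545.3, 42.7, 114.8]
orientation: [[0.925, -0.077, 0.371], [-0.07, -0.997, -0.033], [0.373, 0.005, -0.928]]
ft_force: [0.7, -0.1, -1.1]
finger_gap: 18.3
```

```bash
python3 -c "
from h import *
rel('S0'); stn('S0',(-0.8,0,3),25)"
```

```text
t 32.75 TCP up -3.3 left -6.8 out 53.0 F up 0.3 left -0.1 out -1.3 gap 18.3 rot err deg [ 0.25  0.2  -0.08]
turn first: units [ 0.04  0.03 -0.01] then shift in NEW axes units [ 0.163 -0.271  0.999]  shift in OLD axes [ 0.166 -0.275  0.997]
```

Emit:
arm_command([
  {"dx": 0.1, "dy": -0.25, "dz": 0.05, "rx": 0.04, "ry": 0.03, "rz": 0, "gripper": -1},
  {"dx": 0.05, "dy": -0.02, "dz": 0.15, "rx": 0, "ry": 0, "rz": 0, "gripper": -1},
  {"dx": 0, "dy": 0, "dz": 0.2, "rx": 0, "ry": 0, "rz": 0, "gripper": -1},
  {"dx": 0, "dy": 0, "dz": 0.2, "rx": 0, "ry": 0, "rz": 0, "gripper": -1},
  {"dx": 0, "dy": 0, "dz": 0.2, "rx": 0, "ry": 0, "rz": 0, "gripper": -1},
  {"dx": 0, "dy": 0, "dz": 0.1, "rx": 0, "ry": 0, "rz": 0, "gripper": -1},
  {"dx": 0, "dy": 0, "dz": 0, "rx": 0, "ry": 0, "rz": 0, "gripper": -1},
])

```text
clock: 33.33
position: [559.7, 49.6, 96.2]
orientation: [[0.923, -0.075, 0.378], [-0.07, -0.997, -0.027], [0.379, -0.002, -0.925]]
ft_force: [-0.6, -0.4, -2.5]
finger_gap: 18.8
```

```bash
python3 prof.py wrist S0; python3 -c "
from h import *
stn('S0',(-0.8,0,3),19)"
```

```text
t 33.38 TCP up 2.6 left 1.1 out 30.8 F up -0.2 left -0.6 out -2.0 gap 18.7 rot err deg [-0.16 -0.19 -0.13]
F tool [-0.23  0.61  2.03] M tool [ 0.029 -0.556  0.041]
S0 -80:30.2 -77:30.3 -76:30.4 -75:30.0 -74:29.9 -73:30.8 -72:30.1 -71:30.7 -70:30.4 -69:30.5 -68:30.2 -67:30.3 -66:30.7 -65:30.7 -64:30.8 -31:37.5 -30:37.9 -29:37.3 -28:37.0 -27:37.0 -24:37.2 -20:37.3 -16:37.1 -12:37.2 -8:37.3 -4:37.0 0:37.0 4:37.0 8:37.0 12:36.9 16:37.3 20:37.0 24:37.1 27:37.1 28:37.2 29:37.1 30:37.3 31:37.2 32:37.1 116:39.7
-28 y -11.2 13.0
28 y -8.8 10.2
50 y -16.5 17.9
65 y -16.3 17.6
100 y -15.3 16.4
pics/p_33.38.png
turn first: units [-0.03 -0.03 -0.02] then shift in NEW axes units [-0.071  0.045  0.35 ]  shift in OLD axes [-0.072  0.046  0.35 ]
```

Emit:
arm_command([
  {"dx": -0.07, "dy": 0.045, "dz": 0.1, "rx": -0.03, "ry": -0.03, "rz": -0.02, "gripper": -1},
  {"dx": 0, "dy": 0, "dz": 0.1, "rx": 0, "ry": 0, "rz": 0, "gripper": -1},
  {"dx": 0, "dy": 0, "dz": 0.1, "rx": 0, "ry": 0, "rz": 0, "gripper": -1},
  {"dx": 0, "dy": 0, "dz": 0, "rx": 0, "ry": 0, "rz": 0, "gripper": -1},
])

```text
clock: 33.72
position: [560.7, 48.0, 88.1]
orientation: [[0.924, -0.075, 0.374], [-0.069, -0.997, -0.03], [0.376, 0.002, -0.927]]
ft_force: [0.2, 0.7, -1.9]
finger_gap: 18.6
```

```bash
sed -i 's/W\[...,2\]<40/W[...,2]<60/; s/<45)&(W/<60)\&(W/; s/58<abs(a)<78/58<abs(a)<78 or a>108/' prof.py; python3 prof.py wrist S0
```

```text
t 33.77 TCP up 0.6 left -0.4 out 22.8 F up -0.4 left -0.2 out -1.2 gap 18.6 rot err deg [ 0.05  0.01 -0.01]
F tool [-0.44  0.17  1.16] M tool [ 0.037 -0.502  0.051]
S0 -84:22.8 -80:22.5 -77:22.5 -76:23.1 -75:23.0 -74:22.8 -73:22.9 -72:23.0 -71:23.0 -70:22.9 -69:22.8 -68:22.7 -67:22.9 -33:29.9 -32:32.2 -31:29.4 -30:29.1 -29:29.4 -28:29.3 -27:29.1 -24:29.2 -20:29.3 -16:29.3 -12:29.2 -8:29.2 -4:28.8 0:29.7 4:29.1 8:29.2 12:29.1 16:29.7 20:28.8 24:29.3 27:29.2 28:29.0 29:29.2 30:29.4 32:35.2 33:35.4 34:35.7 35:35.3 36:35.2 37:35.0 40:36.3 44:36.7 48:35.2 52:36.0 56:36.6 59:35.3 60:35.1 61:35.1 62:35.4 63:35.1 64:36.2 65:36.2 66:36.6 67:36.7 68:36.2 69:36.2 70:36.0 71:35.1 72:35.0 73:35.1 74:35.0 75:35.0 76:36.5 77:36.3 80:36.5 84:35.2 88:35.2 92:34.8 96:34.9 100:35.2 104:34.9 108:35.1 109:35.2 110:34.6 111:35.1 112:34.7 113:32.2 114:31.8 115:31.7 116:31.3
-28 y -10.3 8.9
28 y -10.2 8.7
50 y -16.6 15.2
65 y -17.8 16.3
100 y -16.6 15.1
pics/p_33.77.png
```

Emit:
arm_command([
  {"dx": 0.02, "dy": -0.025, "dz": 0.06, "rx": 0, "ry": 0, "rz": 0, "gripper": -1},
  {"dx": 0, "dy": 0, "dz": 0.06, "rx": 0, "ry": 0, "rz": 0, "gripper": -1},
  {"dx": 0, "dy": 0, "dz": 0.02, "rx": 0, "ry": 0, "rz": 0, "gripper": -1},
  {"dx": 0, "dy": 0, "dz": 0, "rx": 0, "ry": 0, "rz": 0, "gripper": -1},
])

```text
clock: 34.1
position: [562.9, 48.6, 85.1]
orientation: [[0.924, -0.075, 0.375], [-0.069, -0.997, -0.03], [0.376, 0.002, -0.927]]
ft_force: [-0.3, -0.2, -2.3]
finger_gap: 18.6
```

```bash
python3 prof.py wrist S0
```

```text
t 34.15 TCP up 1.4 left 0.4 out 19.1 F up 0.1 left 0.2 out -1.7 gap 18.6 rot err deg [ 0.03 -0.01 -0.02]
F tool [ 0.14 -0.22  1.74] M tool [ 0.028 -0.598 -0.008]
S0 -84:19.0 -80:19.3 -77:19.4 -76:18.9 -75:19.1 -74:19.0 -73:19.0 -72:19.2 -71:19.1 -70:19.1 -69:19.4 -68:19.1 -67:18.5 -66:19.2 -32:26.5 -31:28.5 -30:25.8 -29:25.7 -28:25.6 -27:25.9 -24:25.4 -20:25.5 -16:25.7 -12:25.5 -8:25.8 -4:25.7 0:25.9 4:25.9 8:26.0 12:25.4 16:25.8 20:25.6 24:25.4 27:25.8 28:25.9 29:25.4 30:25.5 31:25.8 33:31.5 34:31.9 35:31.6 36:31.3 37:31.7 40:32.2 44:33.0 48:31.6 52:31.5 56:33.0 59:31.8 60:31.7 61:31.5 62:31.9 63:31.7 64:31.7 65:33.0 66:32.9 67:32.8 68:32.9 69:33.0 70:33.1 71:32.5 72:31.6 73:31.6 74:31.6 75:31.6 76:31.6 77:32.9 80:33.0 84:31.6 88:31.6 92:31.6 96:31.5 100:31.8 104:31.7 108:31.6 109:31.6 110:31.5 111:31.5 112:31.6 113:29.4 114:28.2 115:28.4 116:28.6
-28 y -9.6 9.7
28 y -9.4 9.5
50 y -15.9 16.1
65 y -17.0 17.0
100 y -15.8 15.8
pics/p_34.15.png
```

Centred to within ~0.2 mm both ways and about 1 mm above resting in the mouths. Release.

Emit:
arm_command([
  {"dx": 0, "dy": 0, "dz": 0.015, "rx": 0, "ry": 0, "rz": 0, "gripper": -0.55},
  {"dx": 0, "dy": 0, "dz": 0, "rx": 0, "ry": 0, "rz": 0, "gripper": -0.4},
  {"dx": 0, "dy": 0, "dz": 0, "rx": 0, "ry": 0, "rz": 0, "gripper": -0.2},
  {"dx": 0, "dy": 0, "dz": 0, "rx": 0, "ry": 0, "rz": 0, "gripper": -0.2},
], squeeze=20)

```text
clock: 34.48
position: [563.6, 48.8, 85.4]
orientation: [[0.924, -0.075, 0.376], [-0.069, -0.997, -0.029], [0.377, 0.001, -0.926]]
ft_force: [-0.6, -0.4, -0.1]
finger_gap: 36.1
```

```bash
python3 prof.py wrist S0
```

```text
t 34.53 TCP up 2.2 left 0.6 out 19.0 F up 0.5 left 0.1 out -0.8 gap 37.1 rot err deg [-0.   -0.09 -0.03]
F tool [ 0.49 -0.1   0.76] M tool [ 0.04  -0.284  0.015]
S0 -84:18.4 -80:18.9 -77:18.7 -76:18.7 -75:18.8 -74:19.0 -73:18.4 -72:19.4 -71:18.9 -70:18.7 -69:18.7 -68:18.8 -67:18.5 -66:19.2 -65:18.8 -32:26.3 -31:26.6 -30:24.7 -29:25.0 -28:24.8 -27:24.5 -24:24.9 -20:24.6 -16:24.7 -12:24.4 -8:24.6 -4:24.8 0:24.6 4:24.5 8:24.2 12:24.2 16:23.9 20:23.8 24:24.1 27:23.9 28:23.5 29:23.4 30:24.0 33:29.9 34:29.9 35:29.9 36:29.9 37:29.7 40:30.0 44:31.1 48:29.4 52:30.1 56:30.8 59:29.3 60:29.0 61:29.2 62:29.3 63:29.3 64:29.7 65:30.6 66:30.3 67:30.9 68:30.8 69:30.4 70:30.4 71:29.5 72:29.2 73:29.2 74:29.0 75:29.1 76:29.4 77:30.5 80:30.6 84:29.1 88:29.0 92:28.8 96:28.6 100:28.9 104:28.9 108:28.4 109:28.4 110:28.5 111:28.7 112:27.8 113:25.3 114:25.5 115:25.1 116:25.1
-28 y -9.4 10.1
28 y -9.4 9.9
50 y -15.9 15.8
65 y -17.0 16.9
100 y -16.0 15.8
pics/p_34.53.png
```

The driver rests centred in the mouths. Withdraw, shut, and press on top.

Emit:
arm_command([
  {"dx": 0, "dy": 0, "dz": -0.4, "rx": 0, "ry": 0, "rz": 0, "gripper": -0.2},
  {"dx": 0, "dy": 0, "dz": -0.5, "rx": 0, "ry": 0, "rz": 0, "gripper": -0.2},
  {"dx": -0.1, "dy": 0, "dz": -0.4, "rx": 0, "ry": 0, "rz": 0, "gripper": -0.2},
  {"dx": -0.05, "dy": 0, "dz": 0, "rx": 0, "ry": 0, "rz": 0, "gripper": -1},
  {"dx": 0, "dy": 0, "dz": 0, "rx": 0, "ry": 0, "rz": 0, "gripper": -1},
  {"dx": 0, "dy": 0, "dz": 0, "rx": 0, "ry": 0, "rz": 0, "gripper": -1},
  {"dx": 0, "dy": 0, "dz": 0, "rx": 0, "ry": 0, "rz": 0, "gripper": -1},
  {"dx": 0, "dy": 0, "dz": 0, "rx": 0, "ry": 0, "rz": 0, "gripper": -1},
])

```text
clock: 35.2
position: [547.0, 50.0, 116.8]
orientation: [[0.923, -0.075, 0.376], [-0.07, -0.997, -0.029], [0.377, 0.0, -0.926]]
ft_force: [0.3, -0.7, -1.1]
finger_gap: 7.6
```

```bash
python3 prof.py wrist S0; python3 -c "
from h import *
stn('S0',(0,0,0),36,up=-1)"
```

```text
t 35.25 TCP up -1.5 left 0.5 out 54.3 F up 0.6 left 0.4 out -0.3 gap 3.9 rot err deg [-0.03 -0.1  -0.07]
F tool [ 0.55 -0.44  0.26] M tool [ 0.045 -0.306  0.029]
S0 -68:18.2 -67:18.7 -66:18.8 -65:19.0 -64:18.6 -63:18.7 -62:18.6 -61:18.9 -60:18.4 -59:18.7 -48:31.1 -44:30.7 -40:31.5 -37:31.3 -36:31.4 -35:31.1 -34:30.8 -33:31.0 -32:27.7 -31:28.4 -30:24.6 -29:24.7 -28:24.8 -27:25.1 -24:24.9 -20:24.7 -16:24.1 -12:24.6 -8:24.4 -4:24.5 0:24.6 4:24.3 8:24.8 12:23.8 16:24.0 20:23.9 24:23.8 27:24.1 28:23.5 29:23.9 30:24.4 31:24.0 33:29.7 34:29.7 35:29.3 36:30.0 37:29.7 40:29.8 44:30.5 48:29.4 52:29.5 56:30.8 59:29.8 60:29.5 61:29.3 62:29.7 63:29.9 64:30.2 65:31.1 66:30.8 67:30.9 68:30.7 69:30.4 70:30.7 71:29.2 72:29.4 73:29.1 74:29.0 75:29.6 76:30.0 77:30.2 80:30.5 84:29.2 88:29.1 92:28.6 96:28.9 100:29.0 104:28.2 108:28.4 109:28.6 110:28.5 111:28.6 112:28.3 113:25.7 114:25.5 115:25.8 116:25.1
-28 y -3.9 4.4
28 y -9.7 9.3
-45 y -4.6 5.2
50 y -15.7 16.0
65 y -17.0 16.4
100 y -15.4 15.6
pics/p_35.25.png
turn first: units [-0.01 -0.02 -0.01] then shift in NEW axes units [0.019 0.021 0.733]  shift in OLD axes [0.018 0.022 0.734]
```

Emit:
arm_command([
  {"dx": 0.02, "dy": 0.02, "dz": 0.2, "rx": 0, "ry": -0.02, "rz": -0.01, "gripper": -1},
  {"dx": 0, "dy": 0, "dz": 0.2, "rx": 0, "ry": 0, "rz": 0, "gripper": -1},
  {"dx": 0, "dy": 0, "dz": 0.2, "rx": 0, "ry": 0, "rz": 0, "gripper": -1},
  {"dx": 0, "dy": 0, "dz": 0.06, "rx": 0, "ry": 0, "rz": 0, "gripper": -1},
  {"dx": 0, "dy": 0, "dz": 0, "rx": 0, "ry": 0, "rz": 0, "gripper": -1},
])

```text
clock: 35.67
position: [554.3, 48.2, 98.7]
orientation: [[0.925, -0.075, 0.373], [-0.068, -0.997, -0.03], [0.374, 0.002, -0.928]]
ft_force: [0.4, -0.9, -0.7]
finger_gap: 0.2
```

```bash
python3 -c "
from h import *
rel('S0');ff()"
```

```text
t 35.67 TCP up -1.4 left -0.6 out 34.8 F up 0.2 left -0.9 out -0.8 gap 0.2 rot err deg [ 0.05  0.12 -0.  ]
F tool [0.2  0.89 0.82] M tool [ 0.02  -0.365  0.007]
```

Emit:
arm_command([
  {"dx": 0, "dy": -0.02, "dz": 0.04, "rx": 0, "ry": 0.02, "rz": 0, "gripper": -1},
  {"dx": 0, "dy": 0, "dz": 0.04, "rx": 0, "ry": 0, "rz": 0, "gripper": -1},
  {"dx": -0.02, "dy": 0, "dz": 0.05, "rx": 0, "ry": 0, "rz": 0, "gripper": -1},
  {"dx": -0.02, "dy": 0, "dz": 0.05, "rx": 0, "ry": 0, "rz": 0, "gripper": -1},
])

```text
clock: 36.0
position: [555.9, 48.7, 94.7]
orientation: [[0.924, -0.076, 0.376], [-0.069, -0.997, -0.03], [0.377, 0.001, -0.926]]
ft_force: [-9.1, -0.3, 20.9]
finger_gap: 0.5
```

```bash
python3 prof.py wrist S0
```

```text
t 36.05 TCP up -1.5 left -0.0 out 30.5 F up -0.4 left -0.6 out 12.1 gap 0.3 rot err deg [ 0.02 -0.09 -0.06]
F tool [ -0.35   0.61 -12.05] M tool [-0.124 -0.357 -0.032]
S0 -84:16.3 8:41.4 12:21.7 16:22.0 20:21.4 24:21.4 27:21.3 28:21.0 29:21.7 30:21.3 32:26.7 33:27.5 34:26.8 35:27.6 36:27.4 37:27.3 40:28.2 44:28.4 48:27.5 52:27.9 56:28.3 59:26.9 60:27.1 61:27.5 62:27.1 63:27.2 64:27.5 65:28.3 66:28.4 67:28.1 68:28.2 69:28.6 70:27.9 71:27.3 72:27.3 73:27.0 74:27.0 75:27.0 76:27.4 77:28.2 80:28.1 84:26.6 88:26.8 92:26.8 96:26.5 100:26.9 104:26.7 108:26.5 109:26.5 110:26.7 111:26.4 112:26.3 113:23.3 114:23.4 115:23.1 116:22.7
28 y -9.4 9.9
50 y -15.2 16.4
65 y -16.3 16.6
100 y -15.5 16.2
pics/p_36.05.png
```

Emit:
arm_command([
  {"dx": -0.01, "dy": 0.01, "dz": 0.05, "rx": 0, "ry": 0, "rz": 0, "gripper": -1},
  {"dx": -0.01, "dy": 0.01, "dz": 0.05, "rx": 0, "ry": 0, "rz": 0, "gripper": -1},
  {"dx": -0.01, "dy": 0.01, "dz": 0.05, "rx": 0, "ry": 0, "rz": 0, "gripper": -1},
])

```text
clock: 36.3
position: [557.2, 48.5, 92.6]
orientation: [[0.923, -0.075, 0.378], [-0.07, -0.997, -0.028], [0.379, -0.001, -0.925]]
ft_force: [-9.2, 1.0, 17.7]
finger_gap: 0.7
```

```bash
python3 prof.py wrist S0
```

```text
t 36.35 TCP up -1.0 left -0.1 out 28.0 F up -0.2 left -0.4 out 11.3 gap 0.4 rot err deg [-0.1  -0.23 -0.1 ]
F tool [ -0.16   0.34 -11.27] M tool [ 0.045 -0.568  0.004]
S0 -84:14.4 -80:14.8 8:41.8 12:19.5 16:18.9 20:19.1 24:18.7 27:18.4 28:18.8 29:18.5 30:18.6 31:18.1 33:24.3 34:24.8 35:24.5 36:24.5 37:24.5 40:24.3 44:25.7 48:24.0 52:23.9 56:25.4 59:25.1 60:23.7 61:24.0 62:23.9 63:23.9 64:24.0 65:24.6 66:25.3 67:25.1 68:25.2 69:24.7 70:25.2 71:24.2 72:23.3 73:23.9 74:24.4 75:23.3 76:23.3 77:24.6 80:25.0 84:23.3 88:22.9 92:23.3 96:23.2 100:22.9 104:23.1 108:22.6 109:22.8 110:22.6 111:22.8 112:22.3 113:21.4 114:19.4 115:19.3 116:19.4 117:19.3
28 y -9.4 9.9
50 y -15.3 16.3
65 y -17.4 16.7
100 y -15.7 15.9
pics/p_36.35.png
```

Emit:
arm_command([
  {"dx": -0.03, "dy": 0.01, "dz": 0.05, "rx": 0, "ry": -0.02, "rz": 0, "gripper": -1},
  {"dx": -0.03, "dy": 0.01, "dz": 0.05, "rx": 0, "ry": -0.02, "rz": 0, "gripper": -1},
])

```text
clock: 36.52
position: [557.7, 48.6, 91.1]
orientation: [[0.923, -0.075, 0.377], [-0.071, -0.997, -0.026], [0.378, -0.003, -0.926]]
ft_force: [-6.0, -0.5, 15.6]
finger_gap: 0.8
```

```bash
python3 prof.py wrist S0
```

```text
t 36.57 TCP up -1.1 left -0.0 out 26.4 F up 1.2 left -0.7 out 9.6 gap 0.5 rot err deg [-0.2  -0.13 -0.13]
F tool [ 1.26  0.7  -9.64] M tool [-0.035 -0.246 -0.025]
S0 -84:13.0 -80:12.9 8:42.1 12:17.6 16:17.2 20:17.4 24:17.5 27:16.9 28:17.0 29:16.6 30:17.1 31:17.3 33:23.0 34:23.3 35:22.9 36:22.9 37:22.7 40:22.9 44:24.2 48:23.1 52:22.7 56:23.8 59:23.2 60:22.9 61:22.3 62:22.5 63:23.1 64:22.4 65:23.4 66:23.5 67:23.2 68:23.4 69:23.7 70:23.3 71:22.8 72:22.0 73:22.3 74:22.1 75:22.2 76:22.1 77:23.4 80:23.2 84:21.8 88:21.8 92:21.9 96:21.6 100:21.4 104:21.5 108:21.4 109:21.1 110:21.1 111:21.3 112:21.4 113:18.1 114:18.0 115:18.1 116:17.9
28 y -9.3 10.1
50 y -15.2 15.8
65 y -17.2 16.8
100 y -15.6 15.8
pics/p_36.57.png
```

Emit:
arm_command([
  {"dx": -0.02, "dy": 0.01, "dz": 0.05, "rx": -0.02, "ry": -0.02, "rz": -0.02, "gripper": -1},
  {"dx": -0.02, "dy": 0.01, "dz": 0.05, "rx": 0, "ry": 0, "rz": 0, "gripper": -1},
])

```text
clock: 36.73
position: [558.5, 48.5, 89.5]
orientation: [[0.923, -0.074, 0.377], [-0.069, -0.997, -0.027], [0.378, -0.001, -0.926]]
ft_force: [-3.9, -0.6, 9.6]
finger_gap: 0.8
```

```bash
python3 prof.py wrist S0
```

```text
t 36.78 TCP up -1.1 left -0.1 out 24.6 F up 0.7 left -0.2 out 0.8 gap 0.4 rot err deg [-0.15 -0.13 -0.04]
F tool [ 0.72  0.22 -0.82] M tool [-0.049 -0.338  0.011]
S0 -84:12.2 -80:12.3 8:40.6 12:15.6 16:15.5 20:14.9 24:15.3 27:14.6 28:15.2 29:14.6 30:14.5 31:14.8 32:15.2 33:20.8 34:21.0 35:20.5 36:20.8 37:20.5 40:20.3 44:21.7 48:20.0 52:20.0 56:21.0 59:20.3 60:19.5 61:19.7 62:20.0 63:19.7 64:19.4 65:20.7 66:20.6 67:20.7 68:21.0 69:20.4 70:20.7 71:19.7 72:19.1 73:19.2 74:19.4 75:19.1 76:18.8 77:19.6 80:20.2 84:18.8 88:18.5 92:18.4 96:18.3 100:17.9 104:18.1 108:18.0 109:18.1 110:17.6 111:17.6 112:17.9 113:16.9 114:14.5 115:14.2 116:14.2 117:13.5
28 y -9.3 9.2
50 y -15.2 15.8
65 y -17.3 17.2
100 y -15.6 16.1
pics/p_36.78.png
```

The push fell to ~0, so at least the upper clip has snapped. Ease off and look.

Emit:
arm_command([
  {"dx": -0.1, "dy": 0, "dz": -0.3, "rx": 0, "ry": -0.02, "rz": 0, "gripper": -1},
  {"dx": -0.15, "dy": 0, "dz": -0.1, "rx": 0, "ry": 0, "rz": 0, "gripper": -1},
  {"dx": 0, "dy": 0, "dz": 0, "rx": 0, "ry": 0, "rz": 0, "gripper": -1},
])

```text
clock: 37.03
position: [547.9, 48.9, 96.7]
orientation: [[0.924, -0.075, 0.375], [-0.07, -0.997, -0.027], [0.376, -0.001, -0.927]]
ft_force: [-0.6, 0.1, 0.2]
finger_gap: 0.7
```

```bash
python3 prof.py wrist S0
```

```text
t 37.08 TCP up -7.7 left -0.3 out 35.4 F up 0.1 left 0.3 out 1.2 gap 0.3 rot err deg [-0.15 -0.01 -0.07]
F tool [ 0.15 -0.32 -1.25] M tool [ 0.025 -0.397  0.017]
S0 0:15.2 4:14.7 8:14.6 12:14.4 16:14.2 20:14.1 24:14.4 27:13.8 28:13.8 29:13.8 30:14.1 31:13.8 33:19.8 34:20.1 35:19.8 36:20.0 37:19.6 40:19.9 44:20.9 48:19.5 52:19.5 56:20.1 59:19.0 60:19.0 61:19.2 62:18.9 63:18.5 64:18.4 65:19.5 66:19.9 67:19.8 68:19.9 69:20.0 70:19.9 71:18.8 72:19.0 73:18.3 74:18.2 75:18.4 76:18.1 77:19.6 80:19.2 84:18.0 88:17.7 92:17.6 96:17.5 100:17.1 104:17.3 108:17.0 109:17.0 110:16.9 111:17.2 112:16.7 113:13.5 114:13.5 115:13.6 116:13.1
28 y -10.3 9.3
50 y -16.4 15.6
65 y -17.9 16.1
100 y -16.9 14.6
pics/p_37.08.png
```

Emit:
arm_command([
  {"dx": -0.04, "dy": 0, "dz": 0.15, "rx": -0.02, "ry": 0, "rz": -0.01, "gripper": -1},
  {"dx": 0, "dy": 0, "dz": 0.15, "rx": 0, "ry": 0, "rz": 0, "gripper": -1},
  {"dx": 0, "dy": 0, "dz": 0.08, "rx": 0, "ry": 0, "rz": 0, "gripper": -1},
  {"dx": -0.01, "dy": 0, "dz": 0.05, "rx": 0, "ry": 0, "rz": 0, "gripper": -1},
])

```text
clock: 37.42
position: [551.7, 49.7, 85.9]
orientation: [[0.924, -0.073, 0.376], [-0.067, -0.997, -0.028], [0.377, 0.0, -0.926]]
ft_force: [-3.3, 1.5, 7.0]
finger_gap: 0.5
```

```bash
python3 prof.py wrist S0
```

```text
t 37.47 TCP up -8.9 left 0.6 out 23.9 F up -1.5 left -0.3 out -0.9 gap 0.5 rot err deg [-0.08 -0.06  0.06]
F tool [-1.47  0.25  0.93] M tool [ 0.049 -0.349  0.052]
S0 0:42.1 4:15.1 8:14.7 12:14.5 16:14.4 20:14.4 24:14.2 27:13.9 28:14.3 29:13.7 30:14.3 31:14.4 33:20.2 34:19.6 35:20.2 36:20.0 37:19.7 40:19.5 44:20.7 48:19.2 52:19.2 56:21.1 59:19.5 60:19.3 61:18.8 62:19.5 63:19.1 64:18.7 65:19.9 66:20.1 67:20.1 68:20.0 69:20.3 70:20.1 71:18.7 72:18.7 73:18.8 74:18.5 75:18.9 76:18.8 77:20.2 80:19.5 84:18.5 88:18.1 92:17.9 96:18.4 100:17.6 104:17.8 108:17.8 109:17.4 110:17.4 111:17.6 112:17.6 113:14.6 114:14.4 115:14.1 116:13.9
28 y -9.9 9.3
50 y -16.3 15.1
65 y -17.4 16.3
100 y -16.9 14.9
pics/p_37.47.png
```

Emit:
arm_command([
  {"dx": -0.01, "dy": 0.02, "dz": 0.06, "rx": 0, "ry": 0, "rz": 0, "gripper": -1},
  {"dx": -0.01, "dy": 0, "dz": 0.05, "rx": 0, "ry": 0, "rz": 0, "gripper": -1},
])

```text
clock: 37.63
position: [552.3, 49.0, 82.7]
orientation: [[0.924, -0.073, 0.376], [-0.067, -0.997, -0.028], [0.377, 0.001, -0.926]]
ft_force: [0.1, 0.2, -0.3]
finger_gap: 0.4
```

```bash
python3 prof.py wrist S0
```

```text
t 37.68 TCP up -9.5 left -0.0 out 20.6 F up -0.7 left 0.4 out -0.0 gap 0.5 rot err deg [-0.06 -0.04  0.06]
F tool [-0.67 -0.43  0.04] M tool [ 0.052 -0.375  0.025]
S0 0:38.2 4:9.4 8:10.0 12:9.6 16:10.0 20:10.1 24:10.1 27:9.5 28:9.7 29:9.8 30:10.1 32:15.9 33:16.1 34:15.9 35:16.1 36:16.2 37:15.9 40:17.4 44:17.3 48:16.0 52:16.8 56:17.6 59:15.8 60:16.3 61:15.9 62:15.9 63:17.0 64:17.5 65:17.5 66:17.1 67:17.0 68:17.2 69:17.2 70:16.0 71:15.6 72:15.7 73:15.8 74:16.1 75:16.0 76:17.2 77:17.2 80:17.1 84:15.8 88:16.4 92:15.8 96:16.0 100:16.0 104:16.0 108:15.8 109:16.3 110:16.4 111:15.8 112:12.9 113:12.9 114:12.8 115:12.7
28 y -10.0 9.2
50 y -17.2 16.4
65 y -16.7 17.1
100 y -16.3 15.2
pics/p_37.68.png
```

It snapped home: waist top ~9.8 mm out, level, no force. Retreat and inspect both from a distance.

Emit:
arm_command([
  {"dx": 0, "dy": 0, "dz": -0.3, "rx": 0, "ry": 0, "rz": 0, "gripper": -1},
  {"dx": 0, "dy": 0, "dz": -0.8, "rx": 0, "ry": 0, "rz": 0, "gripper": -1},
  {"dx": 0, "dy": 0, "dz": -1, "rx": 0, "ry": 0, "rz": 0, "gripper": -1},
  {"dx": -0.4, "dy": -0.6, "dz": -1, "rx": 0, "ry": 0, "rz": 0, "gripper": -1},
  {"dx": -0.8, "dy": -0.9, "dz": -1, "rx": 0, "ry": 0, "rz": 0, "gripper": -1},
  {"dx": -0.8, "dy": -0.9, "dz": -0.5, "rx": 0, "ry": 0, "rz": 0, "gripper": -1},
  {"dx": -0.4, "dy": -0.6, "dz": 0, "rx": 0, "ry": 0, "rz": 0, "gripper": -1},
  {"dx": 0, "dy": 0, "dz": 0, "rx": 0, "ry": 0, "rz": 0, "gripper": -1},
  {"dx": 0, "dy": 0, "dz": 0, "rx": 0, "ry": 0, "rz": 0, "gripper": -1},
])

```text
clock: 38.43
position: [457.4, 129.0, 171.2]
orientation: [[0.923, -0.081, 0.377], [-0.075, -0.997, -0.03], [0.378, -0.001, -0.926]]
ft_force: [0.2, 0.1, -0.1]
finger_gap: 0.5
```

```bash
python3 prof.py wrist S0; python3 - <<'E'
from prof import *
prof('S2',load('wrist')); cv2.imwrite('pics/f1.png',load('wrist')['color'])
E
```

```text
t 38.48 TCP up -69.1 left 72.4 out 140.5 F up -0.4 left 0.2 out -0.1 gap 0.2 rot err deg [ 0.04 -0.14 -0.43]
F tool [-0.41 -0.16  0.14] M tool [ 0.079 -0.374 -0.017]
S0 -84:2.7 -80:3.2 -77:2.4 -76:3.6 -75:2.8 -74:2.4 -73:2.7 -72:3.2 -71:3.1 -70:3.8 -69:2.8 -68:3.4 -67:2.3 -66:3.3 -65:2.8 -64:3.0 -63:3.1 -62:3.3 -61:3.5 -60:3.3 -59:2.9 -56:2.3 -48:16.3 -44:16.0 -40:15.9 -37:16.2 -36:16.7 -35:16.0 -34:16.3 -33:16.0 -32:11.1 -31:9.7 -30:10.1 -29:9.8 -28:9.8 -27:9.7 -24:9.7 -20:9.8 -16:9.3 -12:9.3 -8:9.6 -4:9.6 0:10.1 4:9.8 8:9.5 12:9.9 16:9.4 20:9.3 24:9.7 27:9.1 28:10.2 29:9.3 30:9.8 31:9.6 32:13.6 33:16.0 34:16.1 35:15.6 36:16.2 37:16.2 40:17.2 44:17.4 48:16.2 52:16.6 56:17.1 59:15.7 60:16.0 61:15.6 62:16.0 63:16.1 64:16.6 65:16.8 66:17.3 67:18.0 68:17.2 69:16.7 70:16.2 71:15.7 72:16.4 73:16.4 74:16.2 75:16.5 76:17.3 77:17.8 80:17.5 84:16.2 88:16.2 92:15.9 96:16.4 100:16.1 104:16.0 108:15.7 109:16.2 110:16.4 111:16.1 112:15.1 113:13.2 114:11.7
-28 y -7.8 10.4
28 y -8.9 10.0
-45 y -16.1 16.3
50 y -15.5 16.0
65 y -15.9 17.3
100 y -16.0 15.9
pics/p_38.48.png
S2 -64:8.3 -63:12.6 -62:13.3 -61:14.4 -60:14.0 -59:13.7 -56:13.4 -52:13.3 -48:13.4 -44:12.2 -40:14.5 -37:13.7 -36:14.1 -35:14.0 -34:13.8 -33:12.9 -32:10.1 -31:9.7 -30:10.1 -29:9.7 -28:10.0 -27:9.7 -24:9.2 -20:9.7 -16:10.2 -12:10.0 -8:9.7 -4:9.8 0:9.7 4:10.3 8:9.8 12:9.8 16:9.1 20:9.6 24:9.7 27:9.6 28:9.9 29:9.7 30:10.4 31:10.2 32:13.6 33:13.8 34:13.9 35:14.0 36:14.4 37:14.1 40:13.1 44:13.9 48:13.3 52:13.1 56:13.0 59:13.6 60:13.9 61:13.5 62:13.1 63:13.5 64:13.7 65:13.8 66:13.9 67:13.6 68:13.0 69:13.9 70:13.5 72:8.9
-28 y -9.6 8.6
28 y -10.0 8.9
-45 y -13.6 13.7
50 y -14.4 11.8
65 y -14.2 12.8
```

View pics/f1.png

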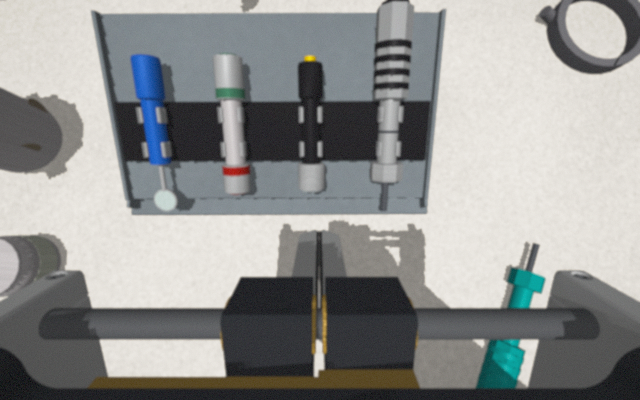

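Both tools sit level in their clips: the driver at (390,100), handle up, and the gauge at (232,120), green end up. Torch, mirror and the other parts look undisturbed, and the gripper is clear. Handing in.

```bash
python3 -c "
from h import *
stt(); print(manip.finish_job())"
```

```text
t 38.48 pos [457.6 128.7 171. ] F [-0.3  0.2 -0.3] gap 0.2
the job is handed in; nothing more can be done
None
```

Both tools are clipped in and home, and I handed the job in at about 38.5 s. However, on the way I bore on station2's clip lips with the fingertips, which the task said not to do.

**Placing:** the gauge is at station2 with its green end up, and the driver is at station0 with its handle up. I laid each waist in the clip mouths, released it, and pressed it home on top of the waist with the fingers shut.

**Last checks:** from a distance, both waists measured about 9.7 mm out at the top along their whole length. A waist that is home stands 10 mm out, so both are level and home within camera error. Both are centred along the board to within about 1 mm. The gripper was clear and read about 0 N. The torch, mirror and stand looked undisturbed in that view; I did not re-check the rest of the bench.

**What did not go cleanly:**
- **Fingertips on the clips:** my first two tries at station2 pushed the gauge in while it was gripped. The finger bodies are wider than the pads and bore on the clip lips, with readings up to about 42 N. I backed off once depth readings showed this.
- **Gauge seating:** while laid in the clips, the gauge slid and tilted 1–2 mm, so I re-centred it by its green plug. The final press that confirmed it was home peaked at about 49 N for a moment against the hard stop.
- **Driver:** it went in with readings up to about 23 N. I did not give it a final confirming press.

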